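# Clear the strapping station and check its tension gauge

### The job

Clear the mould-strapping station: slide every reel of strapping up off its spindle and put it flat in its own storage pocket, the one made for its diameter, and lay the steel bar back between the lips on top of the tension gauge. Once all the reels are stored, pull the gauge's sprung handle out to the broad mark on its scale (50 mm), hold it there for two seconds and let it go fully home. Leave the two clay lids on the bench beyond them undisturbed.

Things in the scene. Friction and masses are not known exactly. Their poses are not given: they have to be found in the camera images.
- reel_a: Reel of wound steel strapping 58 mm in diameter (four sizes, else alike; any may be absent). Wound body 30 mm high; a bare cardboard core, 34 mm across, stands 20 mm proud of it, from 30 to 50 mm above the underside: grip here. A 22 mm bore runs right through. Origin: centre of the underside, z up along the bore. Starts seated on a spindle of the stand. 0.15 to 0.5 kg.
- reel_b: Reel of wound steel strapping 69 mm in diameter (four sizes, else alike; any may be absent). Wound body 30 mm high; a bare cardboard core, 34 mm across, stands 20 mm proud of it, from 30 to 50 mm above the underside: grip here. A 22 mm bore runs right through. Origin: centre of the underside, z up along the bore. Starts seated on a spindle of the stand. 0.15 to 0.5 kg.
- reel_c: Reel of wound steel strapping 80 mm in diameter (four sizes, else alike; any may be absent). Wound body 30 mm high; a bare cardboard core, 34 mm across, stands 20 mm proud of it, from 30 to 50 mm above the underside: grip here. A 22 mm bore runs right through. Origin: centre of the underside, z up along the bore. Starts seated on a spindle of the stand. 0.15 to 0.5 kg.
- reel_d: Reel of wound steel strapping 91 mm in diameter (four sizes, else alike; any may be absent). Wound body 30 mm high; a bare cardboard core, 34 mm across, stands 20 mm proud of it, from 30 to 50 mm above the underside: grip here. A 22 mm bore runs right through. Origin: centre of the underside, z up along the bore. Starts seated on a spindle of the stand. 0.15 to 0.5 kg.
- pocket_a: Fixed storage pocket for the 58 mm reel: 107 mm square wooden block, square recess 66 mm wide, on its floor a paper disc 58 mm across. Origin: centre of the underside; recess floor 3 mm, wall tops 20 mm above it; x, y along the sides. Four pockets stand two by two on a tray, in any order.
- pocket_b: Fixed storage pocket for the 69 mm reel: 107 mm square wooden block, square recess 77 mm wide, on its floor a paper disc 69 mm across. Origin: centre of the underside; recess floor 3 mm, wall tops 20 mm above it; x, y along the sides. Four pockets stand two by two on a tray, in any order.
- pocket_c: Fixed storage pocket for the 80 mm reel: 107 mm square wooden block, square recess 88 mm wide, on its floor a paper disc 80 mm across. Origin: centre of the underside; recess floor 3 mm, wall tops 20 mm above it; x, y along the sides. Four pockets stand two by two on a tray, in any order.
- pocket_d: Fixed storage pocket for the 91 mm reel: 107 mm square wooden block, square recess 99 mm wide, on its floor a paper disc 91 mm across. Origin: centre of the underside; recess floor 3 mm, wall tops 20 mm above it; x, y along the sides. Four pockets stand two by two on a tray, in any order.
- stand: Green steel stand 214 mm square, fixed; origin: centre of the underside, on the bench. Reels rest on its plate, 12 mm up. Four upright spindles, 16 mm thick, at x, y = +-53.5 mm, tips 52 mm above the bench, 10 mm below the top of a seated reel's core: a reel comes off only straight up, by at least 40 mm.
- gauge_body: Fixed grey tension gauge, housing 120 (x) by 56 (y) by 55 mm high. Origin: centre of the underside, on the bench; its slide comes out along -x. On its top two pairs of lips (20 mm long, 42 mm either side of the middle, 12 mm high, 34 mm apart in y) take the bar lying along x, bar's centre 68 mm above the origin. White scale before it: broad black line = 50 mm mark.
- gauge_grip (a point): Grip point of the gauge's handle, 77 mm above the bench: an upright black plate 12 mm thick (gauge's x), 44 mm wide (y), from 35 to 85 mm above the bench. When home it is 110 mm from the housing's centre, 50 mm off its front. Axes as gauge_body's. Two thin pointers under it touch the scale.
- gauge (a joint): Draw of the slide in m: 0 home, growing as the handle is pulled along gauge_body's -x; mark at 0.050, end stop at 0.080. A spring pulls it home: 3.6 N at 0, 9.6 N at the mark, damped (25 N s/m), so it goes home by itself when let go.
- bar: Loose steel bar 110 mm long (x), 26 mm square, 0.3 kg, with a dark wooden sleeve round its middle. Origin at its very middle. Starts lying on the bench in front of the gauge.
- lid_a: Raw clay lid, a grey-brown disc 104 mm across, 16 mm thick, lying on the bench beyond the stand, tray and gauge; leave it alone. Origin: centre of the underside.
- lid_b: Raw clay lid, a grey-brown disc 104 mm across, 16 mm thick, lying on the bench beyond the stand, tray and gauge; leave it alone. Origin: centre of the underside.

How it is judged (in metres and radians):
On the way, in this order (a step that is already met when the one before it is completed fails the run):
1. every reel present lies in its own pocket (horizontal distance between reel_a and pocket_a below 0.009 m and z of reel_a in the frame of pocket_a between -0.002 and 0.008 m and angle between each of reel_a, reel_b, reel_c, reel_d's own z axis and vertical below 0.1 rad and horizontal distance between reel_b and pocket_b below 0.009 m and z of reel_b in the frame of pocket_b between -0.002 and 0.008 m and horizontal distance between reel_c and pocket_c below 0.009 m and z of reel_c in the frame of pocket_c between -0.002 and 0.008 m and horizontal distance between reel_d and pocket_d below 0.009 m and z of reel_d in the frame of pocket_d between -0.002 and 0.008 m), for 0.2 s.
2. the gauge's slide is held at the 50 mm mark, within 6 mm, for a second, with the reels still stored (all of step 1 and value of joint gauge between 0.044 and 0.056 m), for 1 s.
At the end, for the whole second after the job is handed in: Each reel present lies flat in its own pocket (9 mm, 5 mm in height, 0.1 rad); the bar rests on the gauge between the lips (20 mm lengthwise, 9 mm sideways, 6 mm in height, 0.15 rad); the slide is home (4 mm); all at rest and released (all of step 1 and x of bar in the frame of gauge_body between -0.02 and 0.02 m and y of bar in the frame of gauge_body between -0.009 and 0.009 m and z of bar in the frame of gauge_body between 0.062 and 0.074 m and angle between the x axis of bar and the x axis of gauge_body, either way round below 0.15 rad and value of joint gauge below 0.004 m and linear speed of each of bar, reel_a, reel_b, reel_c, reel_d below 0.02 m/s); the robot touches nothing.
It fails at once if a clay lid is moved by more than 20 mm (distance of any of lid_a, lid_b from where it was at the start of the episode above 0.02 m).
Of reel_a, reel_b, reel_c, reel_d only 3 to 4 are there at a start; the rules pass over those that are not, and their reading is None.
At some moment in a run one of bar may be knocked a few centimetres aside while the robot is not near it.
Once in a run the grip may slacken for a moment while it holds something.
It also fails if it takes over 210 s, if anything falls off the work surface, if the arm or the gripper's body presses on something with over 40 N, if the wrist force passes 120 N, or if a joint passes its speed limit or range.

### The arm

A 6-joint arm with a two-finger parallel gripper is mounted at the origin on the work surface. World frame = base frame: x ahead of the robot, y to its left, z up, the work surface at z = 0. Lengths are in mm, angles in rad, forces in N, time in s.
With the tool pointing down it reaches from about 375 to 925 mm from the base axis. Payload 5.7 kg.
Tool frame: the origin (TCP) lies at the very end of the fingers, on their centre line; the grasp point (between the pads) lies 19 mm behind it; z points along the fingers, x is the direction in which the jaws open and shut, and the axes are right-handed (so a half turn about z gives the same grasp; the last joint's range is limited). The gripper opens to 88 mm and grips with 3 to 60 N. Pads are 20 mm wide; open, the fingers measure 115 mm over their backs; the gripper's body (75 mm by 178 mm) begins 61 mm behind the grasp point.
Start: joints at [-1.246, 0.359, 1.51, -0, 1.272, -0.115], TCP at [255.436, -542.876, 222.623] pointing down, gripper open.
Joint ranges: [-2.97, 2.97], [-1.01, 2.36], [0.21, 2.38], [-0.96, 4.11], [0.2, 2.71], [-2.98, 2.98]. Speed limits (rad/s): [2.39, 2.39, 3.14, 3.14, 3.14, 3.14].

### API

Orientations are given as a 3x3 rotation matrix whose columns are the frame's x, y, z axes.
In Python, from cell import robot gives the robot as it stands.
- The arm moves only by the tool step_arm, never from a script. Its argument "moves" is a list of rows, each an object of numbers: "tx", "ty", "tz": the shift along the tool's x, y, z in mm; "ax", "ay", "az": the turn, a rotation vector about the tool's x, y, z in degrees; "fingers": the finger opening in mm, from 0 to 87.8. A call has 1 to 12 rows; each row shifts and turns the pose as measured when the row begins, along the tool's axes as they then stand; what a row does not reach is not made up. A row lasts 1/10 s, in which the tool goes at most 50 mm and 8.59 degrees, less where a joint would pass 70% of its speed; a pose out of reach is approached as far as the arm can. A call with a gripper value outside its range is refused whole. The fingers move at their own pace and stop on an object; "force" is the grip in N (left out, the last holds). Time passes only in rows, so rows that do not move let the fingers close. It gives the time, the measured TCP pose, the force and the opening at its end, in the units of the state.
- robot.get_state(): the state, without advancing time (a new reading comes with each control period).
- robot.read_camera(name): name is "side" or "top"; returns the picture (420x560x3 uint8, blue, green, red); there is no depth.
- robot.calibration(name): a dict with "mtx" (3x3 intrinsics, pixels), "view" (4x4, takes a point from world to camera coordinates). Camera axes: x right, y up, looking along -z (the intrinsics and any distortion apply to the point x, -y, -z); pixel columns grow to the right and rows downward; lengths in mm; the calibration is good to about 2 mm. A picture is of the moment at which its call begins. calibration takes no time and is no camera call.
- robot.job_done(): hands the job in, once; it reports no verdict.
The state is a dict: "clock": time; "joints": joint angles; "dq": joint speeds; "tau": joint torques, N m; "tool_pos": TCP position; "orientation": TCP orientation; "wrist_force": force on the tool from outside, world axes, zero at the start; "torque": the same for the moment, N m; "grip_width": finger opening in mm.
Only numpy, scipy, OpenCV 4.12 (cv2) and the standard library are available. Lean on these libraries where they do the work, as an engineer would, in place of code of your own. Each camera call takes 0.05 s, during which the arm holds its last target.

## Working session

There is one attempt and no reset: what is moved stays moved. The work goes in short steps, Python scripts to look and compute and a tool call to move; the robot and the scene stay as the last step left them, time stands still between calls to the robot, and variables do not carry over. Pictures are saved under pics/ and viewed, and the job is handed in when it is done.

Besides the shell and the picture viewer there is one more tool, called after "Request:" by a JSON object that holds its "method" and its "body", one argument or row to a line. step_arm: Moves the arm, as the interface text tells. Its arguments: {"type":"object","properties":{"moves":{"type":"array","items":{"type":"object","properties":{"tx":{"type":"number"},"ty":{"type":"number"},"tz":{"type":"number"},"ax":{"type":"number"},"ay":{"type":"number"},"az":{"type":"number"},"fingers":{"type":"number"}}}},"force":{"type":"number"}},"required":["moves"]}

```bash
ls; mkdir -p pics; python3 - <<'E'
from cell import robot
import cv2
s=robot.get_state(); print(s)
for n in("side","top"):
    im=robot.read_camera(n); cv2.imwrite(f"pics/{n}0.png",im)
    c=robot.calibration(n); print(n,c)
E
```

```text
pics
{'clock': 0.0, 'joints': array([-1.24610794e+00,  3.59496795e-01,  1.51141225e+00, -3.11594741e-05,
        1.27251371e+00, -1.15094377e-01]), 'dq': array([ 2.25923346e-03,  1.59853278e-03, -1.06795636e-03,  9.75315937e-04,
        2.42173162e-05,  6.77575437e-04]), 'tau': array([-1.65840636e-03, -5.15383244e+01, -2.70727265e+01,  6.72587939e-02,
        3.49533814e-02, -1.18766206e-04]), 'tool_pos': array([ 255.21040619, -542.25630587,  221.82217506]), 'orientation': array([[ 4.25750664e-01, -9.04840316e-01, -6.12054129e-04],
       [-9.04838690e-01, -4.25751066e-01,  1.72497687e-03],
       [-1.82141131e-03, -1.80599791e-04, -9.99998325e-01]]), 'wrist_force': array([-0.33814283, -0.3123611 , -0.011737  ]), 'torque': array([ 0.03322941, -0.00022046, -0.00120753]), 'grip_width': 87.6500363091818}
side {'mtx': array([[538.69070489,   0.        , 276.1933619 ],
       [  0.        , 538.69070489, 212.24706075],
       [  0.        ,   0.        ,   1.        ]]), 'view': array([[-8.77276115e-01, -4.79565429e-01, -2.00902485e-02,
         5.15701148e+02],
       [ 3.62510056e-01, -6.89417058e-01,  6.27128838e-01,
        -2.55354859e+02],
       [-3.14599870e-01,  5.42882233e-01,  7.78656409e-01,
        -1.23672798e+03],
       [ 0.00000000e+00,  0.00000000e+00,  0.00000000e+00,
         1.00000000e+00]])}
top {'mtx': array([[440.97897394,   0.        , 279.59046016],
       [  0.        , 440.97897394, 207.22254346],
       [  0.        ,   0.        ,   1.        ]]), 'view': array([[ 1.84415005e-02, -9.99828742e-01, -1.54851312e-03,
        -2.97276503e+01],
       [ 9.97859695e-01,  1.83079557e-02,  6.27761765e-02,
        -6.09988255e+02],
       [-6.27370754e-02, -2.70288572e-03,  9.98026429e-01,
        -1.08110693e+03],
       [ 0.00000000e+00,  0.00000000e+00,  0.00000000e+00,
         1.00000000e+00]])}
```

View pics/side0.png

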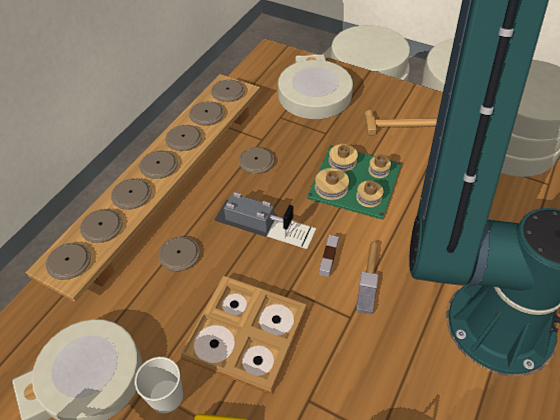

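View pics/top0.png

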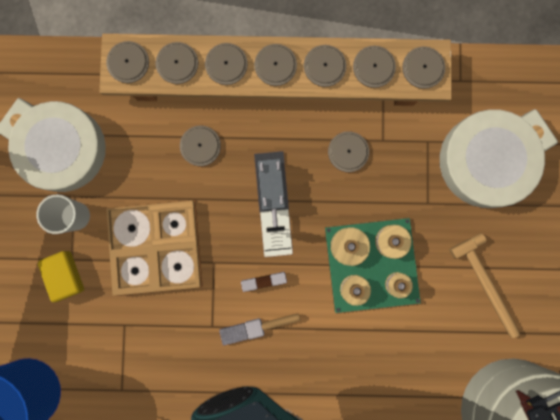

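The top picture shows the tray at about (155,248), the stand at about (373,265) with four reels, the gauge at (272,185) with its scale at (277,235), and the bar at (264,282). The lids are at (200,146) and (348,152). I'll enlarge the crops.

```bash
cat > h.py <<'E'
import numpy as np, cv2
from cell import robot
def ray(n,uv):
    c=robot.calibration(n);V=c["view"];K=c["mtx"]
    R=V[:3,:3];t=V[:3,3];o=-R.T@t
    d=np.array([(uv[0]-K[0,2])/K[0,0],-(uv[1]-K[1,2])/K[1,1],-1.])
    return o,R.T@d
def on(n,uv,z):
    o,d=ray(n,uv);return o+d*(z-o[2])/d[2]
def proj(n,p):
    c=robot.calibration(n);V=c["view"];K=c["mtx"];q=V[:3,:3]@np.array(p,float)+V[:3,3]
    return np.array([K[0,2]+K[0,0]*q[0]/-q[2],K[1,2]-K[1,1]*q[1]/-q[2]])
E
python3 - <<'E'
import cv2,numpy as np
t=cv2.imread("pics/top0.png");s=cv2.imread("pics/side0.png")
def crop(im,x0,y0,w,h,f,name): cv2.imwrite("pics/"+name,cv2.resize(im[y0:y0+h,x0:x0+w],None,fx=f,fy=f,interpolation=cv2.INTER_CUBIC))
crop(t,320,210,110,110,5,"c_stand.png");crop(t,100,195,110,110,5,"c_tray.png");crop(t,230,145,80,150,4,"c_gauge.png")
crop(s,210,130,200,150,4,"c_side.png")
E
```

```text
(no output)
```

View pics/c_stand.png

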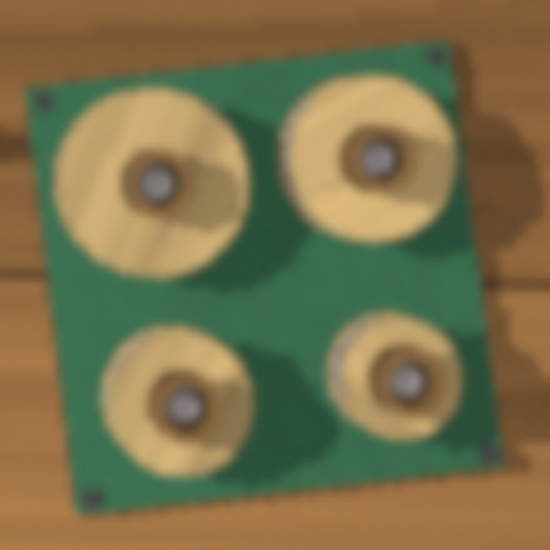

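View pics/c_tray.png

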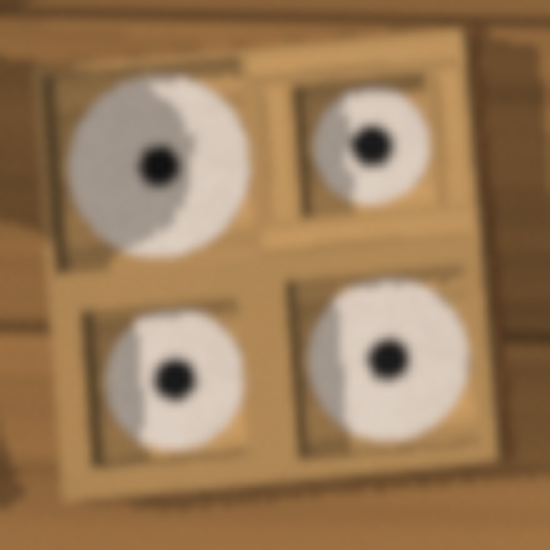

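View pics/c_gauge.png

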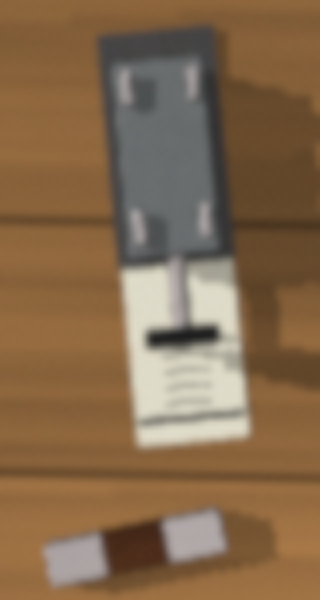

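View pics/c_side.png

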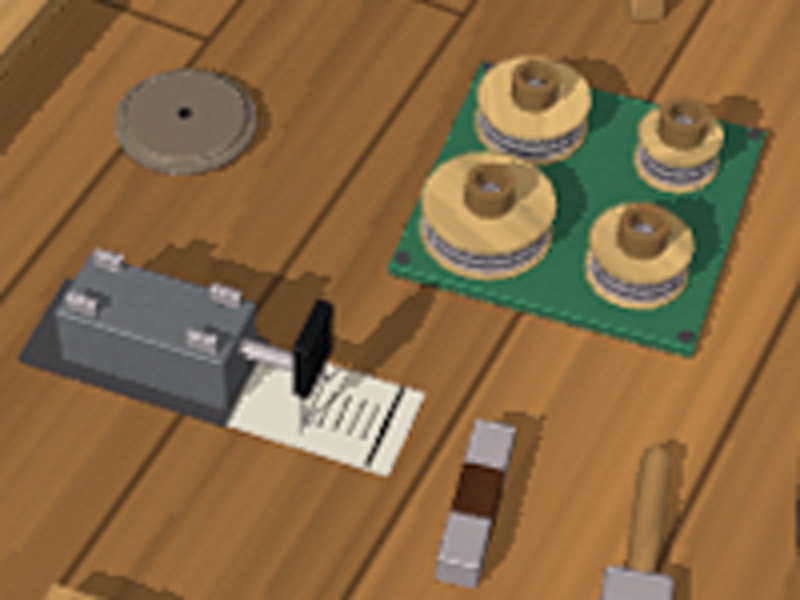

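```bash
cat > m1.py <<'E'
from h import *
t=cv2.imread("pics/top0.png");s=cv2.imread("pics/side0.png")
def big(m,roi,k=1):
    x,y,w,h=roi;mm=np.zeros_like(m);mm[y:y+h,x:x+w]=m[y:y+h,x:x+w]
    cs=sorted(cv2.findContours(mm,cv2.RETR_EXTERNAL,cv2.CHAIN_APPROX_NONE)[0],key=cv2.contourArea)[::-1]
    return cs[:k]
hsv=cv2.cvtColor(t,cv2.COLOR_BGR2HSV)
g=cv2.inRange(hsv,(65,80,20),(95,255,255))
c=big(g,(315,205,120,120))[0]
r=cv2.minAreaRect(cv2.convexHull(c)); P=[on("top",p,12)[:2] for p in cv2.boxPoints(r)]
print("stand",r,np.round(P,1),[round(np.linalg.norm(P[i]-P[i-1]),1) for i in range(4)], np.mean(P,0))
e=P[1]-P[0];print("ang",np.degrees(np.arctan2(e[1],e[0]))%90)
# paper discs
w=cv2.inRange(t,(110,110,110),(255,255,255))&cv2.inRange(hsv,(0,0,0),(180,60,255))
w=cv2.morphologyEx(w,cv2.MORPH_CLOSE,np.ones((3,3)))
for c in big(w,(105,200,100,100),4):
    (u,v),(a,b),th=cv2.fitEllipse(cv2.convexHull(c)); m=cv2.moments(cv2.convexHull(c));cu=m['m10']/m['m00'];cv=m['m01']/m['m00']
    print("disc",round(u,1),round(v,1),round(cu,1),round(cv,1),round(a,1),round(b,1),"dia",np.linalg.norm(on("top",(u-a/2,v),5)-on("top",(u+a/2,v),5)).round(1),on("top",(u,v),5).round(1))
k=cv2.inRange(t,(0,0,0),(50,50,50))
for c in big(k,(105,200,90,90),4):
    m=cv2.moments(c);cu=m['m10']/m['m00'];cv=m['m01']/m['m00'];print("dot",cv2.contourArea(c),round(cu,2),round(cv,2),on("top",(cu,cv),5).round(1))
k2=cv2.cvtColor(s,cv2.COLOR_BGR2GRAY)
k2=cv2.inRange(s,(0,0,0),(45,45,45))
for c in big(k2,(190,285,110,95),6):
    m=cv2.moments(c)
    if m['m00']>8:
        cu=m['m10']/m['m00'];cv=m['m01']/m['m00'];print("sdot",cv2.contourArea(c),round(cu,2),round(cv,2),on("side",(cu,cv),5).round(1))
E
python3 m1.py
```

```text
stand ((372.3182678222656, 265.0350646972656), (84.27995300292969, 84.59221649169922), 83.48019409179688) [[ 561.  -134.4]
 [ 588.9 -344.7]
 [ 381.8 -368.3]
 [ 354.5 -160.5]] [np.float64(208.1), np.float64(212.1), np.float64(208.4), np.float64(209.6)] [ 471.5301758  -251.96970128]
ang 7.564984449391147
disc 131.4 227.7 131.4 227.7 35.1 36.0 dia 88.6 [552.6 354.2   5. ]
disc 177.2 266.4 177.1 266.4 31.0 31.7 dia 77.8 [458.  235.4   5. ]
disc 134.5 270.4 134.4 270.4 26.5 27.7 dia 66.5 [446.2 342.2   5. ]
disc 173.8 223.5 173.8 223.7 22.2 22.6 dia 56.1 [565.2 247.5   5. ]
dot 20.0 131.5 227.76 [552.6 353.9   5. ]
dot 14.0 134.64 270.26 [446.4 341.8   5. ]
dot 13.0 177.21 266.21 [458.5 235.4   5. ]
dot 12.0 174.0 223.75 [564.7 247.    5. ]
sdot 41.5 213.69 343.22 [554.7 354.3   5. ]
sdot 41.0 257.39 359.75 [448.2 341.8   5. ]
sdot 35.0 275.58 318.99 [460.6 235.6   5. ]
sdot 33.5 233.62 303.75 [567.6 247.3   5. ]
```

```bash
cat >> h.py <<'E'
def tri(a,b):
    o1,d1=ray("top",a);o2,d2=ray("side",b)
    A=np.stack([d1,-d2],1);x=np.linalg.lstsq(A,o2-o1,rcond=None)[0]
    p,q=o1+d1*x[0],o2+d2*x[1];return (p+q)/2,np.linalg.norm(p-q)
E
cat > m2.py <<'E'
from h import *
t=cv2.imread("pics/top0.png");s=cv2.imread("pics/side0.png")
D=dict(D=((131.5,227.76),(213.69,343.22)),B=((134.64,270.26),(257.39,359.75)),C=((177.21,266.21),(275.58,318.99)),A=((174,223.75),(233.62,303.75)))
for k,v in D.items(): print(k,tri(*v))
def blobs(im,m,roi,amin,amax):
    x,y,w,h=roi;mm=np.zeros_like(m);mm[y:y+h,x:x+w]=m[y:y+h,x:x+w]
    n,l,st,ce=cv2.connectedComponentsWithStats(mm)
    return [(st[i,4],ce[i].round(2)) for i in range(1,n) if amin<=st[i,4]<=amax]
# spindle tips: greyish
for n,im,roi in(("top",t,(325,220,95,90)),("side",s,(310,140,90,70))):
    hsv=cv2.cvtColor(im,cv2.COLOR_BGR2HSV)
    m=cv2.inRange(hsv,(0,0,60),(180,70,210))
    print(n,blobs(im,m,roi,6,80))
    # core brown rings
    m=cv2.inRange(hsv,(5,90,60),(20,200,165))
    print(n,"core",blobs(im,m,roi,20,400))
    # black plate
E
python3 m2.py
```

```text
D (array([553.51496559, 354.15428806,   5.67378756]), np.float64(2.082197563190151))
B (array([447.19178498, 341.81369912,   6.05294791]), np.float64(1.571093318861216))
C (array([459.41117937, 235.62488039,   6.06708345]), np.float64(1.9471913482860113))
A (array([565.8484941 , 247.35266357,   6.35985232]), np.float64(2.705655831873314))
top [(np.int32(12), array([407.5, 221. ])), (np.int32(12), array([327.92, 229.42])), (np.int32(32), array([376.88, 237.41])), (np.int32(37), array([395.24, 241.24])), (np.int32(41), array([351.  , 246.24])), (np.int32(33), array([387.91, 279.36])), (np.int32(38), array([401.05, 285.92])), (np.int32(40), array([356.68, 290.98])), (np.int32(16), array([417.69, 300.25])), (np.int32(6), array([337.5 , 308.67]))]
top core [(np.int32(212), array([344.75, 221.84])), (np.int32(338), array([416.4 , 243.81])), (np.int32(214), array([399.05, 242.26])), (np.int32(314), array([327.64, 282.3 ])), (np.int32(247), array([356.29, 247.63])), (np.int32(171), array([402.14, 285.95])), (np.int32(203), array([359.49, 291.48])), (np.int32(154), array([402.21, 307.51]))]
side [(np.int32(7), array([343.71, 150.43])), (np.int32(8), array([380.5, 159.5])), (np.int32(9), array([398., 163.])), (np.int32(10), array([332. , 176.5])), (np.int32(7), array([370.29, 186.57])), (np.int32(6), array([310.5, 194. ]))]
side core [(np.int32(198), array([334.4 , 176.47])), (np.int32(90), array([393.09, 190.7 ])), (np.int32(164), array([371.24, 187.5 ])), (np.int32(186), array([321.37, 206.  ]))]
```

```bash
cat > m3.py <<'E'
from h import *
T=dict(D=(351,246.24),C=(395.24,241.24),B=(356.68,290.98),A=(401.05,285.92))
P={k:on("top",v,52) for k,v in T.items()}
for k,v in P.items(): print(k,v.round(1), proj("side",v).round(1))
c=np.mean(list(P.values()),0);print("c",c)
for a,b in("DC","CA","AB","BD"): print(a,b,np.linalg.norm(P[a]-P[b]).round(1),np.degrees(np.arctan2(*(P[b]-P[a])[[1,0]]))%90)
Q=dict(D=(553.5,354.1),B=(447.2,341.8),C=(459.4,235.6),A=(565.8,247.3))
Q={k:np.array(v) for k,v in Q.items()}
for a,b in("DA","AC","CB","BD"): print(a,b,np.linalg.norm(Q[a]-Q[b]).round(1),np.degrees(np.arctan2(*(Q[b]-Q[a])[[1,0]]))%90)
# gauge, bar
for nm,f in(("top","pics/top0.png"),("side","pics/side0.png")):
    t=cv2.imread(f);hsv=cv2.cvtColor(t,cv2.COLOR_BGR2HSV)
    for n,lo,hi in(("scale",(15,5,150),(40,80,255)),("plate",(0,0,0),(180,255,35)),("bar",(0,0,150),(180,35,255)),("sleeve",(0,100,20),(15,255,110))):
        m=cv2.inRange(hsv,lo,hi)
        mm=np.zeros_like(m)
        if nm=="top": mm[145:300,230:310]=m[145:300,230:310]
        else: mm[185:285,210:345]=m[185:285,210:345]
        for c in cv2.findContours(mm,cv2.RETR_EXTERNAL,cv2.CHAIN_APPROX_NONE)[0]:
            if cv2.contourArea(c)>30:
                r=cv2.minAreaRect(c);print(nm,n,cv2.contourArea(c),np.round(r[0],1),np.round(r[1],1),round(r[2],1),cv2.boxPoints(r).round(1).tolist())
E
python3 m3.py
```

```text
D [ 517.5 -192.1   52. ] [332.5 176.4]
C [ 531.4 -298.5   52. ] [343.9 150.2]
B [ 411.1 -206.6   52. ] [371.  186.5]
A [ 425.1 -312.6   52. ] [381.  159.5]
c [ 471.26673348 -252.46231272   52.        ]
D C 107.3 7.478584495994028
C A 107.3 7.554659918553966
A B 106.9 7.5038755078476385
B D 107.3 7.742172003670094
D A 107.5 6.569726768698686
A C 107.0 6.275170255753665
C B 106.9 6.5532742410586025
B D 107.0 6.60035655212763
top scale 1026.5 [275.9 233.2] [45.  29.1] 84.6 [[259.29998779296875, 212.1999969482422], [288.20001220703125, 209.39999389648438], [292.5, 254.1999969482422], [263.5, 257.0]]
top bar 104.0 [248.4 284.6] [ 9.4 13. ] 77.5 [[241.0, 281.3999938964844], [253.6999969482422, 278.6000061035156], [255.6999969482422, 287.79998779296875], [243.0, 290.70001220703125]]
top bar 109.5 [278.2 278.6] [ 9.8 13.1] 78.7 [[270.79998779296875, 275.0], [283.70001220703125, 272.5], [285.6000061035156, 282.1000061035156], [272.70001220703125, 284.70001220703125]]
top bar 901.5 [276.2 232.3] [43.2 26.3] 84.8 [[261.1000061035156, 212.0], [287.29998779296875, 209.60000610351562], [291.200012
[... 1170 characters left out ...]
] [46.5 21.7] 17.4 [[264.29998779296875, 235.1999969482422], [270.79998779296875, 214.5], [315.20001220703125, 228.39999389648438], [308.70001220703125, 249.0]]
side sleeve 52.5 [239.8 276.9] [19.   6.3] 20.6 [[229.8000030517578, 276.5], [232.0, 270.6000061035156], [249.8000030517578, 277.29998779296875], [247.5, 283.20001220703125]]
side sleeve 120.0 [328.8 255. ] [11.7 18.1] 12.5 [[321.1000061035156, 262.6000061035156], [325.0, 244.89999389648438], [336.5, 247.39999389648438], [332.5, 265.1000061035156]]
side sleeve 486.5 [281.5 202.6] [68.  26.8] 20.6 [[244.89999389648438, 203.1999969482422], [254.3000030517578, 178.10000610351562], [318.0, 202.0], [308.6000061035156, 227.10000610351562]]
```

```bash
cat > m4.py <<'E'
from h import *
def o(n,l,z): return np.array([on(n,p,z)[:2] for p in l])
h=o("top",[(230+a/4-.4,145+b/4-.4) for a,b in((112,62),(208,57),(222,250),(126,257))],55);print("housing",h.round(1),h.mean(0).round(1))
ax=(h[0]+h[1]-h[2]-h[3])/2;print(np.linalg.norm(ax),np.degrees(np.arctan2(ax[1],ax[0])))
sc=o("top",[(259.3,212.2),(288.2,209.4),(292.5,254.2),(263.5,257)],1);print("scale",sc.round(1));ax=(sc[0]+sc[1]-sc[2]-sc[3])/2;print(np.linalg.norm(ax),np.degrees(np.arctan2(ax[1],ax[0])))
print("line",o("top",[(230+137/4-.4,145+423/4-.4),(230+243/4-.4,145+411/4-.4)],1))
print("plate",o("top",[(230+182/4-.4,145+336/4-.4)],85),o("top",[(230+147/4-.4,145+339/4-.4),(230+218/4-.4,145+332/4-.4)],85))
sh=o("side",[(210+a/4-.4,130+b/4-.4) for a,b in((92,262),(253,303),(234,353),(58,312))],55);print("side housing",sh.round(1),sh.mean(0))
b=o("top",[(248.4,284.6),(278.2,278.6),(262.9,282.5)],26);print("bar",b,np.degrees(np.arctan2(*(b[0]-b[1])[::-1])),np.linalg.norm(b[0]-b[1]))
print("bar side",o("side",[(325.5,264.9),(332,240.5),(328.8,255)],18))
print("lids",o("top",[(200,146),(348,152)],16))
E
python3 m4.py
```

```text
housing [[721.9  36.9]
 [726.  -21.3]
 [608.7 -31.9]
 [603.4  25.9]] [665.    2.4]
118.39844786600287 5.229826733978612
scale [[598.   32.7]
 [606.4 -40.4]
 [493.6 -53.2]
 [485.2  19.7]]
113.52646155822286 6.515262074049758
line [[501.92937796  19.21006641]
 [510.69753331 -47.45171679]]
plate [[556.02254153  -9.10698043]] [[553.89432213  11.31488725]
 [558.74583048 -30.10606186]]
side housing [[721.6  -6.7]
 [610.4 -25.4]
 [601.1  16.5]
 [718.8  40.1]] [662.98476958   6.11637242]
bar [[418.47626332  54.45748437]
 [434.42895489 -18.3467087 ]
 [424.24280364  19.00464958]] 102.35919448952934 74.53146246799203
bar side [[419.43543499  54.40070755]
 [436.55637551 -20.16911451]
 [424.78421651  23.9835862 ]]
lids [[ 761.8035739   185.28693105]
 [ 753.28356234 -188.38140516]]
```

```bash
cat > go.py <<'E'
import sys
from h import *
a=[float(x) for x in sys.argv[1:]]
s=robot.get_state();R=s["orientation"];p=s["tool_pos"]
print("t",round(s["clock"],2),"pos",p.round(1),"yaw",np.degrees(np.arctan2(R[1,0],R[0,0])).round(2),"tilt",np.degrees(np.arccos(-R[2,2])).round(2),"F",s["wrist_force"].round(1),"w",round(s["grip_width"],1),"j",s["joints"].round(2))
for i in range(0,len(a)-2,3):
    t=np.array(a[i:i+3]);d=R.T@(t-p);print("to",t,"tool d",d.round(1),"rows@30",int(np.ceil(np.linalg.norm(d)/30)))
E
echo ok
```

```text
ok
```

Request:
{"method": "step_arm", "body": {
  "moves": [
    {"az": -8.1},
    {"az": -8.1},
    {"az": -8.1},
    {"az": -8.1},
    {"az": -8.1},
    {"az": -8.1},
    {"az": -8.1},
    {"az": -8.1},
    {"fingers": 60},
    {}
  ],
  "force": 45
}}

```text
invalid input at $.moves[0]: expected keys tx, ty, tz, ax, ay, az, fingers
```

```bash
python3 go.py 425.1 -312.6 120
```

```text
t 0.1 pos [ 255.2 -542.3  221.9] yaw -64.8 tilt 0.09 F [0.3 0.4 0.2] w 87.7 j [-1.25  0.36  1.51 -0.    1.27 -0.12]
to [ 425.1 -312.6  120. ] tool d [-135.4 -251.5  102.2] rows@30 11
```

Request:
{"method": "step_arm", "body": {
  "moves": [
    {"tx": 0, "ty": 0, "tz": 0, "ax": 0, "ay": 0, "az": -8.1, "fingers": 70},
    {"tx": 0, "ty": 0, "tz": 0, "ax": 0, "ay": 0, "az": -8.1, "fingers": 70},
    {"tx": 0, "ty": 0, "tz": 0, "ax": 0, "ay": 0, "az": -8.1, "fingers": 70},
    {"tx": 0, "ty": 0, "tz": 0, "ax": 0, "ay": 0, "az": -8.1, "fingers": 70},
    {"tx": 0, "ty": 0, "tz": 0, "ax": 0, "ay": 0, "az": -8.1, "fingers": 70},
    {"tx": 0, "ty": 0, "tz": 0, "ax": 0, "ay": 0, "az": -8.1, "fingers": 70},
    {"tx": 0, "ty": 0, "tz": 0, "ax": 0, "ay": 0, "az": -8.1, "fingers": 70},
    {"tx": 0, "ty": 0, "tz": 0, "ax": 0, "ay": 0, "az": -8.1, "fingers": 70},
    {"tx": 0, "ty": 0, "tz": 0, "ax": 0, "ay": 0, "az": 0, "fingers": 70}
  ],
  "force": 45
}}

```text
clock: 1.0
tool_pos: [254.1, -538.9, 217.4]
orientation: [[0.999, 0.045, -0.004], [0.045, -0.999, 0.011], [-0.003, -0.011, -1.0]]
wrist_force: [-0.6, -0.3, -0.1]
grip_width: 70.0
```

```bash
python3 go.py 425.1 -312.6 110
```

```text
t 1.0 pos [ 254.1 -538.9  217.4] yaw 2.59 tilt 0.64 F [-0.6 -0.3 -0.1] w 70.0 j [-1.25  0.36  1.52  0.    1.27 -1.29]
to [ 425.1 -312.6  110. ] tool d [ 181.4 -217.1  109.2] rows@30 11
```

Request:
{"method": "step_arm", "body": {
  "moves": [
    {"tx": 18, "ty": -21.5, "tz": 9, "ax": 0, "ay": 0, "az": 0.3, "fingers": 70},
    {"tx": 18, "ty": -21.5, "tz": 9, "ax": 0, "ay": 0, "az": 0.3, "fingers": 70},
    {"tx": 18, "ty": -21.5, "tz": 9, "ax": 0, "ay": 0, "az": 0.3, "fingers": 70},
    {"tx": 18, "ty": -21.5, "tz": 9, "ax": 0, "ay": 0, "az": 0.3, "fingers": 70},
    {"tx": 18, "ty": -21.5, "tz": 9, "ax": 0, "ay": 0, "az": 0.3, "fingers": 70},
    {"tx": 18, "ty": -21.5, "tz": 9, "ax": 0, "ay": 0, "az": 0.3, "fingers": 70},
    {"tx": 18, "ty": -21.5, "tz": 9, "ax": 0, "ay": 0, "az": 0.3, "fingers": 70},
    {"tx": 18, "ty": -21.5, "tz": 9, "ax": 0, "ay": 0, "az": 0.3, "fingers": 70},
    {"tx": 0, "ty": 0, "tz": 0, "ax": 0, "ay": 0, "az": 0, "fingers": 70}
  ]
}}

```text
clock: 1.9
tool_pos: [399.2, -359.0, 142.3]
orientation: [[0.999, -0.042, -0.005], [-0.042, -0.999, 0.011], [-0.006, -0.011, -1.0]]
wrist_force: [-0.6, -0.8, 0.1]
grip_width: 69.9
```

```bash
python3 go.py 425.1 -312.6 90
```

```text
t 1.9 pos [ 399.2 -359.   142.3] yaw -2.38 tilt 0.71 F [-0.6 -0.8  0.1] w 69.9 j [-0.86  0.36  1.73  0.    1.06 -0.82]
to [ 425.1 -312.6   90. ] tool d [ 24.2 -46.8  52.7] rows@30 3
rotvec deg [-0.64  0.31 -2.38]
```

Request:
{"method": "step_arm", "body": {
  "moves": [
    {"tx": 8, "ty": -15.5, "tz": 17, "ax": -0.6, "ay": 0.3, "az": -2.4, "fingers": 70},
    {"tx": 8, "ty": -15.5, "tz": 17, "ax": 0, "ay": 0, "az": 0, "fingers": 70},
    {"tx": 8, "ty": -15.5, "tz": 17, "ax": 0, "ay": 0, "az": 0, "fingers": 70},
    {"tx": 0, "ty": 0, "tz": 0, "ax": 0, "ay": 0, "az": 0, "fingers": 70},
    {"tx": 0, "ty": 0, "tz": 0, "ax": 0, "ay": 0, "az": 0, "fingers": 70}
  ]
}}

```text
clock: 2.4
tool_pos: [424.6, -315.0, 91.2]
orientation: [[1.0, -0.01, 0.001], [-0.01, -1.0, -0.004], [0.001, 0.004, -1.0]]
wrist_force: [-0.8, -0.2, 0.3]
grip_width: 70.1
```

```bash
python3 go.py 425.1 -312.6 45.5
```

```text
t 2.4 pos [ 424.6 -315.    91.2] yaw -0.59 tilt 0.22 F [-0.8 -0.2  0.3] w 70.1 j [-0.77  0.42  1.81 -0.    0.91 -0.76]
to [ 425.1 -312.6   45.5] tool d [ 0.4 -2.6 45.7] rows@30 2
rotvec deg [ 0.22 -0.05 -0.59]
```

Request:
{"method": "step_arm", "body": {
  "moves": [
    {"tx": 0.4, "ty": -2.6, "tz": 16, "ax": 0, "ay": 0, "az": -0.6, "fingers": 70},
    {"tx": 0, "ty": 0, "tz": 16, "ax": 0, "ay": 0, "az": 0, "fingers": 60},
    {"tx": 0, "ty": 0, "tz": 12, "ax": 0, "ay": 0, "az": 0, "fingers": 55},
    {"tx": 0, "ty": 0, "tz": 0, "ax": 0, "ay": 0, "az": 0, "fingers": 50},
    {"tx": 0, "ty": 0, "tz": 0, "ax": 0, "ay": 0, "az": 0, "fingers": 50}
  ]
}}

```text
clock: 2.9
tool_pos: [426.2, -320.4, 50.4]
orientation: [[1.0, -0.007, 0.006], [-0.007, -1.0, -0.011], [0.006, 0.011, -1.0]]
wrist_force: [-0.4, 0.6, -0.1]
grip_width: 50.1
```

```bash
python3 go.py 425.1 -312.6 45.5; python3 - <<'E'
from h import *
t=robot.read_camera("top");s=robot.read_camera("side")
a=cv2.resize(t[220:320,330:430],None,fx=4,fy=4);b=cv2.resize(s[110:210,310:410],None,fx=4,fy=4)
cv2.imwrite("pics/g1.png",np.hstack([a,b]))
E
```

```text
t 2.9 pos [ 426.2 -320.4   50.4] yaw -0.39 tilt 0.73 F [-0.4  0.6 -0.1] w 50.1 j [-0.77  0.48  1.84 -0.01  0.81 -0.76]
to [ 425.1 -312.6   45.5] tool d [-1.2 -7.8  4.8] rows@30 1
rotvec deg [ 0.64 -0.35 -0.4 ]
```

View pics/g1.png

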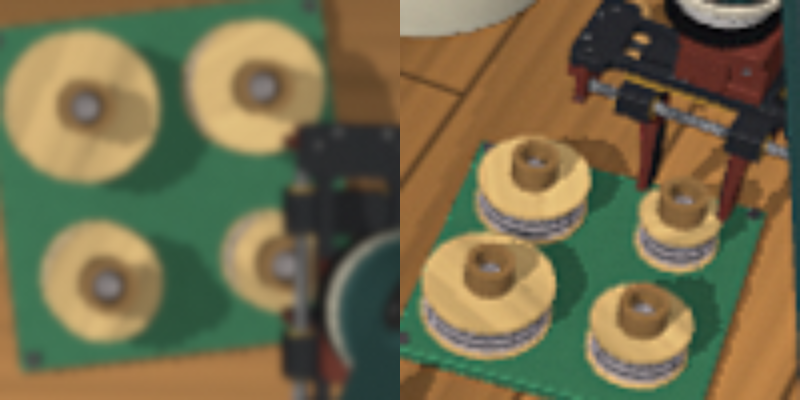

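Request:
{"method": "step_arm", "body": {
  "moves": [
    {"tx": -1, "ty": -7.8, "tz": 4, "ax": 0.6, "ay": -0.3, "az": -0.4, "fingers": 50},
    {"tx": 0, "ty": 0, "tz": 0, "ax": 0, "ay": 0, "az": 0, "fingers": 50},
    {"tx": 0, "ty": 0, "tz": 0, "ax": 0, "ay": 0, "az": 0, "fingers": 50}
  ]
}}

```text
clock: 3.3
tool_pos: [425.9, -312.4, 47.5]
orientation: [[1.0, 0.001, 0.002], [0.001, -1.0, -0.001], [0.002, 0.001, -1.0]]
wrist_force: [1.0, 0.1, 0.6]
grip_width: 50.3
```

```bash
python3 go.py 425.1 -312.6 45.5
```

```text
t 3.3 pos [ 425.9 -312.4   47.5] yaw 0.05 tilt 0.15 F [1.  0.1 0.6] w 50.3 j [-0.76  0.48  1.84  0.    0.81 -0.77]
to [ 425.1 -312.6   45.5] tool d [-0.8  0.2  2. ] rows@30 1
rotvec deg [ 0.08 -0.13  0.05]
```

Descend the last 2 mm and close.

Request:
{"method": "step_arm", "body": {
  "moves": [
    {"tx": -0.8, "ty": 0, "tz": 2, "ax": 0, "ay": 0, "az": 0, "fingers": 50},
    {"tx": 0, "ty": 0, "tz": 0, "ax": 0, "ay": 0, "az": 0, "fingers": 25},
    {"tx": 0, "ty": 0, "tz": 0, "ax": 0, "ay": 0, "az": 0, "fingers": 25},
    {"tx": 0, "ty": 0, "tz": 0, "ax": 0, "ay": 0, "az": 0, "fingers": 25},
    {"tx": 0, "ty": 0, "tz": 0, "ax": 0, "ay": 0, "az": 0, "fingers": 25}
  ],
  "force": 50
}}

```text
clock: 3.8
tool_pos: [425.3, -312.2, 45.6]
orientation: [[1.0, 0.001, 0.003], [0.001, -1.0, -0.002], [0.003, 0.002, -1.0]]
wrist_force: [-0.8, 0.9, 0.2]
grip_width: 32.4
```

```bash
python3 go.py 425.1 -312.6 45.5
```

```text
t 3.8 pos [ 425.3 -312.2   45.6] yaw 0.08 tilt 0.17 F [-0.8  0.9  0.2] w 32.4 j [-0.76  0.49  1.85  0.    0.81 -0.77]
to [ 425.1 -312.6   45.5] tool d [-0.2  0.4  0.1] rows@30 1
rotvec deg [ 0.1  -0.14  0.08]
```

Request:
{"method": "step_arm", "body": {
  "moves": [
    {"tx": 0, "ty": 0, "tz": -12, "ax": 0, "ay": 0, "az": 0, "fingers": 25},
    {"tx": 0, "ty": 0, "tz": -12, "ax": 0, "ay": 0, "az": 0, "fingers": 25},
    {"tx": 0, "ty": 0, "tz": -12, "ax": 0, "ay": 0, "az": 0, "fingers": 25},
    {"tx": 0, "ty": 0, "tz": -12, "ax": 0, "ay": 0, "az": 0, "fingers": 25},
    {"tx": 0, "ty": 0, "tz": -12, "ax": 0, "ay": 0, "az": 0, "fingers": 25},
    {"tx": 0, "ty": 0, "tz": 0, "ax": 0, "ay": 0, "az": 0, "fingers": 25}
  ]
}}

```text
clock: 4.4
tool_pos: [424.6, -311.6, 111.2]
orientation: [[1.0, 0.001, 0.002], [0.001, -1.0, -0.001], [0.002, 0.001, -1.0]]
wrist_force: [0.7, -0.3, -2.0]
grip_width: 32.5
```

```bash
python3 go.py 425.1 -312.6 105 565.8 247.3 110; python3 - <<'E'
from h import *
t=robot.read_camera("top");s=robot.read_camera("side")
a=cv2.resize(t[220:320,330:430],None,fx=4,fy=4);b=cv2.resize(s[110:210,310:410],None,fx=4,fy=4)
cv2.imwrite("pics/g2.png",np.hstack([a,b]))
E
```

```text
t 4.4 pos [ 424.6 -311.6  111.2] yaw 0.08 tilt 0.13 F [ 0.7 -0.3 -2. ] w 32.5 j [-0.76  0.39  1.79  0.    0.96 -0.77]
to [ 425.1 -312.6  105. ] tool d [0.5 1.  6.3] rows@30 1
to [565.8 247.3 110. ] tool d [ 142.  -558.7    0.9] rows@30 20
rotvec deg [ 0.07 -0.11  0.08]
```

View pics/g2.png

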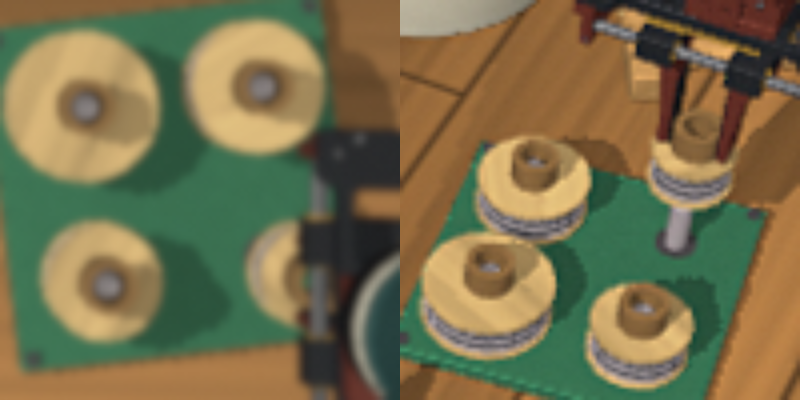

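Request:
{"method": "step_arm", "body": {
  "moves": [
    {"tx": 3, "ty": -15, "tz": 0, "ax": 0, "ay": 0, "az": 0, "fingers": 25},
    {"tx": 6, "ty": -30, "tz": 0, "ax": 0, "ay": 0, "az": 0, "fingers": 25},
    {"tx": 6, "ty": -30, "tz": 0, "ax": 0, "ay": 0, "az": 0, "fingers": 25},
    {"tx": 6, "ty": -30, "tz": 0, "ax": 0, "ay": 0, "az": 0, "fingers": 25},
    {"tx": 6, "ty": -30, "tz": 0, "ax": 0, "ay": 0, "az": 0, "fingers": 25},
    {"tx": 6, "ty": -30, "tz": 0, "ax": 0, "ay": 0, "az": 0, "fingers": 25},
    {"tx": 6, "ty": -30, "tz": 0, "ax": 0, "ay": 0, "az": 0, "fingers": 25},
    {"tx": 6, "ty": -30, "tz": 0, "ax": 0, "ay": 0, "az": 0, "fingers": 25},
    {"tx": 6, "ty": -30, "tz": 0, "ax": 0, "ay": 0, "az": 0, "fingers": 25},
    {"tx": 6, "ty": -30, "tz": 0, "ax": 0, "ay": 0, "az": 0, "fingers": 25},
    {"tx": 3, "ty": -15, "tz": 0, "ax": 0, "ay": 0, "az": 0, "fingers": 25}
  ]
}}

```text
clock: 5.6
tool_pos: [477.5, 9.9, 104.0]
orientation: [[1.0, -0.005, -0.013], [-0.005, -1.0, 0.008], [-0.013, -0.008, -1.0]]
wrist_force: [0.9, -0.0, -3.0]
grip_width: 32.2
```

```bash
python3 go.py 565.8 247.3 95
```

```text
t 5.6 pos [477.5   9.9 104. ] yaw -0.26 tilt 0.9 F [ 0.9 -0.  -3. ] w 32.2 j [-0.13  0.34  1.89  0.01  0.92 -0.13]
to [565.8 247.3  95. ] tool d [  87.3 -237.8    9.8] rows@30 9
rotvec deg [-0.47  0.76 -0.26]
```

Request:
{"method": "step_arm", "body": {
  "moves": [
    {"tx": 5, "ty": -14, "tz": 0, "ax": -0.5, "ay": 0.8, "az": -0.2, "fingers": 25},
    {"tx": 10, "ty": -28, "tz": 0, "ax": 0, "ay": 0, "az": 0, "fingers": 25},
    {"tx": 10, "ty": -28, "tz": 0, "ax": 0, "ay": 0, "az": 0, "fingers": 25},
    {"tx": 10, "ty": -28, "tz": 0, "ax": 0, "ay": 0, "az": 0, "fingers": 25},
    {"tx": 10, "ty": -28, "tz": 0, "ax": 0, "ay": 0, "az": 0, "fingers": 25},
    {"tx": 10, "ty": -28, "tz": 0, "ax": 0, "ay": 0, "az": 0, "fingers": 25},
    {"tx": 10, "ty": -28, "tz": 0, "ax": 0, "ay": 0, "az": 0, "fingers": 25},
    {"tx": 10, "ty": -28, "tz": 0, "ax": 0, "ay": 0, "az": 0, "fingers": 25},
    {"tx": 10, "ty": -20, "tz": 0, "ax": 0, "ay": 0, "az": 0, "fingers": 25},
    {"tx": 3, "ty": -8, "tz": 0, "ax": 0, "ay": 0, "az": 0, "fingers": 25},
    {"tx": 0, "ty": 0, "tz": 0, "ax": 0, "ay": 0, "az": 0, "fingers": 25}
  ]
}}

```text
clock: 6.7
tool_pos: [550.6, 269.0, 93.9]
orientation: [[1.0, 0.005, -0.022], [0.005, -1.0, -0.001], [-0.022, 0.001, -1.0]]
wrist_force: [-0.4, -0.2, -3.4]
grip_width: 32.1
```

```bash
python3 go.py 565.8 247.3 70
```

```text
t 6.7 pos [550.6 269.   93.9] yaw 0.29 tilt 1.24 F [-0.4 -0.2 -3.4] w 32.1 j [0.34 0.52 1.6  0.01 1.05 0.33]
to [565.8 247.3  70. ] tool d [15.6 21.7 23.6] rows@30 2
rotvec deg [0.06 1.24 0.29]
```

Request:
{"method": "step_arm", "body": {
  "moves": [
    {"tx": 8, "ty": 11, "tz": 0, "ax": 0, "ay": 1.2, "az": 0.3, "fingers": 25},
    {"tx": 8, "ty": 11, "tz": 0, "ax": 0, "ay": 0, "az": 0, "fingers": 25},
    {"tx": 0, "ty": 0, "tz": 0, "ax": 0, "ay": 0, "az": 0, "fingers": 25},
    {"tx": 0, "ty": 0, "tz": 0, "ax": 0, "ay": 0, "az": 0, "fingers": 25}
  ]
}}

```text
clock: 7.1
tool_pos: [564.8, 241.2, 92.7]
orientation: [[1.0, -0.003, -0.003], [-0.003, -1.0, -0.004], [-0.003, 0.004, -1.0]]
wrist_force: [0.2, 0.0, -1.8]
grip_width: 32.5
```

```bash
python3 go.py 565.8 247.3 70;python3 - <<'E'
from h import *
t=robot.read_camera("top");s=robot.read_camera("side")
a=cv2.resize(t[190:290,120:220],None,fx=4,fy=4);b=cv2.resize(s[250:350,185:285],None,fx=4,fy=4)
cv2.imwrite("pics/g3.png",np.hstack([a,b]))
E
```

```text
t 7.1 pos [564.8 241.2  92.7] yaw -0.15 tilt 0.3 F [ 0.2  0.  -1.8] w 32.5 j [ 0.29  0.52  1.61 -0.    1.02  0.3 ]
to [565.8 247.3  70. ] tool d [ 1.1 -6.2 22.7] rows@30 1
rotvec deg [ 0.23  0.19 -0.15]
```

View pics/g3.png

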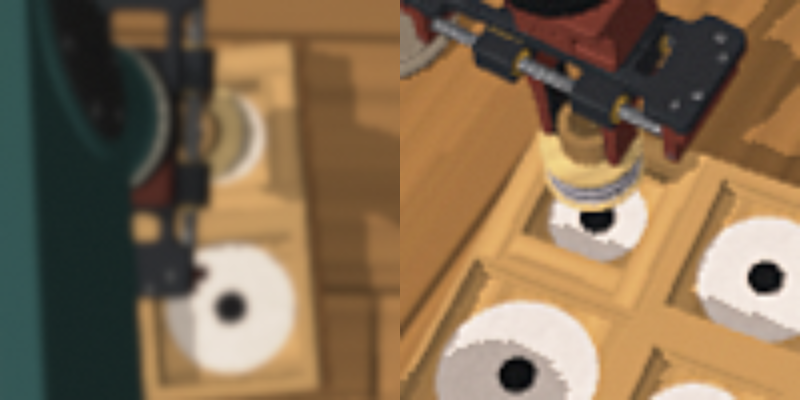

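Request:
{"method": "step_arm", "body": {
  "moves": [
    {"tx": 1, "ty": -6, "tz": 0, "ax": 0.2, "ay": 0.2, "az": 0, "fingers": 25},
    {"tx": 0, "ty": 0, "tz": 12, "ax": 0, "ay": 0, "az": 0, "fingers": 25},
    {"tx": 0, "ty": 0, "tz": 10, "ax": 0, "ay": 0, "az": 0, "fingers": 25},
    {"tx": 0, "ty": 0, "tz": 0, "ax": 0, "ay": 0, "az": 0, "fingers": 25},
    {"tx": 0, "ty": 0, "tz": 0, "ax": 0, "ay": 0, "az": 0, "fingers": 25}
  ]
}}

```text
clock: 7.7
tool_pos: [565.6, 248.6, 68.4]
orientation: [[1.0, -0.002, 0.0], [-0.002, -1.0, 0.0], [0.0, -0.0, -1.0]]
wrist_force: [-0.3, -0.1, -1.9]
grip_width: 32.6
```

```bash
python3 go.py 565.8 247.3 38
```

```text
t 7.7 pos [565.6 248.6  68.4] yaw -0.1 tilt 0.02 F [-0.3 -0.1 -1.9] w 32.6 j [0.3  0.55 1.62 0.   0.97 0.3 ]
to [565.8 247.3  38. ] tool d [ 0.2  1.3 30.4] rows@30 2
rotvec deg [-0.01 -0.02 -0.1 ]
```

Request:
{"method": "step_arm", "body": {
  "moves": [
    {"tx": 0.2, "ty": 1.3, "tz": 6, "ax": 0, "ay": 0, "az": 0, "fingers": 25},
    {"tx": 0, "ty": 0, "tz": 6, "ax": 0, "ay": 0, "az": 0, "fingers": 25},
    {"tx": 0, "ty": 0, "tz": 6, "ax": 0, "ay": 0, "az": 0, "fingers": 25},
    {"tx": 0, "ty": 0, "tz": 4, "ax": 0, "ay": 0, "az": 0, "fingers": 25},
    {"tx": 0, "ty": 0, "tz": 0, "ax": 0, "ay": 0, "az": 0, "fingers": 25},
    {"tx": 0, "ty": 0, "tz": 0, "ax": 0, "ay": 0, "az": 0, "fingers": 25}
  ]
}}

```text
clock: 8.3
tool_pos: [565.6, 247.2, 44.1]
orientation: [[1.0, -0.002, -0.0], [-0.002, -1.0, -0.0], [-0.0, 0.0, -1.0]]
wrist_force: [-0.1, 0.8, -2.8]
grip_width: 32.3
```

```bash
python3 go.py 565.8 247.3 38
```

```text
t 8.3 pos [565.6 247.2  44.1] yaw -0.09 tilt 0.02 F [-0.1  0.8 -2.8] w 32.3 j [0.3  0.58 1.64 0.   0.92 0.3 ]
to [565.8 247.3  38. ] tool d [ 0.2 -0.1  6.1] rows@30 1
rotvec deg [ 0.01  0.02 -0.09]
```

Underside is at about 10.5 mm, which is inside the recess with no contact force. I'll lower in small steps until it touches.

Request:
{"method": "step_arm", "body": {
  "moves": [
    {"tx": 0, "ty": 0, "tz": 2, "ax": 0, "ay": 0, "az": 0, "fingers": 25},
    {"tx": 0, "ty": 0, "tz": 2, "ax": 0, "ay": 0, "az": 0, "fingers": 25},
    {"tx": 0, "ty": 0, "tz": 1, "ax": 0, "ay": 0, "az": 0, "fingers": 25},
    {"tx": 0, "ty": 0, "tz": 0, "ax": 0, "ay": 0, "az": 0, "fingers": 25}
  ]
}}

```text
clock: 8.7
tool_pos: [566.2, 247.5, 43.1]
orientation: [[1.0, -0.001, 0.002], [-0.001, -1.0, 0.001], [0.002, -0.001, -1.0]]
wrist_force: [-0.3, -0.3, -2.1]
grip_width: 32.2
```

```bash
python3 go.py 565.8 247.3 38
```

```text
t 8.7 pos [566.2 247.5  43.1] yaw -0.07 tilt 0.11 F [-0.3 -0.3 -2.1] w 32.2 j [ 0.3   0.58  1.64 -0.    0.92  0.3 ]
to [565.8 247.3  38. ] tool d [-0.4  0.2  5.1] rows@30 1
rotvec deg [-0.03 -0.11 -0.07]
```

Request:
{"method": "step_arm", "body": {
  "moves": [
    {"tx": -0.4, "ty": 0, "tz": 4, "ax": 0, "ay": 0, "az": 0, "fingers": 25},
    {"tx": 0, "ty": 0, "tz": 0, "ax": 0, "ay": 0, "az": 0, "fingers": 25},
    {"tx": 0, "ty": 0, "tz": 0, "ax": 0, "ay": 0, "az": 0, "fingers": 25}
  ]
}}

```text
clock: 9.0
tool_pos: [567.5, 248.1, 43.9]
orientation: [[1.0, -0.001, 0.006], [-0.001, -1.0, 0.002], [0.006, -0.002, -1.0]]
wrist_force: [-0.1, -0.0, -2.4]
grip_width: 32.5
```

```bash
python3 go.py 565.8 247.3 38
```

```text
t 9.0 pos [567.5 248.1  43.9] yaw -0.06 tilt 0.36 F [-0.1 -0.  -2.4] w 32.5 j [ 0.3   0.58  1.64 -0.    0.91  0.3 ]
to [565.8 247.3  38. ] tool d [-1.7  0.8  5.9] rows@30 1
rotvec deg [-0.1  -0.34 -0.06]
```

```bash
python3 - <<'E'
from h import *
t=robot.read_camera("top");s=robot.read_camera("side")
a=cv2.resize(t[180:300,100:220],None,fx=3.3,fy=3.3);b=cv2.resize(s[230:350,175:295],None,fx=3.3,fy=3.3)
cv2.imwrite("pics/g4.png",np.hstack([a,b]))
E
python3 go.py
```

```text
t 9.1 pos [567.3 248.   43.3] yaw -0.06 tilt 0.32 F [-0.   0.6 -3.2] w 32.5 j [ 0.3   0.58  1.64 -0.    0.91  0.3 ]
rotvec deg [-0.09 -0.31 -0.06]
```

View pics/g4.png

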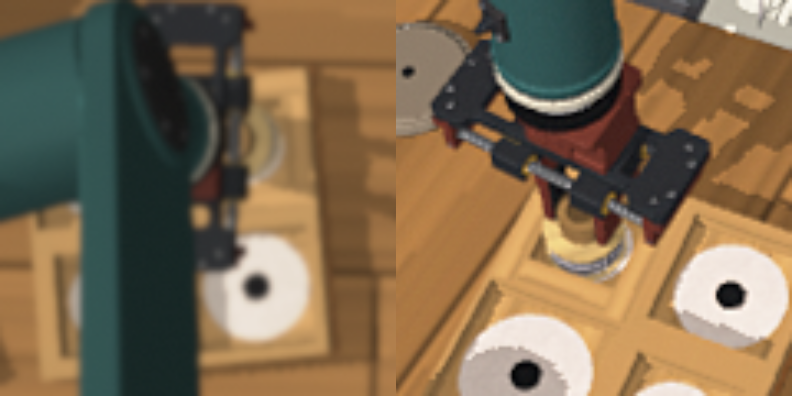

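Request:
{"method": "step_arm", "body": {
  "moves": [
    {"tx": -1.5, "ty": 0.8, "tz": 2.5, "ax": 0, "ay": -0.3, "az": 0, "fingers": 25},
    {"tx": 0, "ty": 0, "tz": 2.5, "ax": 0, "ay": 0, "az": 0, "fingers": 25}
  ]
}}

```text
clock: 9.3
tool_pos: [567.2, 248.1, 42.4]
orientation: [[1.0, -0.001, 0.003], [-0.001, -1.0, 0.003], [0.003, -0.003, -1.0]]
wrist_force: [-11.9, -4.9, 34.9]
grip_width: 32.5
```

Request:
{"method": "step_arm", "body": {
  "moves": [
    {"tx": 0, "ty": 0, "tz": 2.5, "ax": 0, "ay": 0, "az": 0, "fingers": 25}
  ]
}}

```text
clock: 9.4
tool_pos: [567.2, 248.1, 42.5]
orientation: [[1.0, -0.001, 0.003], [-0.001, -1.0, 0.003], [0.003, -0.003, -1.0]]
wrist_force: [-8.2, -3.0, 24.8]
grip_width: 32.7
```

Request:
{"method": "step_arm", "body": {
  "moves": [
    {"tx": 0, "ty": 0, "tz": 1, "ax": 0, "ay": 0, "az": 0, "fingers": 25}
  ]
}}

```text
clock: 9.5
tool_pos: [567.1, 248.1, 42.6]
orientation: [[1.0, -0.001, 0.003], [-0.001, -1.0, 0.003], [0.003, -0.003, -1.0]]
wrist_force: [0.2, 0.1, -0.9]
grip_width: 32.5
```

```bash
python3 go.py 565.8 247.3 38
```

```text
t 9.5 pos [567.1 248.1  42.6] yaw -0.04 tilt 0.24 F [ 0.2  0.1 -0.9] w 32.5 j [0.3  0.58 1.64 0.   0.91 0.3 ]
to [565.8 247.3  38. ] tool d [-1.3  0.8  4.6] rows@30 1
rotvec deg [-0.17 -0.17 -0.04]
```

Request:
{"method": "step_arm", "body": {
  "moves": [
    {"tx": 0, "ty": 0, "tz": 0, "ax": 0, "ay": 0, "az": 0, "fingers": 34},
    {"tx": 0, "ty": 0, "tz": 0, "ax": 0, "ay": 0, "az": 0, "fingers": 42},
    {"tx": 0, "ty": 0, "tz": 0, "ax": 0, "ay": 0, "az": 0, "fingers": 56},
    {"tx": 0, "ty": 0, "tz": -12, "ax": 0, "ay": 0, "az": 0, "fingers": 60},
    {"tx": 0, "ty": 0, "tz": -20, "ax": 0, "ay": 0, "az": 0, "fingers": 60},
    {"tx": 0, "ty": 0, "tz": -20, "ax": 0, "ay": 0, "az": 0, "fingers": 60},
    {"tx": -7, "ty": 25, "tz": -5, "ax": 0, "ay": 0, "az": 0, "fingers": 60},
    {"tx": -7, "ty": 25, "tz": 0, "ax": 0, "ay": 0, "az": 0, "fingers": 60},
    {"tx": -7, "ty": 25, "tz": 0, "ax": 0, "ay": 0, "az": 0, "fingers": 60},
    {"tx": -7, "ty": 25, "tz": 0, "ax": 0, "ay": 0, "az": 0, "fingers": 60},
    {"tx": -7, "ty": 25, "tz": 0, "ax": 0, "ay": 0, "az": 0, "fingers": 60}
  ]
}}

```text
clock: 10.6
tool_pos: [535.0, 122.7, 104.6]
orientation: [[1.0, 0.004, 0.009], [0.004, -1.0, 0.005], [0.009, -0.005, -1.0]]
wrist_force: [0.1, 0.4, 0.3]
grip_width: 59.8
```

Request:
{"method": "step_arm", "body": {
  "moves": [
    {"tx": -7, "ty": 30, "tz": 0, "ax": 0, "ay": 0, "az": 0, "fingers": 60},
    {"tx": -7, "ty": 30, "tz": 0, "ax": 0, "ay": 0, "az": 0, "fingers": 60},
    {"tx": -7, "ty": 30, "tz": 0, "ax": 0, "ay": 0, "az": 0, "fingers": 60},
    {"tx": 0, "ty": 30, "tz": 0, "ax": 0, "ay": 0, "az": 0, "fingers": 60}
  ]
}}

```text
clock: 11.0
tool_pos: [513.9, -1.1, 106.6]
orientation: [[1.0, 0.006, 0.012], [0.006, -1.0, 0.005], [0.012, -0.005, -1.0]]
wrist_force: [0.9, 0.2, -0.3]
grip_width: 59.9
```

```bash
cat > look.py <<'E'
from h import *
import sys
n=sys.argv[1]
t=robot.read_camera("top");s=robot.read_camera("side")
cv2.imwrite(f"pics/{n}_t.png",t);cv2.imwrite(f"pics/{n}_s.png",s)
def c(im,u,v):return cv2.resize(im[v:v+120,u:u+120],None,fx=3.3,fy=3.3)
R={"tray":((95,190),(180,260)),"stand":((315,205),(300,115)),"gauge":((215,180),(210,160))}[sys.argv[2]]
cv2.imwrite(f"pics/{n}.png",np.hstack([c(t,*R[0]),c(s,*R[1])]))
E
python3 look.py r1 tray;python3 go.py 411.1 -206.6 100
```

```text
t 11.1 pos [515.4  -3.1 106.8] yaw 0.15 tilt 0.81 F [ 0.9 -0.2  0.7] w 59.6 j [-0.14  0.37  1.83  0.01  0.92 -0.15]
to [ 411.1 -206.6  100. ] tool d [-104.9  203.3    4.6] rows@30 8
rotvec deg [-0.21 -0.78  0.16]
```

View pics/r1.png

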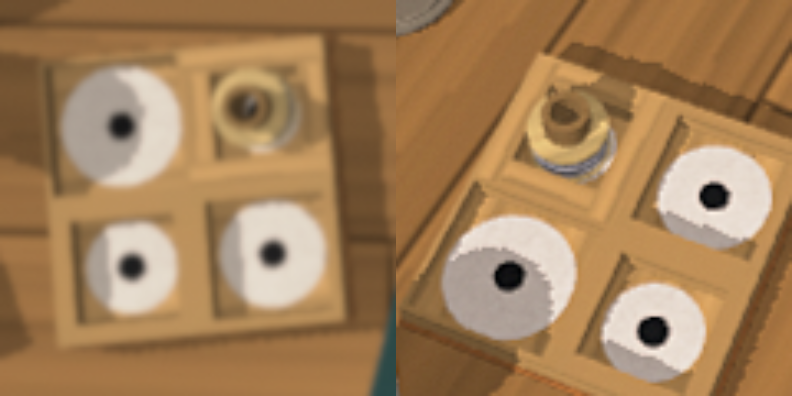

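```bash
cat > ov.py <<'E'
import sys
from h import *
# overlay expected outlines: ov.py name zfloor cx cy r region
n=sys.argv[1];zf,cx,cy,r=map(float,sys.argv[2:6])
out=[]
for cam,f,(u,v) in(("top",f"pics/{n}_t.png",(95,190)),("side",f"pics/{n}_s.png",(180,260))):
    im=cv2.resize(cv2.imread(f)[v:v+120,u:u+120],None,fx=3.3,fy=3.3)
    for z,rr in((zf,r),(zf+30,r),(zf+30,17),(zf+50,17)):
        th=np.linspace(0,6.283,60)
        pts=np.array([(proj(cam,(cx+rr*np.cos(a),cy+rr*np.sin(a),z))-(u,v))*3.3+1.2 for a in th])
        cv2.polylines(im,[pts.round().astype(int)],True,(0,0,255) if z<zf+40 else (255,0,0),1)
    out.append(im)
cv2.imwrite(f"pics/{n}_ov.png",np.hstack(out))
E
python3 ov.py r1 6 565.8 247.3 29
```

```text
(no output)
```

View pics/r1_ov.png

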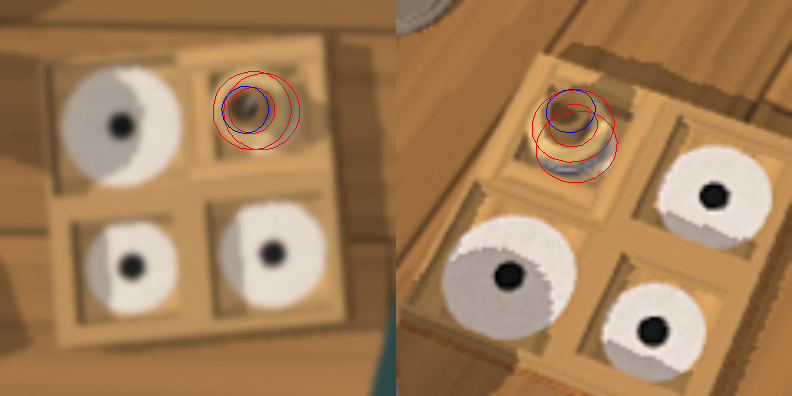

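Request:
{"method": "step_arm", "body": {
  "moves": [
    {"tx": -8, "ty": 16, "tz": 0, "ax": -0.2, "ay": -0.8, "az": 0, "fingers": 56},
    {"tx": -13, "ty": 25, "tz": 0, "ax": 0, "ay": 0, "az": 0, "fingers": 56},
    {"tx": -13, "ty": 25, "tz": 0, "ax": 0, "ay": 0, "az": 0, "fingers": 56},
    {"tx": -13, "ty": 25, "tz": 0, "ax": 0, "ay": 0, "az": 0, "fingers": 56},
    {"tx": -13, "ty": 25, "tz": 0, "ax": 0, "ay": 0, "az": 0, "fingers": 56},
    {"tx": -13, "ty": 25, "tz": 0, "ax": 0, "ay": 0, "az": 0, "fingers": 56},
    {"tx": -13, "ty": 25, "tz": 0, "ax": 0, "ay": 0, "az": 0, "fingers": 56},
    {"tx": -8, "ty": 14, "tz": 0, "ax": 0, "ay": 0, "az": 0, "fingers": 56},
    {"tx": -3, "ty": 6, "tz": 0, "ax": 0, "ay": 0, "az": 0, "fingers": 56},
    {"tx": 0, "ty": 0, "tz": 0, "ax": 0, "ay": 0, "az": 0, "fingers": 56}
  ]
}}

```text
clock: 12.1
tool_pos: [421.9, -192.6, 111.3]
orientation: [[1.0, 0.003, 0.009], [0.003, -1.0, -0.0], [0.009, 0.0, -1.0]]
wrist_force: [0.6, 0.7, 1.3]
grip_width: 55.6
```

```bash
python3 go.py 411.1 -206.6 75
```

```text
t 12.1 pos [ 421.9 -192.6  111.3] yaw 0.17 tilt 0.51 F [0.6 0.7 1.3] w 55.6 j [-0.58  0.31  1.93  0.01  0.9  -0.59]
to [ 411.1 -206.6   75. ] tool d [-11.1  13.9  36.2] rows@30 2
rotvec deg [ 0.02 -0.51  0.17]
```

Request:
{"method": "step_arm", "body": {
  "moves": [
    {"tx": -6, "ty": 7, "tz": 10, "ax": 0, "ay": -0.5, "az": 0.2, "fingers": 56},
    {"tx": -5, "ty": 6, "tz": 14, "ax": 0, "ay": 0, "az": 0, "fingers": 56},
    {"tx": 0, "ty": 0, "tz": 8, "ax": 0, "ay": 0, "az": 0, "fingers": 56},
    {"tx": 0, "ty": 0, "tz": 0, "ax": 0, "ay": 0, "az": 0, "fingers": 56},
    {"tx": 0, "ty": 0, "tz": 0, "ax": 0, "ay": 0, "az": 0, "fingers": 56}
  ]
}}

```text
clock: 12.6
tool_pos: [412.1, -203.7, 77.1]
orientation: [[1.0, 0.002, -0.001], [0.002, -1.0, 0.0], [-0.001, -0.0, -1.0]]
wrist_force: [-0.2, 0.2, -1.1]
grip_width: 56.0
```

```bash
python3 go.py 411.1 -206.6 45.5
```

```text
t 12.6 pos [ 412.1 -203.7   77.1] yaw 0.13 tilt 0.04 F [-0.2  0.2 -1.1] w 56.0 j [-0.61  0.36  1.97 -0.    0.81 -0.61]
to [ 411.1 -206.6   45.5] tool d [-1.   2.9 31.6] rows@30 2
rotvec deg [-0.02  0.04  0.13]
```

Request:
{"method": "step_arm", "body": {
  "moves": [
    {"tx": -1, "ty": 2.9, "tz": 6, "ax": 0, "ay": 0, "az": 0, "fingers": 56},
    {"tx": 0, "ty": 0, "tz": 9, "ax": 0, "ay": 0, "az": 0, "fingers": 56},
    {"tx": 0, "ty": 0, "tz": 8, "ax": 0, "ay": 0, "az": 0, "fingers": 56},
    {"tx": 0, "ty": 0, "tz": 3, "ax": 0, "ay": 0, "az": 0, "fingers": 56},
    {"tx": 0, "ty": 0, "tz": 0, "ax": 0, "ay": 0, "az": 0, "fingers": 56},
    {"tx": 0, "ty": 0, "tz": 0, "ax": 0, "ay": 0, "az": 0, "fingers": 56}
  ]
}}

```text
clock: 13.2
tool_pos: [411.9, -206.3, 49.1]
orientation: [[1.0, 0.003, -0.0], [0.003, -1.0, 0.0], [-0.0, -0.0, -1.0]]
wrist_force: [-0.3, 0.6, -0.9]
grip_width: 55.9
```

```bash
python3 go.py 411.1 -206.6 45.5
```

```text
t 13.2 pos [ 411.9 -206.3   49.1] yaw 0.19 tilt 0.01 F [-0.3  0.6 -0.9] w 55.9 j [-0.61  0.41  1.99  0.    0.74 -0.62]
to [ 411.1 -206.6   45.5] tool d [-0.8  0.3  3.6] rows@30 1
rotvec deg [-0.01  0.01  0.19]
```

Request:
{"method": "step_arm", "body": {
  "moves": [
    {"tx": -0.8, "ty": 0.3, "tz": 3.5, "ax": 0, "ay": 0, "az": 0, "fingers": 56},
    {"tx": 0, "ty": 0, "tz": 0, "ax": 0, "ay": 0, "az": 0, "fingers": 50},
    {"tx": 0, "ty": 0, "tz": 0, "ax": 0, "ay": 0, "az": 0, "fingers": 25},
    {"tx": 0, "ty": 0, "tz": 0, "ax": 0, "ay": 0, "az": 0, "fingers": 25},
    {"tx": 0, "ty": 0, "tz": 0, "ax": 0, "ay": 0, "az": 0, "fingers": 25},
    {"tx": 0, "ty": 0, "tz": 0, "ax": 0, "ay": 0, "az": 0, "fingers": 25}
  ]
}}

```text
clock: 13.8
tool_pos: [411.4, -206.9, 45.9]
orientation: [[1.0, 0.003, 0.001], [0.003, -1.0, -0.001], [0.001, 0.001, -1.0]]
wrist_force: [0.1, -0.5, -1.6]
grip_width: 33.2
```

```bash
python3 go.py 411.1 -206.6 45.5
```

```text
t 13.8 pos [ 411.4 -206.9   45.9] yaw 0.18 tilt 0.06 F [ 0.1 -0.5 -1.6] w 33.2 j [-0.62  0.42  1.99  0.    0.73 -0.62]
to [ 411.1 -206.6   45.5] tool d [-0.3 -0.3  0.4] rows@30 1
rotvec deg [ 0.03 -0.05  0.18]
```

Request:
{"method": "step_arm", "body": {
  "moves": [
    {"tx": 0, "ty": 0, "tz": -12, "ax": 0, "ay": 0, "az": 0, "fingers": 25},
    {"tx": 0, "ty": 0, "tz": -12, "ax": 0, "ay": 0, "az": 0, "fingers": 25},
    {"tx": 0, "ty": 0, "tz": -12, "ax": 0, "ay": 0, "az": 0, "fingers": 25},
    {"tx": 0, "ty": 0, "tz": -12, "ax": 0, "ay": 0, "az": 0, "fingers": 25},
    {"tx": 0, "ty": 0, "tz": -12, "ax": 0, "ay": 0, "az": 0, "fingers": 25},
    {"tx": 0, "ty": 0, "tz": 0, "ax": 0, "ay": 0, "az": 0, "fingers": 25}
  ]
}}

```text
clock: 14.4
tool_pos: [409.2, -205.4, 106.4]
orientation: [[1.0, 0.003, -0.003], [0.003, -1.0, 0.003], [-0.003, -0.003, -1.0]]
wrist_force: [0.0, -0.5, -3.4]
grip_width: 32.9
```

```bash
python3 go.py 475 0 105; python3 look.py b1 stand
```

```text
t 14.4 pos [ 409.2 -205.4  106.4] yaw 0.18 tilt 0.25 F [ 0.  -0.5 -3.4] w 32.9 j [-0.62  0.31  1.94  0.    0.89 -0.62]
to [475.   0. 105.] tool d [  66.5 -205.1    1.7] rows@30 8
rotvec deg [-0.15  0.2   0.18]
```

View pics/b1.png

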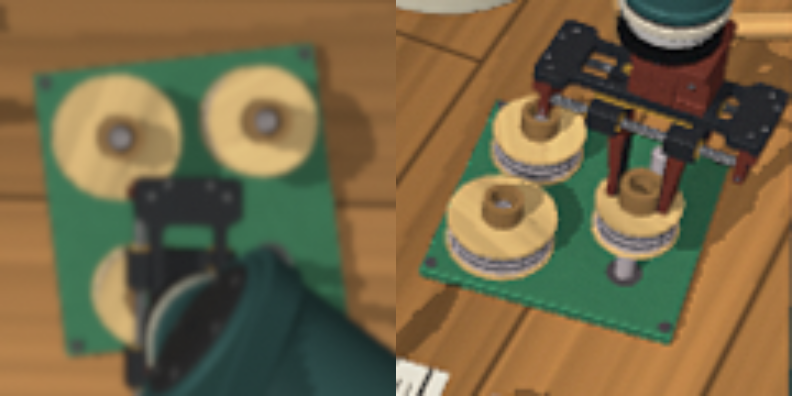

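Reel B hangs level in the gripper, and its spindle is clear below it. Carrying it to the tray.

Request:
{"method": "step_arm", "body": {
  "moves": [
    {"tx": 5, "ty": -15, "tz": 0, "ax": 0, "ay": 0, "az": 0, "fingers": 25},
    {"tx": 8, "ty": -25, "tz": 0, "ax": 0, "ay": 0, "az": 0, "fingers": 25},
    {"tx": 8, "ty": -25, "tz": 0, "ax": 0, "ay": 0, "az": 0, "fingers": 25},
    {"tx": 8, "ty": -25, "tz": 0, "ax": 0, "ay": 0, "az": 0, "fingers": 25},
    {"tx": 8, "ty": -25, "tz": 0, "ax": 0, "ay": 0, "az": 0, "fingers": 25},
    {"tx": 8, "ty": -25, "tz": 0, "ax": 0, "ay": 0, "az": 0, "fingers": 25},
    {"tx": 5, "ty": -25, "tz": 0, "ax": 0, "ay": 0, "az": 0, "fingers": 25},
    {"tx": 0, "ty": -25, "tz": 0, "ax": 0, "ay": 0, "az": 0, "fingers": 25},
    {"tx": 0, "ty": -25, "tz": -2, "ax": 0, "ay": 0, "az": 0, "fingers": 25},
    {"tx": 0, "ty": -25, "tz": -2, "ax": 0, "ay": 0, "az": 0, "fingers": 25}
  ]
}}

```text
clock: 15.5
tool_pos: [455.2, 42.5, 101.2]
orientation: [[1.0, -0.003, -0.018], [-0.003, -1.0, 0.006], [-0.018, -0.006, -1.0]]
wrist_force: [0.2, 0.1, -1.5]
grip_width: 33.0
```

```bash
python3 go.py 447.2 341.8 100
```

```text
t 15.5 pos [455.2  42.5 101.2] yaw -0.18 tilt 1.07 F [ 0.2  0.1 -1.5] w 33.0 j [-0.06  0.33  1.94  0.01  0.9  -0.06]
to [447.2 341.8 100. ] tool d [  -8.9 -299.3    3.3] rows@30 10
rotvec deg [-0.36  1.   -0.19]
```

Request:
{"method": "step_arm", "body": {
  "moves": [
    {"tx": 0, "ty": -25, "tz": -1, "ax": -0.4, "ay": 1, "az": -0.2, "fingers": 25},
    {"tx": 0, "ty": -28, "tz": -1, "ax": 0, "ay": 0, "az": 0, "fingers": 25},
    {"tx": 0, "ty": -28, "tz": -1, "ax": 0, "ay": 0, "az": 0, "fingers": 25},
    {"tx": 0, "ty": -28, "tz": -1, "ax": 0, "ay": 0, "az": 0, "fingers": 25},
    {"tx": 0, "ty": -28, "tz": -1, "ax": 0, "ay": 0, "az": 0, "fingers": 25},
    {"tx": 0, "ty": -28, "tz": -1, "ax": 0, "ay": 0, "az": 0, "fingers": 25},
    {"tx": 0, "ty": -28, "tz": -1, "ax": 0, "ay": 0, "az": 0, "fingers": 25},
    {"tx": 0, "ty": -28, "tz": -1, "ax": 0, "ay": 0, "az": 0, "fingers": 25},
    {"tx": 0, "ty": -24, "tz": 0, "ax": 0, "ay": 0, "az": 0, "fingers": 25},
    {"tx": 0, "ty": -12, "tz": 0, "ax": 0, "ay": 0, "az": 0, "fingers": 25},
    {"tx": 0, "ty": -5, "tz": 0, "ax": 0, "ay": 0, "az": 0, "fingers": 25},
    {"tx": 0, "ty": 0, "tz": 0, "ax": 0, "ay": 0, "az": 0, "fingers": 25}
  ]
}}

```text
clock: 16.7
tool_pos: [446.2, 315.5, 97.1]
orientation: [[1.0, 0.004, -0.017], [0.004, -1.0, -0.007], [-0.017, 0.006, -1.0]]
wrist_force: [-0.7, -0.5, -3.2]
grip_width: 33.4
```

```bash
python3 go.py 447.2 341.8 80
```

```text
t 16.7 pos [446.2 315.5  97.1] yaw 0.23 tilt 1.06 F [-0.7 -0.5 -3.2] w 33.4 j [0.49 0.44 1.75 0.   0.98 0.48]
to [447.2 341.8  80. ] tool d [  1.4 -26.4  16.9] rows@30 2
rotvec deg [0.37 0.99 0.23]
```

Request:
{"method": "step_arm", "body": {
  "moves": [
    {"tx": 0.5, "ty": -12, "tz": 4, "ax": 0.4, "ay": 1, "az": 0.2, "fingers": 25},
    {"tx": 0, "ty": -12, "tz": 6, "ax": 0, "ay": 0, "az": 0, "fingers": 25},
    {"tx": 0, "ty": -2, "tz": 5, "ax": 0, "ay": 0, "az": 0, "fingers": 25},
    {"tx": 0, "ty": 0, "tz": 0, "ax": 0, "ay": 0, "az": 0, "fingers": 25},
    {"tx": 0, "ty": 0, "tz": 0, "ax": 0, "ay": 0, "az": 0, "fingers": 25}
  ]
}}

```text
clock: 17.2
tool_pos: [446.0, 340.4, 79.7]
orientation: [[1.0, -0.002, -0.001], [-0.002, -1.0, -0.001], [-0.001, 0.001, -1.0]]
wrist_force: [1.0, -0.3, -2.9]
grip_width: 33.4
```

```bash
python3 go.py 447.2 341.8 65
```

```text
t 17.2 pos [446.  340.4  79.7] yaw -0.13 tilt 0.07 F [ 1.  -0.3 -2.9] w 33.4 j [ 0.53  0.47  1.74 -0.    0.93  0.53]
to [447.2 341.8  65. ] tool d [ 1.2 -1.4 14.7] rows@30 1
rotvec deg [ 0.06  0.03 -0.13]
```

Request:
{"method": "step_arm", "body": {
  "moves": [
    {"tx": 1.2, "ty": -1.4, "tz": 5, "ax": 0, "ay": 0, "az": 0, "fingers": 25},
    {"tx": 0, "ty": 0, "tz": 7, "ax": 0, "ay": 0, "az": 0, "fingers": 25},
    {"tx": 0, "ty": 0, "tz": 7, "ax": 0, "ay": 0, "az": 0, "fingers": 25},
    {"tx": 0, "ty": 0, "tz": 6, "ax": 0, "ay": 0, "az": 0, "fingers": 25},
    {"tx": 0, "ty": 0, "tz": 3, "ax": 0, "ay": 0, "az": 0, "fingers": 25},
    {"tx": 0, "ty": 0, "tz": 0, "ax": 0, "ay": 0, "az": 0, "fingers": 25},
    {"tx": 0, "ty": 0, "tz": 0, "ax": 0, "ay": 0, "az": 0, "fingers": 25}
  ]
}}

```text
clock: 17.9
tool_pos: [447.4, 340.8, 48.9]
orientation: [[1.0, -0.003, -0.001], [-0.003, -1.0, -0.002], [-0.001, 0.002, -1.0]]
wrist_force: [-1.0, 0.0, -2.3]
grip_width: 33.2
```

```bash
python3 go.py 447.2 341.8 43
```

```text
t 17.9 pos [447.4 340.8  48.9] yaw -0.19 tilt 0.13 F [-1.   0.  -2.3] w 33.2 j [ 0.53  0.52  1.76 -0.    0.86  0.53]
to [447.2 341.8  43. ] tool d [-0.1 -1.   5.9] rows@30 1
rotvec deg [ 0.1   0.07 -0.19]
```

Request:
{"method": "step_arm", "body": {
  "moves": [
    {"tx": 0, "ty": -1, "tz": 4, "ax": 0, "ay": 0, "az": 0, "fingers": 25},
    {"tx": 0, "ty": 0, "tz": 2.5, "ax": 0, "ay": 0, "az": 0, "fingers": 25},
    {"tx": 0, "ty": 0, "tz": 2, "ax": 0, "ay": 0, "az": 0, "fingers": 25}
  ]
}}

```text
clock: 18.2
tool_pos: [447.8, 342.2, 42.7]
orientation: [[1.0, -0.003, -0.0], [-0.003, -1.0, -0.001], [-0.0, 0.001, -1.0]]
wrist_force: [-8.3, -6.4, 36.7]
grip_width: 33.4
```

```bash
python3 go.py 447.2 341.8 43
```

```text
t 18.2 pos [447.8 342.2  42.7] yaw -0.18 tilt 0.06 F [-8.3 -6.4 36.7] w 33.4 j [ 0.53  0.53  1.76 -0.    0.85  0.53]
to [447.2 341.8  43. ] tool d [-0.6  0.4 -0.3] rows@30 1
rotvec deg [ 0.06  0.   -0.18]
```

Request:
{"method": "step_arm", "body": {
  "moves": [
    {"tx": 0, "ty": 0, "tz": 0, "ax": 0, "ay": 0, "az": 0, "fingers": 34},
    {"tx": 0, "ty": 0, "tz": 0, "ax": 0, "ay": 0, "az": 0, "fingers": 42},
    {"tx": 0, "ty": 0, "tz": 0, "ax": 0, "ay": 0, "az": 0, "fingers": 56},
    {"tx": 0, "ty": 0, "tz": -12, "ax": 0, "ay": 0, "az": 0, "fingers": 56},
    {"tx": 0, "ty": 0, "tz": -20, "ax": 0, "ay": 0, "az": 0, "fingers": 56},
    {"tx": 0, "ty": 0, "tz": -20, "ax": 0, "ay": 0, "az": 0, "fingers": 56},
    {"tx": 4, "ty": 25, "tz": -8, "ax": 0, "ay": 0, "az": 0, "fingers": 56},
    {"tx": 4, "ty": 28, "tz": 0, "ax": 0, "ay": 0, "az": 0, "fingers": 56},
    {"tx": 4, "ty": 28, "tz": 0, "ax": 0, "ay": 0, "az": 0, "fingers": 56},
    {"tx": 4, "ty": 28, "tz": 0, "ax": 0, "ay": 0, "az": 0, "fingers": 56},
    {"tx": 4, "ty": 28, "tz": 0, "ax": 0, "ay": 0, "az": 0, "fingers": 56},
    {"tx": 4, "ty": 28, "tz": 0, "ax": 0, "ay": 0, "az": 0, "fingers": 56}
  ]
}}

```text
clock: 19.4
tool_pos: [476.5, 177.5, 113.0]
orientation: [[1.0, 0.003, 0.012], [0.003, -1.0, 0.005], [0.012, -0.004, -1.0]]
wrist_force: [0.8, 0.0, -0.6]
grip_width: 55.6
```

Request:
{"method": "step_arm", "body": {
  "moves": [
    {"tx": 5, "ty": 28, "tz": 0, "ax": 0, "ay": 0, "az": 0, "fingers": 56},
    {"tx": 5, "ty": 28, "tz": 0, "ax": 0, "ay": 0, "az": 0, "fingers": 56},
    {"tx": 5, "ty": 28, "tz": 0, "ax": 0, "ay": 0, "az": 0, "fingers": 56},
    {"tx": 0, "ty": 28, "tz": -5, "ax": 0, "ay": 0, "az": 0, "fingers": 56},
    {"tx": 0, "ty": 28, "tz": -5, "ax": 0, "ay": 0, "az": 0, "fingers": 56}
  ]
}}

```text
clock: 19.9
tool_pos: [494.1, 31.7, 126.5]
orientation: [[1.0, 0.004, 0.016], [0.004, -1.0, 0.005], [0.016, -0.005, -1.0]]
wrist_force: [0.4, 0.1, -0.1]
grip_width: 55.9
```

```bash
python3 look.py r2 tray;python3 go.py 531.4 -298.5 105; python3 ov.py r2 7 447.2 341.8 34.5
```

```text
t 20.0 pos [495.   30.2 127. ] yaw 0.04 tilt 1.06 F [-0.3  0.7  0.2] w 56.3 j [-0.08  0.32  1.86  0.01  0.95 -0.09]
to [ 531.4 -298.5  105. ] tool d [ 35.7 328.8  21.4] rows@30 12
rotvec deg [-0.21 -1.04  0.04]
```

View pics/r2_ov.png

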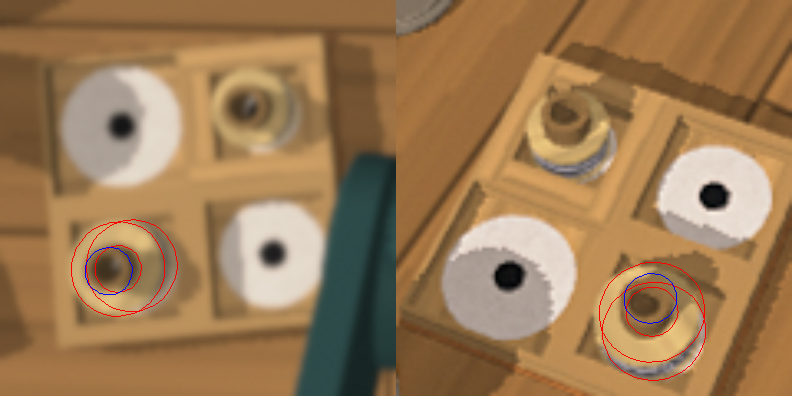

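Request:
{"method": "step_arm", "body": {
  "moves": [
    {"tx": 2, "ty": 25, "tz": 0, "ax": -0.2, "ay": -1, "az": 0, "fingers": 56},
    {"tx": 3, "ty": 28, "tz": 0, "ax": 0, "ay": 0, "az": 0, "fingers": 56},
    {"tx": 3, "ty": 28, "tz": 0, "ax": 0, "ay": 0, "az": 0, "fingers": 56},
    {"tx": 3, "ty": 28, "tz": 0, "ax": 0, "ay": 0, "az": 0, "fingers": 56},
    {"tx": 3, "ty": 28, "tz": 0, "ax": 0, "ay": 0, "az": 0, "fingers": 56},
    {"tx": 3, "ty": 28, "tz": 0, "ax": 0, "ay": 0, "az": 0, "fingers": 56},
    {"tx": 3, "ty": 28, "tz": 0, "ax": 0, "ay": 0, "az": 0, "fingers": 56},
    {"tx": 3, "ty": 28, "tz": 0, "ax": 0, "ay": 0, "az": 0, "fingers": 56},
    {"tx": 3, "ty": 28, "tz": 0, "ax": 0, "ay": 0, "az": 0, "fingers": 56},
    {"tx": 3, "ty": 28, "tz": 0, "ax": 0, "ay": 0, "az": 0, "fingers": 56},
    {"tx": 3, "ty": 15, "tz": 0, "ax": 0, "ay": 0, "az": 0, "fingers": 56},
    {"tx": 0, "ty": 0, "tz": 0, "ax": 0, "ay": 0, "az": 0, "fingers": 56}
  ]
}}

```text
clock: 21.2
tool_pos: [532.6, -264.7, 131.7]
orientation: [[1.0, 0.002, 0.007], [0.002, -1.0, 0.003], [0.007, -0.003, -1.0]]
wrist_force: [-0.1, 0.7, 0.5]
grip_width: 56.1
```

```bash
python3 go.py 531.4 -298.5 80
```

```text
t 21.2 pos [ 532.6 -264.7  131.7] yaw 0.14 tilt 0.43 F [-0.1  0.7  0.5] w 56.1 j [-0.58  0.44  1.63  0.01  1.07 -0.59]
to [ 531.4 -298.5   80. ] tool d [-1.6 33.9 51.6] rows@30 3
rotvec deg [-0.16 -0.4   0.14]
```

Request:
{"method": "step_arm", "body": {
  "moves": [
    {"tx": -1, "ty": 12, "tz": 12, "ax": -0.2, "ay": -0.4, "az": 0, "fingers": 56},
    {"tx": 0, "ty": 12, "tz": 15, "ax": 0, "ay": 0, "az": 0, "fingers": 56},
    {"tx": 0, "ty": 8, "tz": 14, "ax": 0, "ay": 0, "az": 0, "fingers": 56},
    {"tx": 0, "ty": 0, "tz": 6, "ax": 0, "ay": 0, "az": 0, "fingers": 56},
    {"tx": 0, "ty": 0, "tz": 0, "ax": 0, "ay": 0, "az": 0, "fingers": 56},
    {"tx": 0, "ty": 0, "tz": 0, "ax": 0, "ay": 0, "az": 0, "fingers": 56}
  ]
}}

```text
clock: 21.8
tool_pos: [530.0, -293.5, 78.5]
orientation: [[1.0, 0.005, -0.005], [0.005, -1.0, 0.004], [-0.005, -0.004, -1.0]]
wrist_force: [-0.3, -0.6, 0.3]
grip_width: 55.8
```

```bash
python3 go.py 531.4 -298.5 45.5
```

```text
t 21.8 pos [ 530.  -293.5   78.5] yaw 0.27 tilt 0.36 F [-0.3 -0.6  0.3] w 55.8 j [-0.62  0.53  1.64  0.    0.99 -0.62]
to [ 531.4 -298.5   45.5] tool d [ 1.5  5.1 33. ] rows@30 2
rotvec deg [-0.22  0.29  0.27]
```

Request:
{"method": "step_arm", "body": {
  "moves": [
    {"tx": 1.5, "ty": 5, "tz": 4, "ax": -0.2, "ay": 0.3, "az": 0.3, "fingers": 56},
    {"tx": 0, "ty": 0, "tz": 9, "ax": 0, "ay": 0, "az": 0, "fingers": 56},
    {"tx": 0, "ty": 0, "tz": 9, "ax": 0, "ay": 0, "az": 0, "fingers": 56},
    {"tx": 0, "ty": 0, "tz": 4, "ax": 0, "ay": 0, "az": 0, "fingers": 56},
    {"tx": 0, "ty": 0, "tz": 0, "ax": 0, "ay": 0, "az": 0, "fingers": 56},
    {"tx": 0, "ty": 0, "tz": 0, "ax": 0, "ay": 0, "az": 0, "fingers": 56}
  ]
}}

```text
clock: 22.4
tool_pos: [532.1, -298.3, 50.9]
orientation: [[1.0, -0.0, 0.002], [-0.0, -1.0, -0.0], [0.002, 0.0, -1.0]]
wrist_force: [-1.1, 0.1, -0.1]
grip_width: 55.8
```

```bash
python3 go.py 531.4 -298.5 45.5
```

```text
t 22.4 pos [ 532.1 -298.3   50.9] yaw -0.01 tilt 0.09 F [-1.1  0.1 -0.1] w 55.8 j [-0.62  0.56  1.65  0.    0.92 -0.62]
to [ 531.4 -298.5   45.5] tool d [-0.7  0.2  5.4] rows@30 1
rotvec deg [ 0.02 -0.09 -0.01]
```

Request:
{"method": "step_arm", "body": {
  "moves": [
    {"tx": -0.7, "ty": 0.2, "tz": 5.4, "ax": 0, "ay": 0, "az": 0, "fingers": 56},
    {"tx": 0, "ty": 0, "tz": 0, "ax": 0, "ay": 0, "az": 0, "fingers": 50},
    {"tx": 0, "ty": 0, "tz": 0, "ax": 0, "ay": 0, "az": 0, "fingers": 46}
  ]
}}

```text
clock: 22.7
tool_pos: [531.7, -298.7, 45.6]
orientation: [[1.0, -0.0, 0.002], [-0.0, -1.0, -0.001], [0.002, 0.001, -1.0]]
wrist_force: [0.6, 0.3, 0.0]
grip_width: 47.1
```

```bash
python3 go.py 531.4 -298.5 45.5
```

```text
t 22.7 pos [ 531.7 -298.7   45.6] yaw -0.0 tilt 0.14 F [0.6 0.3 0. ] w 47.1 j [-0.63  0.57  1.66  0.    0.91 -0.63]
to [ 531.4 -298.5   45.5] tool d [-0.3 -0.2  0.1] rows@30 1
rotvec deg [ 0.05 -0.13 -0.  ]
```

Request:
{"method": "step_arm", "body": {
  "moves": [
    {"tx": 0, "ty": 0, "tz": 0, "ax": 0, "ay": 0, "az": 0, "fingers": 25},
    {"tx": 0, "ty": 0, "tz": 0, "ax": 0, "ay": 0, "az": 0, "fingers": 25},
    {"tx": 0, "ty": 0, "tz": 0, "ax": 0, "ay": 0, "az": 0, "fingers": 25},
    {"tx": 0, "ty": 0, "tz": 0, "ax": 0, "ay": 0, "az": 0, "fingers": 25},
    {"tx": 0, "ty": 0, "tz": -12, "ax": 0, "ay": 0, "az": 0, "fingers": 25},
    {"tx": 0, "ty": 0, "tz": -12, "ax": 0, "ay": 0, "az": 0, "fingers": 25},
    {"tx": 0, "ty": 0, "tz": -12, "ax": 0, "ay": 0, "az": 0, "fingers": 25},
    {"tx": 0, "ty": 0, "tz": -12, "ax": 0, "ay": 0, "az": 0, "fingers": 25},
    {"tx": 0, "ty": 0, "tz": -12, "ax": 0, "ay": 0, "az": 0, "fingers": 25},
    {"tx": 0, "ty": 0, "tz": 0, "ax": 0, "ay": 0, "az": 0, "fingers": 25}
  ]
}}

```text
clock: 23.7
tool_pos: [531.2, -298.4, 111.4]
orientation: [[1.0, -0.0, 0.002], [-0.0, -1.0, -0.001], [0.002, 0.001, -1.0]]
wrist_force: [0.8, -0.4, -2.9]
grip_width: 33.2
```

```bash
python3 go.py 475 0 105; python3 look.py c1 stand
```

```text
t 23.7 pos [ 531.2 -298.4  111.4] yaw -0.0 tilt 0.13 F [ 0.8 -0.4 -2.9] w 33.2 j [-0.63  0.49  1.61  0.    1.04 -0.63]
to [475.   0. 105.] tool d [ -56.2 -298.4    6.1] rows@30 11
rotvec deg [ 0.05 -0.12 -0.  ]
```

View pics/c1.png

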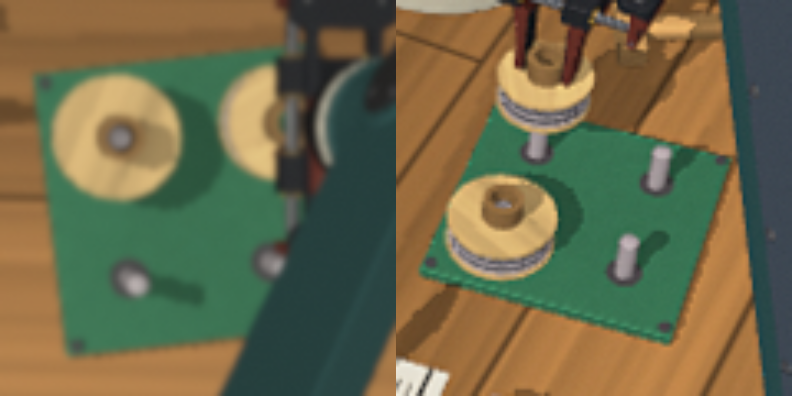

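Request:
{"method": "step_arm", "body": {
  "moves": [
    {"tx": -3, "ty": -15, "tz": -2, "ax": 0, "ay": 0, "az": 0, "fingers": 25},
    {"tx": -6, "ty": -25, "tz": -2, "ax": 0, "ay": 0, "az": 0, "fingers": 25},
    {"tx": -6, "ty": -28, "tz": -1, "ax": 0, "ay": 0, "az": 0, "fingers": 25},
    {"tx": -6, "ty": -28, "tz": -1, "ax": 0, "ay": 0, "az": 0, "fingers": 25},
    {"tx": -6, "ty": -28, "tz": -1, "ax": 0, "ay": 0, "az": 0, "fingers": 25},
    {"tx": -6, "ty": -28, "tz": -1, "ax": 0, "ay": 0, "az": 0, "fingers": 25},
    {"tx": -6, "ty": -28, "tz": 0, "ax": 0, "ay": 0, "az": 0, "fingers": 25},
    {"tx": -5, "ty": -28, "tz": 0, "ax": 0, "ay": 0, "az": 0, "fingers": 25},
    {"tx": -5, "ty": -28, "tz": 0, "ax": 0, "ay": 0, "az": 0, "fingers": 25},
    {"tx": -5, "ty": -28, "tz": 0, "ax": 0, "ay": 0, "az": 0, "fingers": 25}
  ]
}}

```text
clock: 24.8
tool_pos: [465.4, -17.4, 113.7]
orientation: [[1.0, -0.006, -0.012], [-0.006, -1.0, 0.008], [-0.012, -0.008, -1.0]]
wrist_force: [-0.4, -0.3, -4.0]
grip_width: 33.3
```

```bash
python3 go.py 459.4 235.6 100
```

```text
t 24.8 pos [465.4 -17.4 113.7] yaw -0.32 tilt 0.81 F [-0.4 -0.3 -4. ] w 33.3 j [-0.19  0.31  1.91  0.01  0.93 -0.19]
to [459.4 235.6 100. ] tool d [  -7.2 -252.8   15.7] rows@30 9
rotvec deg [-0.44  0.69 -0.33]
```

Request:
{"method": "step_arm", "body": {
  "moves": [
    {"tx": 0, "ty": -26, "tz": 0, "ax": -0.4, "ay": 0.7, "az": -0.3, "fingers": 25},
    {"tx": 0, "ty": -28, "tz": 0, "ax": 0, "ay": 0, "az": 0, "fingers": 25},
    {"tx": 0, "ty": -28, "tz": 0, "ax": 0, "ay": 0, "az": 0, "fingers": 25},
    {"tx": 0, "ty": -28, "tz": 0, "ax": 0, "ay": 0, "az": 0, "fingers": 25},
    {"tx": 0, "ty": -28, "tz": 0, "ax": 0, "ay": 0, "az": 0, "fingers": 25},
    {"tx": 0, "ty": -28, "tz": 0, "ax": 0, "ay": 0, "az": 0, "fingers": 25},
    {"tx": 0, "ty": -26, "tz": 0, "ax": 0, "ay": 0, "az": 0, "fingers": 25},
    {"tx": 0, "ty": -15, "tz": 0, "ax": 0, "ay": 0, "az": 0, "fingers": 25},
    {"tx": 0, "ty": -6, "tz": 0, "ax": 0, "ay": 0, "az": 0, "fingers": 25},
    {"tx": 0, "ty": 0, "tz": 0, "ax": 0, "ay": 0, "az": 0, "fingers": 25}
  ]
}}

```text
clock: 25.8
tool_pos: [447.4, 212.6, 109.9]
orientation: [[1.0, 0.006, -0.016], [0.006, -1.0, 0.002], [-0.016, -0.002, -1.0]]
wrist_force: [0.0, 0.4, -3.7]
grip_width: 33.3
```

```bash
python3 go.py 459.4 235.6 80
```

```text
t 25.8 pos [447.4 212.6 109.9] yaw 0.33 tilt 0.94 F [ 0.   0.4 -3.7] w 33.3 j [0.3  0.36 1.85 0.01 0.95 0.29]
to [459.4 235.6  80. ] tool d [ 12.6 -22.9  29.7] rows@30 2
rotvec deg [-0.11  0.94  0.33]
```

Request:
{"method": "step_arm", "body": {
  "moves": [
    {"tx": 5, "ty": -10, "tz": 8, "ax": 0, "ay": 0.9, "az": 0.3, "fingers": 25},
    {"tx": 5, "ty": -10, "tz": 10, "ax": 0, "ay": 0, "az": 0, "fingers": 25},
    {"tx": 0, "ty": -2, "tz": 8, "ax": 0, "ay": 0, "az": 0, "fingers": 25},
    {"tx": 0, "ty": 0, "tz": 0, "ax": 0, "ay": 0, "az": 0, "fingers": 25},
    {"tx": 0, "ty": 0, "tz": 0, "ax": 0, "ay": 0, "az": 0, "fingers": 25}
  ]
}}

```text
clock: 26.3
tool_pos: [455.4, 232.6, 81.3]
orientation: [[1.0, -0.0, -0.005], [-0.0, -1.0, -0.001], [-0.005, 0.001, -1.0]]
wrist_force: [-0.2, 0.6, -2.8]
grip_width: 33.1
```

```bash
python3 go.py 459.4 235.6 65
```

```text
t 26.3 pos [455.4 232.6  81.3] yaw -0.03 tilt 0.27 F [-0.2  0.6 -2.8] w 33.1 j [0.34 0.41 1.85 0.   0.88 0.34]
to [459.4 235.6  65. ] tool d [ 4.1 -3.  16.3] rows@30 1
rotvec deg [ 0.04  0.26 -0.03]
```

Request:
{"method": "step_arm", "body": {
  "moves": [
    {"tx": 4, "ty": -3, "tz": 3, "ax": 0, "ay": 0.2, "az": 0, "fingers": 25},
    {"tx": 0, "ty": 0, "tz": 7, "ax": 0, "ay": 0, "az": 0, "fingers": 25},
    {"tx": 0, "ty": 0, "tz": 7, "ax": 0, "ay": 0, "az": 0, "fingers": 25},
    {"tx": 0, "ty": 0, "tz": 3, "ax": 0, "ay": 0, "az": 0, "fingers": 25},
    {"tx": 0, "ty": 0, "tz": 0, "ax": 0, "ay": 0, "az": 0, "fingers": 25},
    {"tx": 0, "ty": 0, "tz": 0, "ax": 0, "ay": 0, "az": 0, "fingers": 25}
  ]
}}

```text
clock: 26.9
tool_pos: [459.8, 234.6, 59.7]
orientation: [[1.0, -0.002, -0.001], [-0.002, -1.0, -0.001], [-0.001, 0.001, -1.0]]
wrist_force: [1.0, -0.1, -4.3]
grip_width: 33.1
```

```bash
python3 go.py 459.4 235.6 43
```

```text
t 26.9 pos [459.8 234.6  59.7] yaw -0.1 tilt 0.09 F [ 1.  -0.1 -4.3] w 33.1 j [ 0.34  0.45  1.86 -0.    0.83  0.34]
to [459.4 235.6  43. ] tool d [-0.4 -1.  16.7] rows@30 1
rotvec deg [ 0.06  0.07 -0.1 ]
```

Request:
{"method": "step_arm", "body": {
  "moves": [
    {"tx": -0.4, "ty": -1, "tz": 4, "ax": 0, "ay": 0, "az": 0, "fingers": 25},
    {"tx": 0, "ty": 0, "tz": 5, "ax": 0, "ay": 0, "az": 0, "fingers": 25},
    {"tx": 0, "ty": 0, "tz": 4, "ax": 0, "ay": 0, "az": 0, "fingers": 25},
    {"tx": 0, "ty": 0, "tz": 2, "ax": 0, "ay": 0, "az": 0, "fingers": 25}
  ]
}}

```text
clock: 27.3
tool_pos: [459.8, 235.9, 44.1]
orientation: [[1.0, -0.002, 0.0], [-0.002, -1.0, -0.001], [0.0, 0.001, -1.0]]
wrist_force: [0.2, -0.3, -3.5]
grip_width: 33.4
```

```bash
python3 go.py 459.4 235.6 43
```

```text
t 27.3 pos [459.8 235.9  44.1] yaw -0.09 tilt 0.04 F [ 0.2 -0.3 -3.5] w 33.4 j [ 0.34  0.48  1.87 -0.    0.8   0.34]
to [459.4 235.6  43. ] tool d [-0.4  0.3  1.1] rows@30 1
rotvec deg [ 0.04 -0.   -0.09]
```

Request:
{"method": "step_arm", "body": {
  "moves": [
    {"tx": 0, "ty": 0, "tz": 2, "ax": 0, "ay": 0, "az": 0, "fingers": 25},
    {"tx": 0, "ty": 0, "tz": 1.5, "ax": 0, "ay": 0, "az": 0, "fingers": 25}
  ]
}}

```text
clock: 27.5
tool_pos: [459.8, 236.0, 42.6]
orientation: [[1.0, -0.001, 0.0], [-0.001, -1.0, -0.001], [0.0, 0.001, -1.0]]
wrist_force: [-7.1, -3.5, 29.5]
grip_width: 33.0
```

Request:
{"method": "step_arm", "body": {
  "moves": [
    {"tx": 0, "ty": 0, "tz": 0, "ax": 0, "ay": 0, "az": 0, "fingers": 34},
    {"tx": 0, "ty": 0, "tz": 0, "ax": 0, "ay": 0, "az": 0, "fingers": 42},
    {"tx": 0, "ty": 0, "tz": 0, "ax": 0, "ay": 0, "az": 0, "fingers": 56},
    {"tx": 0, "ty": 0, "tz": -12, "ax": 0, "ay": 0, "az": 0, "fingers": 56},
    {"tx": 0, "ty": 0, "tz": -20, "ax": 0, "ay": 0, "az": 0, "fingers": 56},
    {"tx": 0, "ty": 0, "tz": -20, "ax": 0, "ay": 0, "az": 0, "fingers": 56},
    {"tx": 2, "ty": 22, "tz": -8, "ax": 0, "ay": 0, "az": 0, "fingers": 56},
    {"tx": 3, "ty": 28, "tz": 0, "ax": 0, "ay": 0, "az": 0, "fingers": 56},
    {"tx": 3, "ty": 28, "tz": 0, "ax": 0, "ay": 0, "az": 0, "fingers": 56},
    {"tx": 3, "ty": 28, "tz": 0, "ax": 0, "ay": 0, "az": 0, "fingers": 56},
    {"tx": 3, "ty": 28, "tz": 0, "ax": 0, "ay": 0, "az": 0, "fingers": 56},
    {"tx": 3, "ty": 28, "tz": 0, "ax": 0, "ay": 0, "az": 0, "fingers": 56}
  ]
}}

```text
clock: 28.7
tool_pos: [481.9, 72.9, 113.1]
orientation: [[1.0, 0.005, 0.012], [0.005, -1.0, 0.002], [0.012, -0.002, -1.0]]
wrist_force: [-0.2, 0.1, 0.1]
grip_width: 56.1
```

Request:
{"method": "step_arm", "body": {
  "moves": [
    {"tx": 3, "ty": 28, "tz": -2, "ax": 0, "ay": 0, "az": 0, "fingers": 56},
    {"tx": 3, "ty": 28, "tz": -2, "ax": 0, "ay": 0, "az": 0, "fingers": 56},
    {"tx": 3, "ty": 28, "tz": 0, "ax": 0, "ay": 0, "az": 0, "fingers": 56},
    {"tx": 4, "ty": 28, "tz": 0, "ax": 0, "ay": 0, "az": 0, "fingers": 56}
  ]
}}

```text
clock: 29.1
tool_pos: [496.7, -44.0, 120.7]
orientation: [[1.0, 0.005, 0.016], [0.005, -1.0, 0.002], [0.016, -0.002, -1.0]]
wrist_force: [0.4, -0.7, -0.2]
grip_width: 55.7
```

```bash
python3 look.py r3 tray;python3 go.py 517.5 -192.1 105; python3 ov.py r3 8 459.4 235.6 40
```

```text
t 29.2 pos [498.2 -45.8 120.9] yaw 0.13 tilt 1.01 F [-1.2 -0.1  0.6] w 55.6 j [-0.23  0.33  1.85  0.01  0.94 -0.24]
to [ 517.5 -192.1  105. ] tool d [ 18.7 146.4  16.2] rows@30 5
rotvec deg [-0.02 -1.01  0.13]
```

View pics/r3_ov.png

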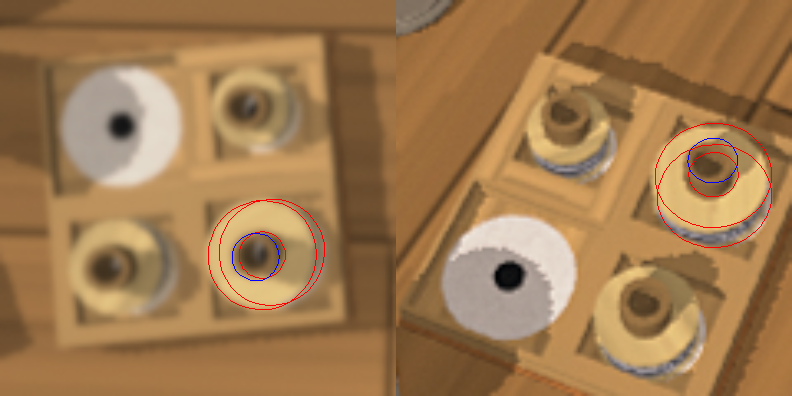

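Request:
{"method": "step_arm", "body": {
  "moves": [
    {"tx": 1, "ty": 22, "tz": 0, "ax": 0, "ay": -1, "az": 0, "fingers": 56},
    {"tx": 2, "ty": 25, "tz": 2, "ax": 0, "ay": 0, "az": 0, "fingers": 56},
    {"tx": 2, "ty": 25, "tz": 4, "ax": 0, "ay": 0, "az": 0, "fingers": 56},
    {"tx": 2, "ty": 25, "tz": 6, "ax": 0, "ay": 0, "az": 0, "fingers": 56},
    {"tx": 2, "ty": 20, "tz": 6, "ax": 0, "ay": 0, "az": 0, "fingers": 56},
    {"tx": 1, "ty": 8, "tz": 6, "ax": 0, "ay": 0, "az": 0, "fingers": 56},
    {"tx": 0, "ty": 0, "tz": 0, "ax": 0, "ay": 0, "az": 0, "fingers": 56},
    {"tx": 0, "ty": 0, "tz": 0, "ax": 0, "ay": 0, "az": 0, "fingers": 56}
  ]
}}

```text
clock: 30.0
tool_pos: [509.2, -169.7, 99.8]
orientation: [[1.0, 0.002, 0.002], [0.002, -1.0, 0.003], [0.002, -0.003, -1.0]]
wrist_force: [-0.6, -0.4, -0.3]
grip_width: 55.9
```

```bash
python3 go.py 517.5 -192.1 80
```

```text
t 30.0 pos [ 509.2 -169.7   99.8] yaw 0.1 tilt 0.2 F [-0.6 -0.4 -0.3] w 55.9 j [-0.45  0.41  1.78  0.    0.95 -0.46]
to [ 517.5 -192.1   80. ] tool d [ 8.2 22.4 19.7] rows@30 2
rotvec deg [-0.16 -0.11  0.1 ]
```

Request:
{"method": "step_arm", "body": {
  "moves": [
    {"tx": 4, "ty": 11, "tz": 7, "ax": -0.2, "ay": 0, "az": 0, "fingers": 56},
    {"tx": 4, "ty": 10, "tz": 8, "ax": 0, "ay": 0, "az": 0, "fingers": 56},
    {"tx": 0, "ty": 1, "tz": 3, "ax": 0, "ay": 0, "az": 0, "fingers": 56},
    {"tx": 0, "ty": 0, "tz": 0, "ax": 0, "ay": 0, "az": 0, "fingers": 56},
    {"tx": 0, "ty": 0, "tz": 0, "ax": 0, "ay": 0, "az": 0, "fingers": 56}
  ]
}}

```text
clock: 30.5
tool_pos: [518.0, -190.7, 80.4]
orientation: [[1.0, 0.004, 0.001], [0.004, -1.0, -0.0], [0.001, 0.0, -1.0]]
wrist_force: [-0.2, -0.5, 0.0]
grip_width: 56.1
```

```bash
python3 go.py 517.5 -192.1 45.5
```

```text
t 30.5 pos [ 518.  -190.7   80.4] yaw 0.26 tilt 0.08 F [-0.2 -0.5  0. ] w 56.1 j [-0.48  0.46  1.76  0.    0.92 -0.48]
to [ 517.5 -192.1   45.5] tool d [-0.5  1.4 34.9] rows@30 2
rotvec deg [ 0.01 -0.08  0.26]
```

Request:
{"method": "step_arm", "body": {
  "moves": [
    {"tx": -0.5, "ty": 1.4, "tz": 6, "ax": 0, "ay": 0, "az": 0.2, "fingers": 56},
    {"tx": 0, "ty": 0, "tz": 9, "ax": 0, "ay": 0, "az": 0, "fingers": 56},
    {"tx": 0, "ty": 0, "tz": 9, "ax": 0, "ay": 0, "az": 0, "fingers": 56},
    {"tx": 0, "ty": 0, "tz": 5, "ax": 0, "ay": 0, "az": 0, "fingers": 56},
    {"tx": 0, "ty": 0, "tz": 0, "ax": 0, "ay": 0, "az": 0, "fingers": 56},
    {"tx": 0, "ty": 0, "tz": 0, "ax": 0, "ay": 0, "az": 0, "fingers": 56}
  ]
}}

```text
clock: 31.1
tool_pos: [516.7, -191.3, 48.4]
orientation: [[1.0, 0.001, 0.0], [0.001, -1.0, 0.001], [0.0, -0.001, -1.0]]
wrist_force: [0.4, 0.4, -0.3]
grip_width: 56.0
```

```bash
python3 go.py 517.5 -192.1 45.5
```

```text
t 31.1 pos [ 516.7 -191.3   48.4] yaw 0.05 tilt 0.05 F [ 0.4  0.4 -0.3] w 56.0 j [-0.48  0.51  1.79  0.    0.85 -0.48]
to [ 517.5 -192.1   45.5] tool d [0.8 0.8 2.9] rows@30 1
rotvec deg [-0.04 -0.01  0.05]
```

Request:
{"method": "step_arm", "body": {
  "moves": [
    {"tx": 0.8, "ty": 0.8, "tz": 2.9, "ax": 0, "ay": 0, "az": 0, "fingers": 56},
    {"tx": 0, "ty": 0, "tz": 0, "ax": 0, "ay": 0, "az": 0, "fingers": 50},
    {"tx": 0, "ty": 0, "tz": 0, "ax": 0, "ay": 0, "az": 0, "fingers": 25},
    {"tx": 0, "ty": 0, "tz": 0, "ax": 0, "ay": 0, "az": 0, "fingers": 25},
    {"tx": 0, "ty": 0, "tz": 0, "ax": 0, "ay": 0, "az": 0, "fingers": 25},
    {"tx": 0, "ty": 0, "tz": 0, "ax": 0, "ay": 0, "az": 0, "fingers": 25}
  ]
}}

```text
clock: 31.7
tool_pos: [518.0, -192.5, 45.9]
orientation: [[1.0, 0.001, 0.001], [0.001, -1.0, 0.0], [0.001, -0.0, -1.0]]
wrist_force: [0.7, 0.4, -1.6]
grip_width: 33.4
```

```bash
python3 go.py 517.5 -192.1 45.5
```

```text
t 31.7 pos [ 518.  -192.5   45.9] yaw 0.05 tilt 0.06 F [ 0.7  0.4 -1.6] w 33.4 j [-0.48  0.51  1.79  0.    0.84 -0.48]
to [ 517.5 -192.1   45.5] tool d [-0.5 -0.4  0.4] rows@30 1
rotvec deg [-0.01 -0.06  0.05]
```

Request:
{"method": "step_arm", "body": {
  "moves": [
    {"tx": 0, "ty": 0, "tz": -12, "ax": 0, "ay": 0, "az": 0, "fingers": 25},
    {"tx": 0, "ty": 0, "tz": -12, "ax": 0, "ay": 0, "az": 0, "fingers": 25},
    {"tx": 0, "ty": 0, "tz": -12, "ax": 0, "ay": 0, "az": 0, "fingers": 25},
    {"tx": 0, "ty": 0, "tz": -12, "ax": 0, "ay": 0, "az": 0, "fingers": 25},
    {"tx": 0, "ty": 0, "tz": -12, "ax": 0, "ay": 0, "az": 0, "fingers": 25},
    {"tx": 0, "ty": 0, "tz": 0, "ax": 0, "ay": 0, "az": 0, "fingers": 25}
  ]
}}

```text
clock: 32.3
tool_pos: [517.2, -192.0, 111.3]
orientation: [[1.0, 0.001, 0.0], [0.001, -1.0, 0.001], [0.0, -0.001, -1.0]]
wrist_force: [0.2, 0.1, -4.0]
grip_width: 33.5
```

```bash
python3 go.py 475 0 105 553.5 354.2 100; python3 look.py d1 stand
```

```text
t 32.3 pos [ 517.2 -192.   111.3] yaw 0.05 tilt 0.05 F [ 0.2  0.1 -4. ] w 33.5 j [-0.48  0.42  1.74  0.    0.99 -0.48]
to [475.   0. 105.] tool d [ -42.1 -192.     6.5] rows@30 7
to [553.5 354.2 100. ] tool d [  36.8 -546.2   11.8] rows@30 19
rotvec deg [-0.04 -0.02  0.05]
```

View pics/d1.png

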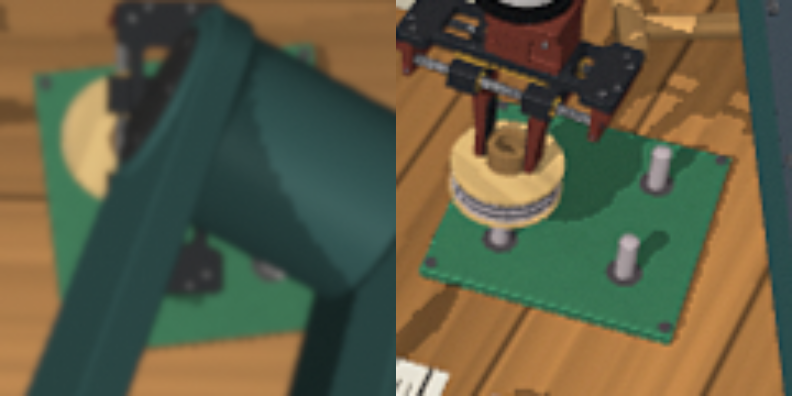

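Request:
{"method": "step_arm", "body": {
  "moves": [
    {"tx": -4, "ty": -14, "tz": -2, "ax": 0, "ay": 0, "az": 0, "fingers": 25},
    {"tx": -7, "ty": -26, "tz": -2, "ax": 0, "ay": 0, "az": 0, "fingers": 25},
    {"tx": -7, "ty": -26, "tz": -2, "ax": 0, "ay": 0, "az": 0, "fingers": 25},
    {"tx": -7, "ty": -26, "tz": -2, "ax": 0, "ay": 0, "az": 0, "fingers": 25},
    {"tx": -4, "ty": -28, "tz": -2, "ax": 0, "ay": 0, "az": 0, "fingers": 25},
    {"tx": 0, "ty": -28, "tz": -2, "ax": 0, "ay": 0, "az": 0, "fingers": 25},
    {"tx": 0, "ty": -28, "tz": -2, "ax": 0, "ay": 0, "az": 0, "fingers": 25},
    {"tx": 0, "ty": -28, "tz": -2, "ax": 0, "ay": 0, "az": 0, "fingers": 25}
  ]
}}

```text
clock: 33.2
tool_pos: [478.1, 22.9, 122.5]
orientation: [[1.0, -0.006, -0.013], [-0.006, -1.0, 0.006], [-0.013, -0.006, -1.0]]
wrist_force: [0.7, -0.4, -4.1]
grip_width: 32.9
```

```bash
python3 go.py 475 70 115 553.5 354.2 110
```

```text
t 33.2 pos [478.1  22.9 122.5] yaw -0.32 tilt 0.84 F [ 0.7 -0.4 -4.1] w 32.9 j [-0.1   0.32  1.87  0.01  0.96 -0.1 ]
to [475.  70. 115.] tool d [ -3.2 -47.    7.8] rows@30 2
to [553.5 354.2 110. ] tool d [  73.7 -331.6   13.4] rows@30 12
rotvec deg [-0.33  0.77 -0.32]
```

Request:
{"method": "step_arm", "body": {
  "moves": [
    {"tx": 4, "ty": -26, "tz": -1, "ax": -0.3, "ay": 0.8, "az": -0.3, "fingers": 25},
    {"tx": 6, "ty": -28, "tz": -1, "ax": 0, "ay": 0, "az": 0, "fingers": 25},
    {"tx": 8, "ty": -28, "tz": -1, "ax": 0, "ay": 0, "az": 0, "fingers": 25},
    {"tx": 8, "ty": -28, "tz": -1, "ax": 0, "ay": 0, "az": 0, "fingers": 25},
    {"tx": 8, "ty": -28, "tz": -1, "ax": 0, "ay": 0, "az": 0, "fingers": 25},
    {"tx": 8, "ty": -28, "tz": -1, "ax": 0, "ay": 0, "az": 0, "fingers": 25},
    {"tx": 8, "ty": -28, "tz": -1, "ax": 0, "ay": 0, "az": 0, "fingers": 25},
    {"tx": 8, "ty": -28, "tz": -1, "ax": 0, "ay": 0, "az": 0, "fingers": 25},
    {"tx": 8, "ty": -26, "tz": 0, "ax": 0, "ay": 0, "az": 0, "fingers": 25},
    {"tx": 8, "ty": -20, "tz": 0, "ax": 0, "ay": 0, "az": 0, "fingers": 25},
    {"tx": 4, "ty": -10, "tz": 0, "ax": 0, "ay": 0, "az": 0, "fingers": 25},
    {"tx": 0, "ty": 0, "tz": 0, "ax": 0, "ay": 0, "az": 0, "fingers": 25}
  ]
}}

```text
clock: 34.4
tool_pos: [536.5, 322.3, 121.6]
orientation: [[1.0, 0.007, -0.024], [0.007, -1.0, -0.001], [-0.024, 0.001, -1.0]]
wrist_force: [-0.1, -1.4, -4.3]
grip_width: 33.5
```

```bash
python3 go.py 553.5 354.2 90
```

```text
t 34.4 pos [536.5 322.3 121.6] yaw 0.37 tilt 1.39 F [-0.1 -1.4 -4.3] w 33.5 j [0.43 0.51 1.54 0.01 1.12 0.41]
to [553.5 354.2  90. ] tool d [ 18.  -31.9  31.1] rows@30 2
rotvec deg [0.08 1.39 0.37]
```

Request:
{"method": "step_arm", "body": {
  "moves": [
    {"tx": 8, "ty": -14, "tz": 0, "ax": 0, "ay": 1.4, "az": 0.4, "fingers": 25},
    {"tx": 7, "ty": -13, "tz": 5, "ax": 0, "ay": 0, "az": 0, "fingers": 25},
    {"tx": 1, "ty": -3, "tz": 10, "ax": 0, "ay": 0, "az": 0, "fingers": 25},
    {"tx": 0, "ty": 0, "tz": 10, "ax": 0, "ay": 0, "az": 0, "fingers": 25},
    {"tx": 0, "ty": 0, "tz": 0, "ax": 0, "ay": 0, "az": 0, "fingers": 25},
    {"tx": 0, "ty": 0, "tz": 0, "ax": 0, "ay": 0, "az": 0, "fingers": 25}
  ]
}}

```text
clock: 35.0
tool_pos: [547.9, 347.8, 91.1]
orientation: [[1.0, -0.001, -0.009], [-0.001, -1.0, -0.008], [-0.009, 0.008, -1.0]]
wrist_force: [0.1, -0.3, -4.0]
grip_width: 33.4
```

```bash
python3 go.py 553.5 354.2 60
```

```text
t 35.0 pos [547.9 347.8  91.1] yaw -0.08 tilt 0.69 F [ 0.1 -0.3 -4. ] w 33.4 j [ 0.46  0.56  1.52 -0.    1.07  0.46]
to [553.5 354.2  60. ] tool d [ 5.9 -6.7 31. ] rows@30 2
rotvec deg [ 0.45  0.53 -0.08]
```

Request:
{"method": "step_arm", "body": {
  "moves": [
    {"tx": 5.9, "ty": -6.7, "tz": 3, "ax": 0.5, "ay": 0.5, "az": 0, "fingers": 25},
    {"tx": 0, "ty": 0, "tz": 8, "ax": 0, "ay": 0, "az": 0, "fingers": 25},
    {"tx": 0, "ty": 0, "tz": 8, "ax": 0, "ay": 0, "az": 0, "fingers": 25},
    {"tx": 0, "ty": 0, "tz": 4, "ax": 0, "ay": 0, "az": 0, "fingers": 25},
    {"tx": 0, "ty": 0, "tz": 0, "ax": 0, "ay": 0, "az": 0, "fingers": 25},
    {"tx": 0, "ty": 0, "tz": 0, "ax": 0, "ay": 0, "az": 0, "fingers": 25}
  ]
}}

```text
clock: 35.6
tool_pos: [554.2, 353.7, 65.9]
orientation: [[1.0, -0.003, -0.001], [-0.003, -1.0, 0.001], [-0.001, -0.001, -1.0]]
wrist_force: [0.1, -0.3, -3.0]
grip_width: 33.4
```

```bash
python3 go.py 553.5 354.2 60
```

```text
t 35.6 pos [554.2 353.7  65.9] yaw -0.15 tilt 0.07 F [ 0.1 -0.3 -3. ] w 33.4 j [0.46 0.6  1.53 0.   1.02 0.46]
to [553.5 354.2  60. ] tool d [-0.7 -0.5  5.9] rows@30 1
rotvec deg [-0.06  0.03 -0.15]
```

Request:
{"method": "step_arm", "body": {
  "moves": [
    {"tx": -0.7, "ty": -0.5, "tz": 5, "ax": 0, "ay": 0, "az": 0, "fingers": 25},
    {"tx": 0, "ty": 0, "tz": 6, "ax": 0, "ay": 0, "az": 0, "fingers": 25},
    {"tx": 0, "ty": 0, "tz": 5, "ax": 0, "ay": 0, "az": 0, "fingers": 25},
    {"tx": 0, "ty": 0, "tz": 3, "ax": 0, "ay": 0, "az": 0, "fingers": 25},
    {"tx": 0, "ty": 0, "tz": 1, "ax": 0, "ay": 0, "az": 0, "fingers": 25}
  ]
}}

```text
clock: 36.1
tool_pos: [553.7, 354.6, 44.7]
orientation: [[1.0, -0.002, 0.0], [-0.002, -1.0, 0.002], [0.0, -0.002, -1.0]]
wrist_force: [0.4, -0.2, -4.4]
grip_width: 33.2
```

```bash
python3 go.py 553.5 354.2 42.5
```

```text
t 36.1 pos [553.7 354.6  44.7] yaw -0.13 tilt 0.09 F [ 0.4 -0.2 -4.4] w 33.2 j [0.46 0.62 1.54 0.   0.97 0.47]
to [553.5 354.2  42.5] tool d [-0.2  0.4  2.2] rows@30 1
rotvec deg [-0.09 -0.02 -0.13]
```

Request:
{"method": "step_arm", "body": {
  "moves": [
    {"tx": 0, "ty": 0, "tz": 2.5, "ax": 0, "ay": 0, "az": 0, "fingers": 25},
    {"tx": 0, "ty": 0, "tz": 1.5, "ax": 0, "ay": 0, "az": 0, "fingers": 25}
  ]
}}

```text
clock: 36.3
tool_pos: [553.9, 354.7, 42.8]
orientation: [[1.0, -0.002, 0.001], [-0.002, -1.0, 0.002], [0.001, -0.002, -1.0]]
wrist_force: [-5.7, -3.6, 16.4]
grip_width: 33.2
```

Request:
{"method": "step_arm", "body": {
  "moves": [
    {"tx": 0, "ty": 0, "tz": 0, "ax": 0, "ay": 0, "az": 0, "fingers": 34},
    {"tx": 0, "ty": 0, "tz": 0, "ax": 0, "ay": 0, "az": 0, "fingers": 42},
    {"tx": 0, "ty": 0, "tz": 0, "ax": 0, "ay": 0, "az": 0, "fingers": 56},
    {"tx": 0, "ty": 0, "tz": -12, "ax": 0, "ay": 0, "az": 0, "fingers": 56},
    {"tx": 0, "ty": 0, "tz": -20, "ax": 0, "ay": 0, "az": 0, "fingers": 56},
    {"tx": 0, "ty": 0, "tz": -20, "ax": 0, "ay": 0, "az": 0, "fingers": 56},
    {"tx": -8, "ty": 20, "tz": -8, "ax": 0, "ay": 0, "az": 0, "fingers": 56},
    {"tx": -10, "ty": 27, "tz": 0, "ax": 0, "ay": 0, "az": 0, "fingers": 56},
    {"tx": -10, "ty": 27, "tz": 0, "ax": 0, "ay": 0, "az": 0, "fingers": 56},
    {"tx": -10, "ty": 27, "tz": 0, "ax": 0, "ay": 0, "az": 0, "fingers": 56},
    {"tx": -10, "ty": 27, "tz": 0, "ax": 0, "ay": 0, "az": 0, "fingers": 56},
    {"tx": -10, "ty": 27, "tz": 0, "ax": 0, "ay": 0, "az": 0, "fingers": 56}
  ]
}}

```text
clock: 37.5
tool_pos: [502.8, 201.4, 114.8]
orientation: [[1.0, 0.002, 0.021], [0.002, -1.0, 0.011], [0.021, -0.01, -1.0]]
wrist_force: [-0.2, 0.4, 1.2]
grip_width: 55.6
```

Request:
{"method": "step_arm", "body": {
  "moves": [
    {"tx": -5, "ty": 28, "tz": 0, "ax": 0, "ay": 0, "az": 0, "fingers": 56},
    {"tx": -5, "ty": 28, "tz": 0, "ax": 0, "ay": 0, "az": 0, "fingers": 56},
    {"tx": -5, "ty": 28, "tz": 0, "ax": 0, "ay": 0, "az": 0, "fingers": 56},
    {"tx": -5, "ty": 28, "tz": 0, "ax": 0, "ay": 0, "az": 0, "fingers": 56},
    {"tx": 0, "ty": 28, "tz": 0, "ax": 0, "ay": 0, "az": 0, "fingers": 56},
    {"tx": 0, "ty": 28, "tz": 0, "ax": 0, "ay": 0, "az": 0, "fingers": 56},
    {"tx": 0, "ty": 28, "tz": 0, "ax": 0, "ay": 0, "az": 0, "fingers": 56},
    {"tx": 0, "ty": 28, "tz": 0, "ax": 0, "ay": 0, "az": 0, "fingers": 56},
    {"tx": 0, "ty": 20, "tz": 0, "ax": 0, "ay": 0, "az": 0, "fingers": 56},
    {"tx": 0, "ty": 0, "tz": 0, "ax": 0, "ay": 0, "az": 0, "fingers": 56}
  ]
}}

```text
clock: 38.5
tool_pos: [488.0, -55.3, 123.2]
orientation: [[0.999, 0.001, 0.04], [0.001, -1.0, 0.008], [0.04, -0.008, -0.999]]
wrist_force: [0.2, 0.9, 0.2]
grip_width: 56.0
```

```bash
python3 look.py r4 tray;python3 go.py 426.5 18.5 105; python3 ov.py r4 8 553.5 354.2 45.5
```

```text
t 38.6 pos [487.5 -53.3 122.9] yaw 0.1 tilt 2.32 F [0.3 0.1 0.2] w 55.6 j [-0.27  0.31  1.89  0.02  0.91 -0.28]
to [426.5  18.5 105. ] tool d [-61.5 -71.8  16.2] rows@30 4
rotvec deg [-0.53 -2.26  0.11]
```

View pics/r4_ov.png

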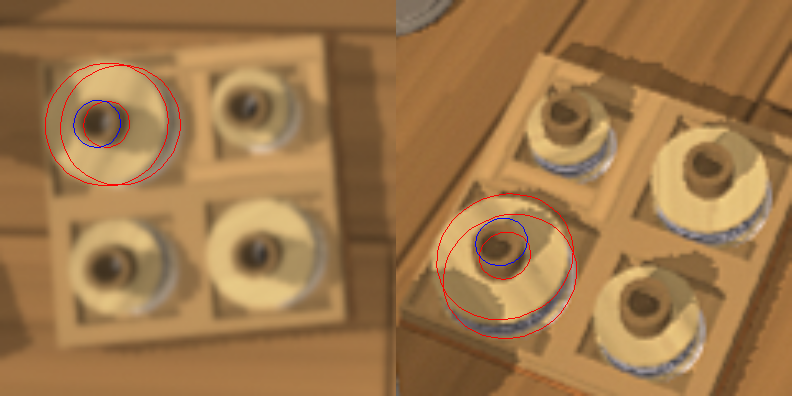

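View pics/r4_s.png

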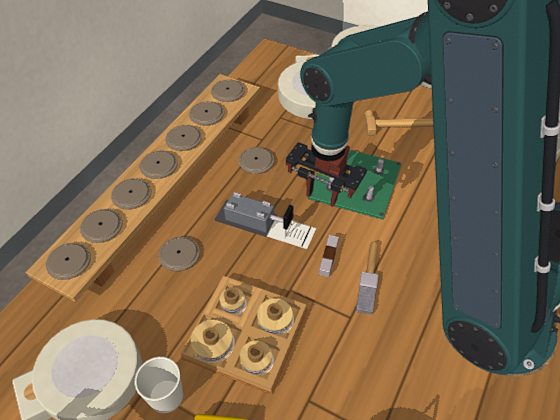

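View pics/r4_t.png

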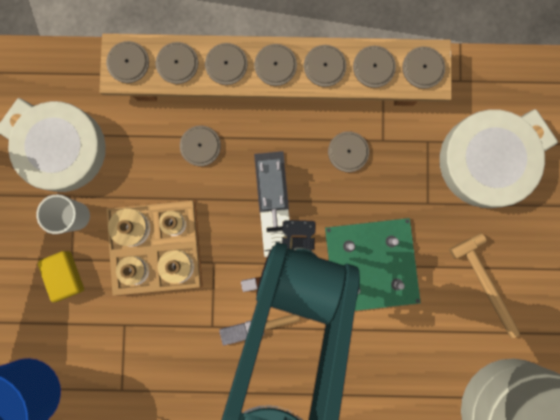

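Request:
{"method": "step_arm", "body": {
  "moves": [
    {"tx": -10, "ty": -12, "tz": 0, "ax": -0.5, "ay": -2.3, "az": -4, "fingers": 56},
    {"tx": -18, "ty": -20, "tz": 2, "ax": 0, "ay": 0, "az": -4, "fingers": 56},
    {"tx": -18, "ty": -20, "tz": 4, "ax": 0, "ay": 0, "az": -4, "fingers": 56},
    {"tx": -8, "ty": -8, "tz": 6, "ax": 0, "ay": 0, "az": 0, "fingers": 56},
    {"tx": 0, "ty": 0, "tz": 6, "ax": 0, "ay": 0, "az": 0, "fingers": 56},
    {"tx": 0, "ty": 0, "tz": 0, "ax": 0, "ay": 0, "az": 0, "fingers": 56},
    {"tx": 0, "ty": 0, "tz": 0, "ax": 0, "ay": 0, "az": 0, "fingers": 56}
  ]
}}

```text
clock: 39.3
tool_pos: [428.7, 6.1, 105.5]
orientation: [[0.976, 0.217, 0.003], [0.217, -0.976, -0.001], [0.003, 0.002, -1.0]]
wrist_force: [-0.0, 0.6, 0.7]
grip_width: 56.2
```

```bash
YAW=12.4 python3 go.py 426.5 18 60
```

```text
t 39.3 pos [428.7   6.1 105.5] yaw 12.55 tilt 0.21 F [-0.   0.6  0.7] w 56.2 j [-0.15  0.28  2.01 -0.    0.86 -0.37]
to [426.5  18.   60. ] tool d [  0.3 -12.1  45.5] rows@30 2
rotvec deg [ 0.11 -0.18  0.15]
```

Request:
{"method": "step_arm", "body": {
  "moves": [
    {"tx": 0, "ty": -6, "tz": 8, "ax": 0, "ay": 0, "az": 0, "fingers": 56},
    {"tx": 0, "ty": -5, "tz": 13, "ax": 0, "ay": 0, "az": 0, "fingers": 56},
    {"tx": 0, "ty": -1, "tz": 13, "ax": 0, "ay": 0, "az": 0, "fingers": 56},
    {"tx": 0, "ty": 0, "tz": 6, "ax": 0, "ay": 0, "az": 0, "fingers": 56},
    {"tx": 0, "ty": 0, "tz": 0, "ax": 0, "ay": 0, "az": 0, "fingers": 56},
    {"tx": 0, "ty": 0, "tz": 0, "ax": 0, "ay": 0, "az": 0, "fingers": 56}
  ]
}}

```text
clock: 39.9
tool_pos: [431.2, 16.9, 63.4]
orientation: [[0.977, 0.211, 0.008], [0.211, -0.977, -0.002], [0.008, 0.003, -1.0]]
wrist_force: [0.3, 0.9, 0.8]
grip_width: 56.3
```

```bash
YAW=12.4 python3 go.py 426.5 18 7; python3 look.py bar1 gauge
```

```text
t 39.9 pos [431.2  16.9  63.4] yaw 12.21 tilt 0.47 F [0.3 0.9 0.8] w 56.3 j [-0.12  0.35  2.04 -0.    0.74 -0.33]
to [426.5  18.    7. ] tool d [-4.7 -2.3 56.3] rows@30 2
rotvec deg [ 0.19 -0.43 -0.19]
```

View pics/bar1.png

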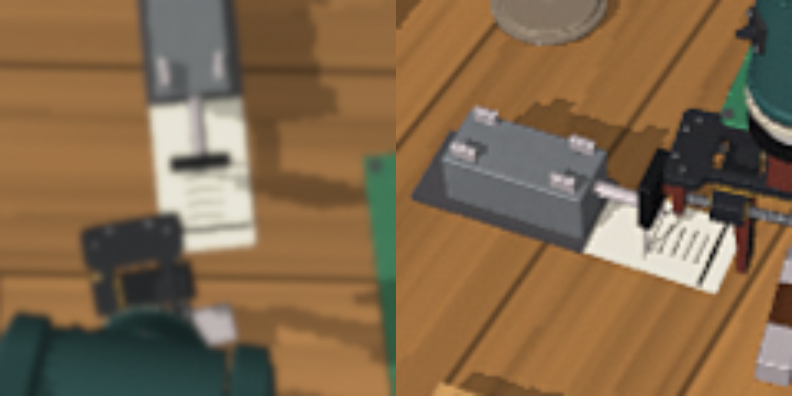

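Request:
{"method": "step_arm", "body": {
  "moves": [
    {"tx": -4, "ty": -2, "tz": 6, "ax": 0.2, "ay": -0.4, "az": -0.2, "fingers": 56},
    {"tx": 0, "ty": 0, "tz": 9, "ax": 0, "ay": 0, "az": 0, "fingers": 56},
    {"tx": 0, "ty": 0, "tz": 10, "ax": 0, "ay": 0, "az": 0, "fingers": 56},
    {"tx": 0, "ty": 0, "tz": 5, "ax": 0, "ay": 0, "az": 0, "fingers": 56},
    {"tx": 0, "ty": 0, "tz": 0, "ax": 0, "ay": 0, "az": 0, "fingers": 56},
    {"tx": 0, "ty": 0, "tz": 0, "ax": 0, "ay": 0, "az": 0, "fingers": 56}
  ]
}}

```text
clock: 40.6
tool_pos: [427.2, 17.8, 31.5]
orientation: [[0.977, 0.215, 0.002], [0.215, -0.977, 0.0], [0.002, 0.0, -1.0]]
wrist_force: [-0.1, 0.7, -0.1]
grip_width: 56.4
```

```bash
YAW=12.4 python3 go.py 426.5 18 7;python3 look.py bar2 gauge; python3 - <<'E'
import cv2
cv2.imwrite('pics/bar2c.png',cv2.resize(cv2.imread('pics/bar2_s.png')[200:290,280:400],None,fx=5,fy=5))
E
```

```text
t 40.6 pos [427.2  17.8  31.5] yaw 12.4 tilt 0.1 F [-0.1  0.7 -0.1] w 56.4 j [-0.12  0.42  2.07  0.    0.65 -0.34]
to [426.5  18.    7. ] tool d [-0.7 -0.4 24.5] rows@30 1
rotvec deg [ 0.01 -0.1  -0.  ]
```

View pics/bar2c.png

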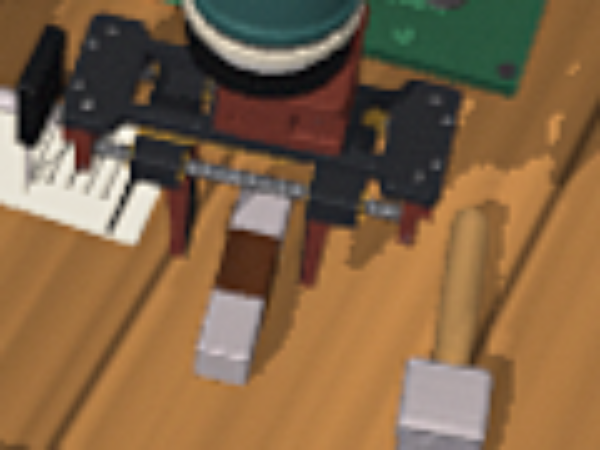

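Request:
{"method": "step_arm", "body": {
  "moves": [
    {"tx": -0.7, "ty": 0, "tz": 5, "ax": 0, "ay": 0, "az": 0, "fingers": 56},
    {"tx": 0, "ty": 0, "tz": 7, "ax": 0, "ay": 0, "az": 0, "fingers": 56},
    {"tx": 0, "ty": 0, "tz": 5, "ax": 0, "ay": 0, "az": 0, "fingers": 56},
    {"tx": 0, "ty": 0, "tz": 2, "ax": 0, "ay": 0, "az": 0, "fingers": 56},
    {"tx": 0, "ty": 0, "tz": 0, "ax": 0, "ay": 0, "az": 0, "fingers": 50},
    {"tx": 0, "ty": 0, "tz": 0, "ax": 0, "ay": 0, "az": 0, "fingers": 45}
  ]
}}

```text
clock: 41.3
tool_pos: [427.2, 17.6, 11.5]
orientation: [[0.977, 0.215, 0.003], [0.215, -0.977, -0.0], [0.003, 0.001, -1.0]]
wrist_force: [0.0, 0.1, 0.2]
grip_width: 46.3
```

```bash
YAW=12.4 python3 go.py 426.5 18 6
```

```text
t 41.3 pos [427.2  17.6  11.5] yaw 12.41 tilt 0.2 F [0.  0.1 0.2] w 46.3 j [-0.12  0.46  2.09  0.    0.59 -0.34]
to [426.5  18.    6. ] tool d [-0.6 -0.6  5.4] rows@30 1
rotvec deg [ 0.05 -0.19  0.01]
```

Request:
{"method": "step_arm", "body": {
  "moves": [
    {"tx": -0.6, "ty": -0.5, "tz": 4.5, "ax": 0, "ay": -0.2, "az": 0, "fingers": 40},
    {"tx": 0, "ty": 0, "tz": 0, "ax": 0, "ay": 0, "az": 0, "fingers": 15},
    {"tx": 0, "ty": 0, "tz": 0, "ax": 0, "ay": 0, "az": 0, "fingers": 15},
    {"tx": 0, "ty": 0, "tz": 0, "ax": 0, "ay": 0, "az": 0, "fingers": 15},
    {"tx": 0, "ty": 0, "tz": 0, "ax": 0, "ay": 0, "az": 0, "fingers": 15}
  ]
}}

```text
clock: 41.8
tool_pos: [426.6, 17.9, 6.8]
orientation: [[0.977, 0.215, 0.0], [0.215, -0.977, -0.001], [-0.0, 0.001, -1.0]]
wrist_force: [0.5, -0.1, -0.7]
grip_width: 25.5
```

```bash
YAW=12.4 python3 go.py 426.5 18 6
```

```text
t 41.8 pos [426.6  17.9   6.8] yaw 12.41 tilt 0.06 F [ 0.5 -0.1 -0.7] w 25.5 j [-0.12  0.47  2.09 -0.    0.58 -0.33]
to [426.5  18.    6. ] tool d [-0.1 -0.1  0.8] rows@30 1
rotvec deg [0.06 0.01 0.01]
```

Request:
{"method": "step_arm", "body": {
  "moves": [
    {"tx": 0, "ty": 0, "tz": -10, "ax": 0, "ay": 0, "az": 0, "fingers": 15},
    {"tx": 0, "ty": 0, "tz": -16, "ax": 0, "ay": 0, "az": 0, "fingers": 15},
    {"tx": 0, "ty": 0, "tz": -16, "ax": 0, "ay": 0, "az": 0, "fingers": 15},
    {"tx": 0, "ty": 0, "tz": -16, "ax": 0, "ay": 0, "az": 0, "fingers": 15},
    {"tx": 0, "ty": 0, "tz": -16, "ax": 0, "ay": 0, "az": 0, "fingers": 15},
    {"tx": 0, "ty": 0, "tz": -16, "ax": 0, "ay": 0, "az": 0, "fingers": 15},
    {"tx": 0, "ty": 0, "tz": -16, "ax": 0, "ay": 0, "az": 0, "fingers": 15},
    {"tx": 0, "ty": 0, "tz": -8, "ax": 0, "ay": 0, "az": 0, "fingers": 15},
    {"tx": 0, "ty": 0, "tz": 0, "ax": 0, "ay": 0, "az": 0, "fingers": 15},
    {"tx": 0, "ty": 0, "tz": 0, "ax": 0, "ay": 0, "az": 0, "fingers": 15}
  ]
}}

```text
clock: 42.8
tool_pos: [423.3, 18.6, 128.5]
orientation: [[0.977, 0.215, -0.003], [0.215, -0.977, -0.0], [-0.003, -0.0, -1.0]]
wrist_force: [-0.3, 0.4, -2.4]
grip_width: 26.0
```

Request:
{"method": "step_arm", "body": {
  "moves": [
    {"tx": 0, "ty": 0, "tz": 0, "ax": 0, "ay": 0, "az": -8, "fingers": 15},
    {"tx": 0, "ty": 0, "tz": 0, "ax": 0, "ay": 0, "az": -8, "fingers": 15},
    {"tx": 0, "ty": 0, "tz": 0, "ax": 0, "ay": 0, "az": -8, "fingers": 15},
    {"tx": 0, "ty": 0, "tz": 0, "ax": 0, "ay": 0, "az": -8, "fingers": 15},
    {"tx": 0, "ty": 0, "tz": 0, "ax": 0, "ay": 0, "az": -8, "fingers": 15},
    {"tx": 0, "ty": 0, "tz": 0, "ax": 0, "ay": 0, "az": -8, "fingers": 15},
    {"tx": 0, "ty": 0, "tz": 0, "ax": 0, "ay": 0, "az": -8, "fingers": 15},
    {"tx": 0, "ty": 0, "tz": 0, "ax": 0, "ay": 0, "az": -8, "fingers": 15},
    {"tx": 0, "ty": 0, "tz": 0, "ax": 0, "ay": 0, "az": -8, "fingers": 15},
    {"tx": 0, "ty": 0, "tz": 0, "ax": 0, "ay": 0, "az": -6, "fingers": 15},
    {"tx": 0, "ty": 0, "tz": 0, "ax": 0, "ay": 0, "az": 0, "fingers": 15},
    {"tx": 0, "ty": 0, "tz": 0, "ax": 0, "ay": 0, "az": 0, "fingers": 15}
  ]
}}

```text
clock: 44.0
tool_pos: [414.1, 19.5, 118.4]
orientation: [[-0.06, 0.998, -0.025], [0.998, 0.06, 0.002], [0.004, -0.025, -1.0]]
wrist_force: [0.1, 1.1, -3.5]
grip_width: 25.5
```

```bash
YAW=96.2 python3 go.py 665 2.5 130;python3 look.py bar3 gauge
```

```text
t 44.0 pos [414.1  19.5 118.4] yaw 93.42 tilt 1.43 F [ 0.1  1.1 -3.5] w 25.5 j [-0.12  0.25  2.   -0.    0.92 -1.75]
to [665.    2.5 130. ] tool d [-31.9 249.1 -17.9] rows@30 9
rotvec deg [-1.41 -0.26 -2.78]
```

View pics/bar3_s.png

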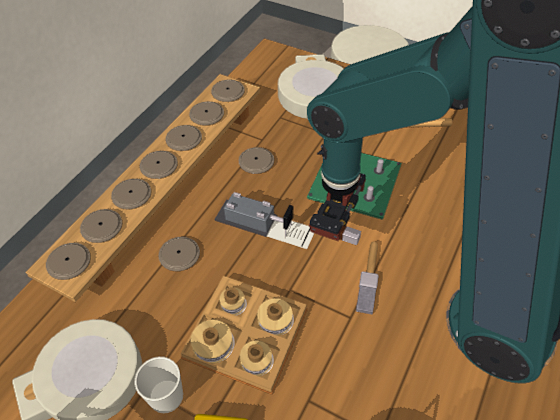

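Request:
{"method": "step_arm", "body": {
  "moves": [
    {"tx": 0, "ty": 0, "tz": -6, "ax": -1.4, "ay": -0.3, "az": -2.8, "fingers": 15},
    {"tx": 0, "ty": 0, "tz": -8, "ax": 0, "ay": 0, "az": 0, "fingers": 15},
    {"tx": 0, "ty": 0, "tz": -8, "ax": 0, "ay": 0, "az": 0, "fingers": 15},
    {"tx": 0, "ty": 0, "tz": 0, "ax": 0, "ay": 0, "az": 0, "fingers": 15},
    {"tx": 0, "ty": 0, "tz": 0, "ax": 0, "ay": 0, "az": 0, "fingers": 15}
  ]
}}

```text
clock: 44.6
tool_pos: [414.6, 19.5, 141.8]
orientation: [[-0.102, 0.995, -0.0], [0.995, 0.102, -0.001], [-0.001, -0.0, -1.0]]
wrist_force: [0.4, 0.2, -2.5]
grip_width: 26.0
```

```bash
YAW=96.2 python3 go.py 665 2.5 135
```

```text
t 44.6 pos [414.6  19.5 141.8] yaw 95.87 tilt 0.04 F [ 0.4  0.2 -2.5] w 26.0 j [-0.12  0.2   1.99 -0.    0.95 -1.79]
to [665.    2.5 135. ] tool d [-42.5 247.4   6.8] rows@30 9
rotvec deg [-0.01  0.04 -0.33]
```

Request:
{"method": "step_arm", "body": {
  "moves": [
    {"tx": -2, "ty": 12, "tz": 0, "ax": 0, "ay": 0, "az": -0.3, "fingers": 15},
    {"tx": -4, "ty": 24, "tz": 0, "ax": 0, "ay": 0, "az": 0, "fingers": 15},
    {"tx": -4, "ty": 24, "tz": 0, "ax": 0, "ay": 0, "az": 0, "fingers": 15},
    {"tx": -4, "ty": 24, "tz": 0, "ax": 0, "ay": 0, "az": 0, "fingers": 15},
    {"tx": -4, "ty": 24, "tz": 0, "ax": 0, "ay": 0, "az": 0, "fingers": 15},
    {"tx": -4, "ty": 24, "tz": 0, "ax": 0, "ay": 0, "az": 0, "fingers": 15},
    {"tx": -4, "ty": 24, "tz": 0, "ax": 0, "ay": 0, "az": 0, "fingers": 15},
    {"tx": -4, "ty": 24, "tz": 0, "ax": 0, "ay": 0, "az": 0, "fingers": 15},
    {"tx": -4, "ty": 20, "tz": 0, "ax": 0, "ay": 0, "az": 0, "fingers": 15},
    {"tx": -2, "ty": 10, "tz": 0, "ax": 0, "ay": 0, "az": 0, "fingers": 15},
    {"tx": 0, "ty": 0, "tz": 0, "ax": 0, "ay": 0, "az": 0, "fingers": 15},
    {"tx": 0, "ty": 0, "tz": 0, "ax": 0, "ay": 0, "az": 0, "fingers": 15}
  ]
}}

```text
clock: 45.8
tool_pos: [642.2, 5.0, 135.2]
orientation: [[-0.105, 0.994, -0.003], [0.994, 0.105, -0.0], [0.0, -0.003, -1.0]]
wrist_force: [-0.7, -0.4, -3.1]
grip_width: 25.8
```

```bash
YAW=96.2 python3 go.py 665 2.5 100;python3 look.py bar4 gauge
```

```text
t 45.8 pos [642.2   5.  135.2] yaw 96.05 tilt 0.2 F [-0.7 -0.4 -3.1] w 25.8 j [-0.1   0.5   1.51 -0.    1.14 -1.78]
to [665.    2.5 100. ] tool d [-4.9 22.5 35.1] rows@30 2
rotvec deg [-0.2  -0.01 -0.15]
```

View pics/bar4.png

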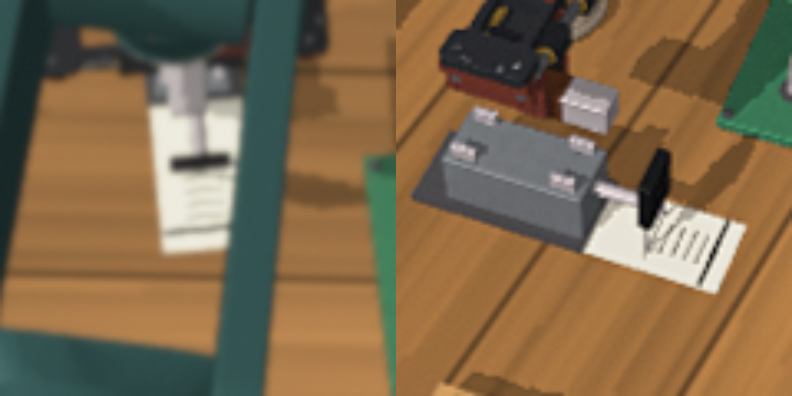

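```bash
python3 - <<'E'
from h import *
for f,n,roi in(("pics/top0.png","top",(250,150,45,70)),("pics/side0.png","side",(222,190,55,35))):
    im=cv2.imread(f);x,y,w,h=roi
    g=cv2.cvtColor(im,cv2.COLOR_BGR2GRAY).astype(float)
    m=np.zeros(g.shape,np.uint8)
    hsv=cv2.cvtColor(im,cv2.COLOR_BGR2HSV)
    m[y:y+h,x:x+w]=((g>140)&(hsv[...,1]<40))[y:y+h,x:x+w]
    k,l,st,ce=cv2.connectedComponentsWithStats(m)
    P=[]
    for i in range(1,k):
        if 4<st[i,4]<80: print(n,st[i,4],ce[i].round(1),on(n,ce[i],65)[:2].round(1))
E
```

```text
top 13 [260.5 165.8] [706.6  29. ]
top 12 [277.5 164.5] [710.4 -11.7]
top 13 [280.5 199.2] [626.8 -20.5]
top 14 [263.9 201. ] [621.8  19.1]
side 19 [236.7 194.5] [707.9  -6.4]
side 22 [265.7 203.3] [625.9 -15.8]
side 20 [229.8 205. ] [705.2  32.6]
side 20 [260.  214.6] [620.3  23.6]
side 34 [274.  219.4] [581.4  20.7]
```

Request:
{"method": "step_arm", "body": {
  "moves": [
    {"tx": -2, "ty": 11, "tz": 0, "ax": -0.2, "ay": 0, "az": -0.1, "fingers": 15},
    {"tx": -2, "ty": 11, "tz": 8, "ax": 0, "ay": 0, "az": 0, "fingers": 15},
    {"tx": 0, "ty": 1, "tz": 12, "ax": 0, "ay": 0, "az": 0, "fingers": 15},
    {"tx": 0, "ty": 0, "tz": 12, "ax": 0, "ay": 0, "az": 0, "fingers": 15},
    {"tx": 0, "ty": 0, "tz": 8, "ax": 0, "ay": 0, "az": 0, "fingers": 15},
    {"tx": 0, "ty": 0, "tz": 0, "ax": 0, "ay": 0, "az": 0, "fingers": 15},
    {"tx": 0, "ty": 0, "tz": 0, "ax": 0, "ay": 0, "az": 0, "fingers": 15}
  ]
}}

```text
clock: 46.6
tool_pos: [663.8, 3.9, 90.8]
orientation: [[-0.107, 0.994, -0.003], [0.994, 0.107, 0.001], [0.001, -0.003, -1.0]]
wrist_force: [0.3, 0.1, -2.8]
grip_width: 25.9
```

```bash
YAW=96.2 python3 go.py 665.5 4 85
```

```text
t 46.6 pos [663.8   3.9  90.8] yaw 96.16 tilt 0.19 F [ 0.3  0.1 -2.8] w 25.9 j [-0.1   0.58  1.49  0.    1.08 -1.78]
to [665.5   4.   85. ] tool d [-0.   1.7  5.8] rows@30 1
rotvec deg [-0.18 -0.05 -0.04]
```

Request:
{"method": "step_arm", "body": {
  "moves": [
    {"tx": 0, "ty": 1.5, "tz": 5, "ax": 0, "ay": 0, "az": 0, "fingers": 15},
    {"tx": 0, "ty": 0, "tz": 5, "ax": 0, "ay": 0, "az": 0, "fingers": 15},
    {"tx": 0, "ty": 0, "tz": 0, "ax": 0, "ay": 0, "az": 0, "fingers": 15},
    {"tx": 0, "ty": 0, "tz": 0, "ax": 0, "ay": 0, "az": 0, "fingers": 15}
  ]
}}

```text
clock: 47.0
tool_pos: [665.6, 4.0, 80.6]
orientation: [[-0.107, 0.994, -0.002], [0.994, 0.107, 0.0], [0.001, -0.002, -1.0]]
wrist_force: [-0.4, 0.1, -3.1]
grip_width: 25.6
```

```bash
YAW=96.2 python3 go.py 665.5 4 62;python3 look.py bar5 gauge; python3 - <<'E'
import cv2,numpy as np
a=cv2.resize(cv2.imread('pics/bar5_s.png')[170:240,210:290],None,fx=5,fy=5,interpolation=2)
b=cv2.resize(cv2.imread('pics/bar5_t.png')[150:220,240:310],None,fx=5,fy=5,interpolation=2)
cv2.imwrite('pics/bar5c.png',np.hstack([a,b]))
E
```

```text
t 47.0 pos [665.6   4.   80.6] yaw 96.16 tilt 0.13 F [-0.4  0.1 -3.1] w 25.6 j [-0.1   0.59  1.49  0.    1.06 -1.78]
to [665.5   4.   62. ] tool d [-0.  -0.1 18.6] rows@30 1
rotvec deg [-0.13 -0.04 -0.04]
```

View pics/bar5c.png

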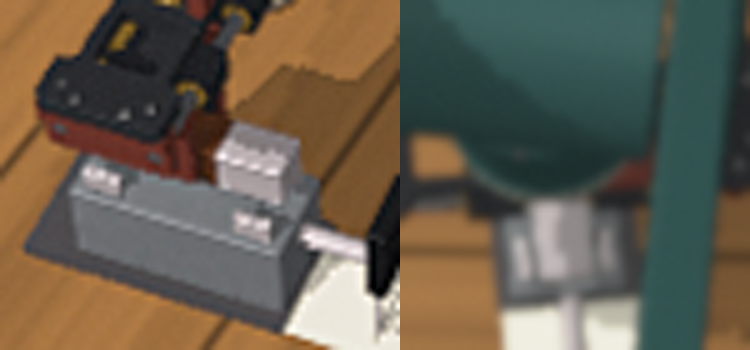

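Request:
{"method": "step_arm", "body": {
  "moves": [
    {"tx": 0, "ty": 0, "tz": 4, "ax": 0, "ay": 0, "az": 0, "fingers": 15},
    {"tx": 0, "ty": 0, "tz": 5, "ax": 0, "ay": 0, "az": 0, "fingers": 15},
    {"tx": 0, "ty": 0, "tz": 3, "ax": 0, "ay": 0, "az": 0, "fingers": 15},
    {"tx": 0, "ty": 0, "tz": 1, "ax": 0, "ay": 0, "az": 0, "fingers": 15}
  ]
}}

```text
clock: 47.5
tool_pos: [666.0, 4.0, 67.4]
orientation: [[-0.107, 0.994, -0.001], [0.994, 0.107, 0.0], [0.0, -0.001, -1.0]]
wrist_force: [-1.0, -0.4, -2.9]
grip_width: 26.0
```

```bash
YAW=96.2 python3 go.py 665.5 4 62
```

```text
t 47.5 pos [666.    4.   67.4] yaw 96.16 tilt 0.06 F [-1.  -0.4 -2.9] w 26.0 j [-0.1   0.61  1.5   0.    1.03 -1.78]
to [665.5   4.   62. ] tool d [ 0.  -0.5  5.4] rows@30 1
rotvec deg [-0.05 -0.03 -0.04]
```

Bar underside is at about 60.6 mm, below the lip tops and with no contact, so it is between the lips. Lowering the rest.

Request:
{"method": "step_arm", "body": {
  "moves": [
    {"tx": 0, "ty": -0.3, "tz": 2.5, "ax": 0, "ay": 0, "az": 0, "fingers": 15},
    {"tx": 0, "ty": 0, "tz": 2, "ax": 0, "ay": 0, "az": 0, "fingers": 15},
    {"tx": 0, "ty": 0, "tz": 1.5, "ax": 0, "ay": 0, "az": 0, "fingers": 15}
  ]
}}

```text
clock: 47.8
tool_pos: [665.7, 4.0, 61.7]
orientation: [[-0.107, 0.994, -0.001], [0.994, 0.107, 0.0], [0.0, -0.001, -1.0]]
wrist_force: [-6.1, 0.5, 15.8]
grip_width: 25.4
```

Request:
{"method": "step_arm", "body": {
  "moves": [
    {"tx": 0, "ty": 0, "tz": 0, "ax": 0, "ay": 0, "az": 0, "fingers": 30},
    {"tx": 0, "ty": 0, "tz": 0, "ax": 0, "ay": 0, "az": 0, "fingers": 40},
    {"tx": 0, "ty": 0, "tz": 0, "ax": 0, "ay": 0, "az": 0, "fingers": 44},
    {"tx": 0, "ty": 0, "tz": 0, "ax": 0, "ay": 0, "az": 0, "fingers": 44},
    {"tx": 0, "ty": 0, "tz": -8, "ax": 0, "ay": 0, "az": 0, "fingers": 44},
    {"tx": 0, "ty": 0, "tz": -14, "ax": 0, "ay": 0, "az": 0, "fingers": 44},
    {"tx": 0, "ty": 0, "tz": -14, "ax": 0, "ay": 0, "az": 0, "fingers": 44},
    {"tx": 0, "ty": 0, "tz": -14, "ax": 0, "ay": 0, "az": 0, "fingers": 44},
    {"tx": 0, "ty": 0, "tz": -14, "ax": 0, "ay": 0, "az": 0, "fingers": 44},
    {"tx": 0, "ty": 0, "tz": 0, "ax": 0, "ay": 0, "az": 0, "fingers": 44}
  ]
}}

```text
clock: 48.8
tool_pos: [668.6, 3.7, 135.1]
orientation: [[-0.107, 0.994, 0.006], [0.994, 0.107, -0.0], [-0.001, 0.006, -1.0]]
wrist_force: [0.7, -0.1, -0.4]
grip_width: 44.2
```

```bash
YAW=6.2 python3 go.py 556 -8 130;python3 look.py bar6 gauge
```

```text
t 48.8 pos [668.6   3.7 135.1] yaw 96.17 tilt 0.35 F [ 0.7 -0.1 -0.4] w 44.2 j [-0.1   0.53  1.45  0.    1.15 -1.78]
to [556.  -8. 130.] tool d [   0.5 -113.2    4.4] rows@30 4
rotvec deg [ 0.32 -0.22 89.97]
```

View pics/bar6.png

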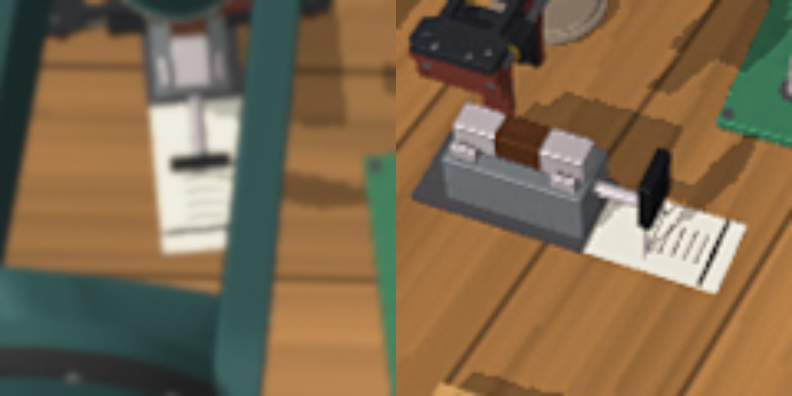

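Request:
{"method": "step_arm", "body": {
  "moves": [
    {"tx": 0, "ty": -15, "tz": 0, "ax": 0, "ay": 0, "az": 0, "fingers": 44},
    {"tx": 0, "ty": -24, "tz": 0, "ax": 0, "ay": 0, "az": 0, "fingers": 44},
    {"tx": 0, "ty": -24, "tz": 0, "ax": 0, "ay": 0, "az": 0, "fingers": 44},
    {"tx": 0, "ty": -24, "tz": 0, "ax": 0, "ay": 0, "az": 0, "fingers": 44},
    {"tx": 0, "ty": -14, "tz": 0, "ax": 0, "ay": 0, "az": 0, "fingers": 44},
    {"tx": 0, "ty": 0, "tz": 0, "ax": 0, "ay": 0, "az": 8, "fingers": 44},
    {"tx": 0, "ty": 0, "tz": 0, "ax": 0, "ay": 0, "az": 8, "fingers": 44},
    {"tx": 0, "ty": 0, "tz": 0, "ax": 0, "ay": 0, "az": 8, "fingers": 44},
    {"tx": 0, "ty": 0, "tz": 0, "ax": 0, "ay": 0, "az": 8, "fingers": 44},
    {"tx": 0, "ty": 0, "tz": -3, "ax": 0, "ay": 0, "az": 8, "fingers": 44},
    {"tx": 0, "ty": 0, "tz": -3, "ax": 0, "ay": 0, "az": 8, "fingers": 44}
  ]
}}

```text
clock: 50.0
tool_pos: [554.0, -6.4, 129.3]
orientation: [[0.69, 0.724, -0.016], [0.724, -0.69, 0.002], [-0.009, -0.013, -1.0]]
wrist_force: [-0.3, -0.4, 0.1]
grip_width: 43.9
```

```bash
YAW=6.2 python3 go.py 555.7 -9 130
```

```text
t 50.0 pos [554.   -6.4 129.3] yaw 46.38 tilt 0.9 F [-0.3 -0.4  0.1] w 43.9 j [-0.14  0.4   1.7   0.    1.05 -0.95]
to [555.7  -9.  130. ] tool d [-0.7  3.  -0.7] rows@30 1
rotvec deg [-0.53  0.75 40.17]
```

Request:
{"method": "step_arm", "body": {
  "moves": [
    {"tx": 0, "ty": 0, "tz": -2, "ax": -0.5, "ay": 0.7, "az": 7, "fingers": 44},
    {"tx": 0, "ty": 0, "tz": -1, "ax": 0, "ay": 0, "az": 8, "fingers": 44},
    {"tx": 0, "ty": 0, "tz": -1, "ax": 0, "ay": 0, "az": 8, "fingers": 44},
    {"tx": 0, "ty": 0, "tz": -1, "ax": 0, "ay": 0, "az": 8, "fingers": 44},
    {"tx": 0, "ty": 0, "tz": -1, "ax": 0, "ay": 0, "az": 5, "fingers": 44},
    {"tx": 0, "ty": 0, "tz": 0, "ax": 0, "ay": 0, "az": 0, "fingers": 44},
    {"tx": 0, "ty": 0, "tz": 0, "ax": 0, "ay": 0, "az": 0, "fingers": 44}
  ]
}}

```text
clock: 50.7
tool_pos: [549.3, -5.8, 130.4]
orientation: [[0.988, 0.153, -0.011], [0.153, -0.988, 0.006], [-0.01, -0.007, -1.0]]
wrist_force: [0.8, -0.4, 0.1]
grip_width: 44.0
```

```bash
YAW=6.2 python3 go.py 555.7 -9 105
```

```text
t 50.7 pos [549.3  -5.8 130.4] yaw 8.8 tilt 0.7 F [ 0.8 -0.4  0.1] w 44.0 j [-0.14  0.39  1.72  0.    1.04 -0.3 ]
to [555.7  -9.  105. ] tool d [ 6.1  4.3 25.3] rows@30 1
rotvec deg [-0.41  0.57  2.6 ]
```

Request:
{"method": "step_arm", "body": {
  "moves": [
    {"tx": 6.2, "ty": 4.3, "tz": 4, "ax": -0.4, "ay": 0.6, "az": 2.6, "fingers": 44},
    {"tx": 0, "ty": 0, "tz": 8, "ax": 0, "ay": 0, "az": 0, "fingers": 44},
    {"tx": 0, "ty": 0, "tz": 6, "ax": 0, "ay": 0, "az": 0, "fingers": 44},
    {"tx": 0, "ty": 0, "tz": 0, "ax": 0, "ay": 0, "az": 0, "fingers": 44},
    {"tx": 0, "ty": 0, "tz": 0, "ax": 0, "ay": 0, "az": 0, "fingers": 44}
  ]
}}

```text
clock: 51.2
tool_pos: [554.3, -8.8, 109.5]
orientation: [[0.993, 0.116, -0.003], [0.116, -0.993, 0.001], [-0.003, -0.001, -1.0]]
wrist_force: [0.5, 0.2, -0.3]
grip_width: 43.8
```

```bash
YAW=6.2 python3 go.py 555.7 -9 60; python3 look.py h1 gauge
```

```text
t 51.2 pos [554.3  -8.8 109.5] yaw 6.68 tilt 0.2 F [ 0.5  0.2 -0.3] w 43.8 j [-0.14  0.42  1.73  0.    0.99 -0.26]
to [555.7  -9.   60. ] tool d [ 1.6  0.5 49.5] rows@30 2
rotvec deg [-0.08  0.18  0.48]
```

View pics/h1.png

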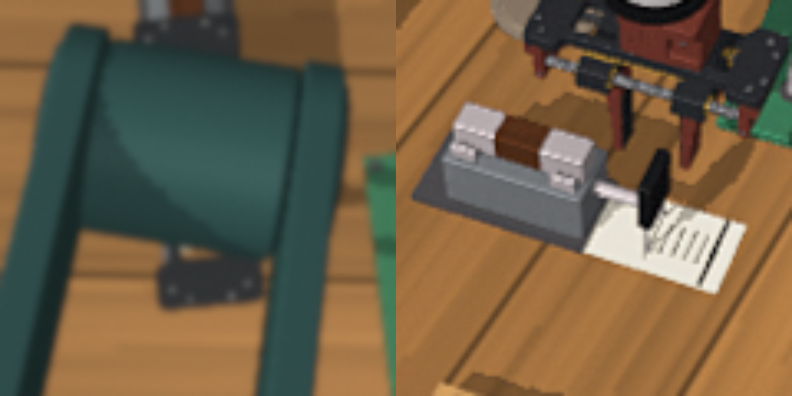

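Request:
{"method": "step_arm", "body": {
  "moves": [
    {"tx": 1.6, "ty": 0.5, "tz": 6, "ax": 0, "ay": 0, "az": 0.5, "fingers": 44},
    {"tx": 0, "ty": 0, "tz": 10, "ax": 0, "ay": 0, "az": 0, "fingers": 44},
    {"tx": 0, "ty": 0, "tz": 10, "ax": 0, "ay": 0, "az": 0, "fingers": 44},
    {"tx": 0, "ty": 0, "tz": 8, "ax": 0, "ay": 0, "az": 0, "fingers": 44},
    {"tx": 0, "ty": 0, "tz": 4, "ax": 0, "ay": 0, "az": 0, "fingers": 44},
    {"tx": 0, "ty": 0, "tz": 0, "ax": 0, "ay": 0, "az": 0, "fingers": 44},
    {"tx": 0, "ty": 0, "tz": 0, "ax": 0, "ay": 0, "az": 0, "fingers": 44}
  ]
}}

```text
clock: 52.0
tool_pos: [555.9, -9.0, 68.0]
orientation: [[0.994, 0.107, -0.003], [0.107, -0.994, 0.001], [-0.003, -0.001, -1.0]]
wrist_force: [-1.2, 0.0, -0.2]
grip_width: 44.3
```

```bash
YAW=6.2 python3 go.py 555.7 -9 60; python3 look.py h2 gauge
```

```text
t 52.0 pos [555.9  -9.   68. ] yaw 6.15 tilt 0.2 F [-1.2  0.  -0.2] w 44.3 j [-0.14  0.48  1.76  0.    0.9  -0.25]
to [555.7  -9.   60. ] tool d [-0.2 -0.   8. ] rows@30 1
rotvec deg [-0.08  0.19 -0.05]
```

View pics/h2.png

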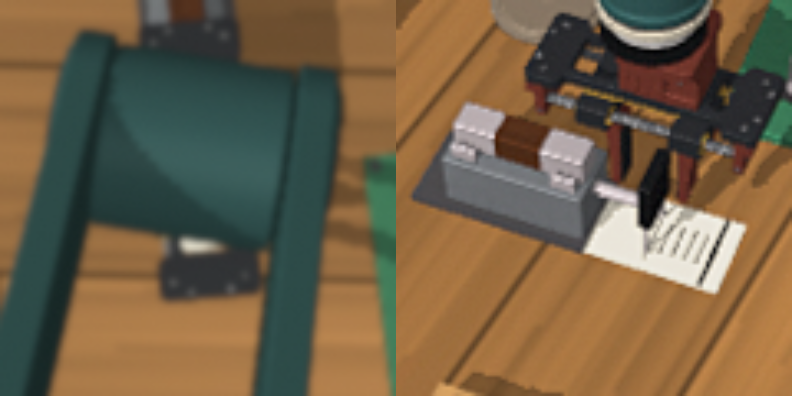

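Request:
{"method": "step_arm", "body": {
  "moves": [
    {"tx": 0, "ty": 0, "tz": 4, "ax": 0, "ay": 0, "az": 0, "fingers": 44},
    {"tx": 0, "ty": 0, "tz": 3, "ax": 0, "ay": 0, "az": 0, "fingers": 44},
    {"tx": 0, "ty": 0, "tz": 0, "ax": 0, "ay": 0, "az": 0, "fingers": 30},
    {"tx": 0, "ty": 0, "tz": 0, "ax": 0, "ay": 0, "az": 0, "fingers": 20},
    {"tx": 0, "ty": 0, "tz": 0, "ax": 0, "ay": 0, "az": 0, "fingers": 6},
    {"tx": 0, "ty": 0, "tz": 0, "ax": 0, "ay": 0, "az": 0, "fingers": 6},
    {"tx": 0, "ty": 0, "tz": 0, "ax": 0, "ay": 0, "az": 0, "fingers": 6}
  ],
  "force": 45
}}

```text
clock: 52.8
tool_pos: [555.9, -9.2, 61.7]
orientation: [[0.994, 0.108, -0.003], [0.108, -0.994, 0.0], [-0.003, -0.001, -1.0]]
wrist_force: [-3.0, -0.5, 1.1]
grip_width: 11.7
```

```bash
YAW=6.2 python3 go.py 555.7 -9 60
```

```text
t 52.8 pos [555.9  -9.2  61.7] yaw 6.19 tilt 0.15 F [-3.  -0.5  1.1] w 11.7 j [-0.14  0.49  1.77  0.    0.89 -0.25]
to [555.7  -9.   60. ] tool d [-0.2 -0.2  1.7] rows@30 1
rotvec deg [-0.04  0.15 -0.01]
```

Request:
{"method": "step_arm", "body": {
  "moves": [
    {"tx": -6, "ty": 0, "tz": 0, "ax": 0, "ay": 0, "az": 0, "fingers": 6},
    {"tx": -8, "ty": 0, "tz": 0, "ax": 0, "ay": 0, "az": 0, "fingers": 6},
    {"tx": -8, "ty": 0, "tz": 0, "ax": 0, "ay": 0, "az": 0, "fingers": 6},
    {"tx": -8, "ty": 0, "tz": 0, "ax": 0, "ay": 0, "az": 0, "fingers": 6},
    {"tx": -6, "ty": 0, "tz": 0, "ax": 0, "ay": 0, "az": 0, "fingers": 6},
    {"tx": -2, "ty": 0, "tz": 0, "ax": 0, "ay": 0, "az": 0, "fingers": 6}
  ]
}}

```text
clock: 53.4
tool_pos: [528.3, -12.5, 61.8]
orientation: [[0.994, 0.107, 0.02], [0.107, -0.994, 0.002], [0.02, 0.0, -1.0]]
wrist_force: [6.9, 2.6, -7.8]
grip_width: 11.6
```

```bash
YAW=6.2 python3 go.py 506.2 -14.6 61.5
```

```text
t 53.4 pos [528.3 -12.5  61.8] yaw 6.17 tilt 1.14 F [ 6.9  2.6 -7.8] w 11.6 j [-0.16  0.45  1.85  0.01  0.82 -0.27]
to [506.2 -14.6  61.5] tool d [-22.2  -0.2  -0.2] rows@30 1
rotvec deg [ 0.02 -1.14 -0.03]
```

Request:
{"method": "step_arm", "body": {
  "moves": [
    {"tx": -9, "ty": 0, "tz": 0, "ax": 0, "ay": -1, "az": 0, "fingers": 6},
    {"tx": -9, "ty": 0, "tz": 0, "ax": 0, "ay": 0, "az": 0, "fingers": 6},
    {"tx": -5, "ty": 0, "tz": 0, "ax": 0, "ay": 0, "az": 0, "fingers": 6}
  ]
}}

```text
clock: 53.7
tool_pos: [513.3, -14.2, 61.8]
orientation: [[0.994, 0.106, 0.018], [0.106, -0.994, 0.001], [0.018, 0.001, -1.0]]
wrist_force: [10.1, 4.0, -9.6]
grip_width: 11.9
```

```bash
YAW=6.2 python3 go.py 506.2 -14.6 61.5
```

```text
t 53.7 pos [513.3 -14.2  61.8] yaw 6.1 tilt 1.02 F [10.1  4.  -9.6] w 11.9 j [-0.17  0.44  1.88  0.01  0.81 -0.28]
to [506.2 -14.6  61.5] tool d [-7.1 -0.4  0.2] rows@30 1
rotvec deg [ 0.05 -1.02 -0.1 ]
```

Request:
{"method": "step_arm", "body": {
  "moves": [
    {"tx": -5, "ty": 0, "tz": 0, "ax": 0, "ay": -0.6, "az": 0, "fingers": 6},
    {"tx": -3, "ty": 0, "tz": 0, "ax": 0, "ay": 0, "az": 0, "fingers": 6}
  ]
}}

```text
clock: 53.9
tool_pos: [510.2, -14.6, 61.8]
orientation: [[0.994, 0.106, 0.017], [0.106, -0.994, 0.001], [0.017, 0.001, -1.0]]
wrist_force: [9.7, 4.1, -10.7]
grip_width: 11.7
```

```bash
YAW=6.2 python3 go.py 506.2 -14.6 61.5; python3 look.py p1 gauge
```

```text
t 53.9 pos [510.2 -14.6  61.8] yaw 6.06 tilt 0.99 F [  9.7   4.1 -10.7] w 11.7 j [-0.17  0.44  1.88  0.01  0.81 -0.28]
to [506.2 -14.6  61.5] tool d [-4.  -0.4  0.3] rows@30 1
rotvec deg [ 0.06 -0.99 -0.14]
```

View pics/p1.png

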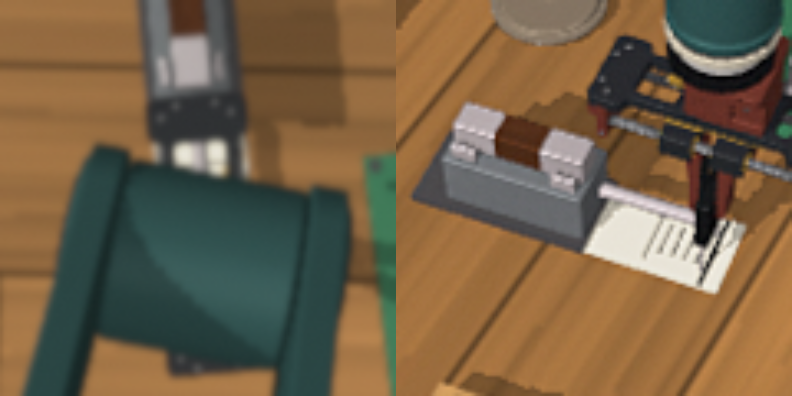

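Request:
{"method": "step_arm", "body": {
  "moves": [
    {"tx": -4, "ty": 0, "tz": 0, "ax": 0, "ay": -0.4, "az": 0, "fingers": 6},
    {"tx": -3, "ty": 0, "tz": 0, "ax": 0, "ay": 0, "az": 0, "fingers": 6},
    {"tx": -1, "ty": 0, "tz": 0, "ax": 0, "ay": 0, "az": 0, "fingers": 6}
  ]
}}

```text
clock: 54.3
tool_pos: [509.7, -14.6, 61.8]
orientation: [[0.994, 0.105, 0.024], [0.105, -0.995, 0.001], [0.024, 0.001, -1.0]]
wrist_force: [7.7, 3.1, -9.0]
grip_width: 12.0
```

```bash
YAW=6.2 python3 go.py 506.2 -14.6 61.5
```

```text
t 54.3 pos [509.7 -14.6  61.8] yaw 6.01 tilt 1.39 F [ 7.7  3.1 -9. ] w 12.0 j [-0.17  0.43  1.89  0.01  0.79 -0.28]
to [506.2 -14.6  61.5] tool d [-3.5 -0.4  0.2] rows@30 1
rotvec deg [ 0.08 -1.39 -0.19]
```

Request:
{"method": "step_arm", "body": {
  "moves": [
    {"tx": -5, "ty": 0, "tz": 0, "ax": 0, "ay": -0.7, "az": 0, "fingers": 6},
    {"tx": -4, "ty": 0, "tz": 0, "ax": 0, "ay": -0.3, "az": 0, "fingers": 6},
    {"tx": -2.5, "ty": 0, "tz": 0, "ax": 0, "ay": -0.2, "az": 0, "fingers": 6}
  ]
}}

```text
clock: 54.6
tool_pos: [507.0, -15.0, 61.9]
orientation: [[0.994, 0.103, 0.02], [0.103, -0.995, 0.0], [0.02, 0.002, -1.0]]
wrist_force: [9.0, 2.4, -11.5]
grip_width: 11.9
```

```bash
YAW=6.2 python3 go.py 506.2 -14.6 61.5
```

```text
t 54.6 pos [507.  -15.   61.9] yaw 5.93 tilt 1.12 F [  9.    2.4 -11.5] w 11.9 j [-0.17  0.43  1.89  0.01  0.8  -0.28]
to [506.2 -14.6  61.5] tool d [-0.8 -0.4  0.4] rows@30 1
rotvec deg [ 0.1  -1.12 -0.27]
```

Draw is about 49 mm. I'll hold it with a small pull against the creep.

Request:
{"method": "step_arm", "body": {
  "moves": [
    {"tx": -1.5, "ty": 0, "tz": 0, "ax": 0, "ay": -0.1, "az": 0, "fingers": 6},
    {"tx": -1.5, "ty": 0, "tz": 0, "ax": 0, "ay": -0.1, "az": 0, "fingers": 6},
    {"tx": -1.5, "ty": 0, "tz": 0, "ax": 0, "ay": -0.1, "az": 0, "fingers": 6},
    {"tx": -1.5, "ty": 0, "tz": 0, "ax": 0, "ay": -0.1, "az": 0, "fingers": 6},
    {"tx": -1.5, "ty": 0, "tz": 0, "ax": 0, "ay": -0.1, "az": 0, "fingers": 6}
  ]
}}

```text
clock: 55.1
tool_pos: [511.9, -14.4, 61.9]
orientation: [[0.994, 0.102, 0.034], [0.102, -0.995, 0.001], [0.034, 0.002, -0.999]]
wrist_force: [8.4, 4.0, -9.1]
grip_width: 12.5
```

```bash
YAW=6.2 python3 go.py 506.2 -14.6 61.5;python3 look.py p2 gauge; python3 go.py
```

```text
t 55.1 pos [511.9 -14.4  61.9] yaw 5.84 tilt 1.93 F [ 8.4  4.  -9.1] w 12.5 j [-0.17  0.43  1.89  0.01  0.78 -0.28]
to [506.2 -14.6  61.5] tool d [-5.7 -0.4  0.2] rows@30 1
rotvec deg [ 0.12 -1.92 -0.36]
t 55.2 pos [511.9 -14.4  61.9] yaw 5.84 tilt 1.93 F [ 8.4  3.2 -9.7] w 12.0 j [-0.17  0.43  1.89  0.01  0.78 -0.28]
rotvec deg [ 0.01 -1.93  5.84]
```

View pics/p2.png

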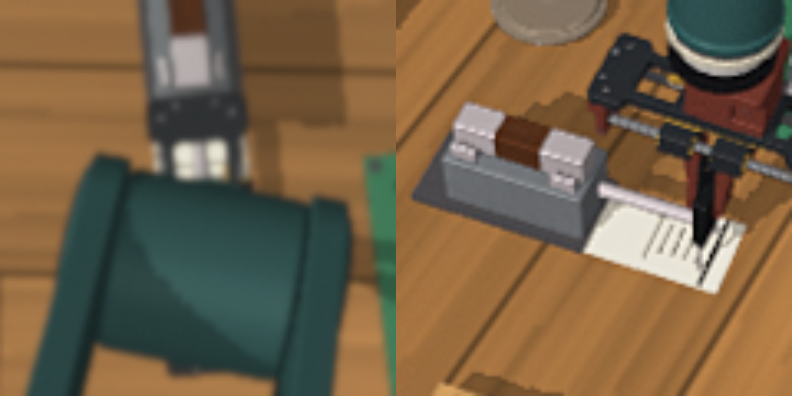

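Request:
{"method": "step_arm", "body": {
  "moves": [
    {"tx": -6, "ty": 0, "tz": 0, "ax": 0, "ay": -1.2, "az": 0.1, "fingers": 6},
    {"tx": -5, "ty": 0, "tz": 0, "ax": 0, "ay": -0.8, "az": 0, "fingers": 6},
    {"tx": -4, "ty": 0, "tz": 0, "ax": 0, "ay": -0.6, "az": 0, "fingers": 6}
  ]
}}

```text
clock: 55.5
tool_pos: [506.2, -15.1, 61.9]
orientation: [[0.995, 0.1, 0.005], [0.1, -0.995, -0.002], [0.005, 0.003, -1.0]]
wrist_force: [8.7, 3.5, -12.1]
grip_width: 11.9
```

```bash
cat > hold.py <<'E'
from h import *
import sys
p0=np.array([555.9,-9.2]);a=np.array([np.cos(np.radians(6.2)),np.sin(np.radians(6.2))])
for i in range(int(sys.argv[1])):
    im=robot.read_camera("side");s=robot.get_state();R=s["orientation"]
    # draw at grasp point 19mm behind tcp
    g=s["tool_pos"]-17*R[:,2]
    d=-(s["tool_pos"][:2]-p0)@a; dg=-(g[:2]-p0)@a
    if i%4==0:print(round(s["clock"],2),"tcp draw",d.round(1),"grasp draw",dg.round(1),"F",s["wrist_force"].round(1))
    if not 45.5<dg<54.5: print("out",d,dg);break
cv2.imwrite(f"pics/hold_{s['clock']:.1f}.png",im)
E
python3 hold.py 4; YAW=6.2 python3 go.py
```

```text
55.55 tcp draw 49.9 grasp draw 50.0 F [  9.    3.5 -11.6]
t 55.7 pos [506.4 -15.1  61.9] yaw 5.72 tilt 0.35 F [ 10.6   3.4 -11.2] w 12.0 j [-0.17  0.44  1.88 -0.    0.82 -0.26]
rotvec deg [ 0.15 -0.31 -0.48]
```

Steady at 49.9 mm, and the force of about 10 N matches the spring at the mark. Now the two-second hold, watched by the camera.

```bash
python3 hold.py 46; python3 - <<'E'
import cv2,glob,os
f=max(glob.glob('pics/hold_*.png'),key=os.path.getmtime);print(f)
cv2.imwrite('pics/holdc.png',cv2.resize(cv2.imread(f)[180:260,240:340],None,fx=6,fy=6))
E
```

```text
55.75 tcp draw 49.8 grasp draw 49.9 F [  9.9   4.9 -11.1]
55.95 tcp draw 49.9 grasp draw 50.0 F [  9.6   3.6 -12.1]
56.15 tcp draw 49.9 grasp draw 50.0 F [  9.1   3.8 -11.6]
56.35 tcp draw 49.9 grasp draw 50.0 F [  8.8   5.1 -11.5]
56.55 tcp draw 49.9 grasp draw 50.0 F [  9.4   4.  -12.4]
56.75 tcp draw 49.9 grasp draw 50.0 F [  8.8   3.5 -12.8]
56.95 tcp draw 49.9 grasp draw 50.0 F [  9.3   3.5 -12.3]
57.15 tcp draw 49.9 grasp draw 50.0 F [  9.4   4.1 -11.8]
57.35 tcp draw 49.9 grasp draw 50.0 F [  9.2   3.1 -12.3]
57.55 tcp draw 49.9 grasp draw 50.0 F [  9.1   3.7 -11.9]
57.75 tcp draw 49.8 grasp draw 49.9 F [  8.9   3.1 -11.9]
57.95 tcp draw 49.9 grasp draw 50.0 F [  8.9   3.1 -10.9]
pics/hold_58.0.png
```

View pics/holdc.png

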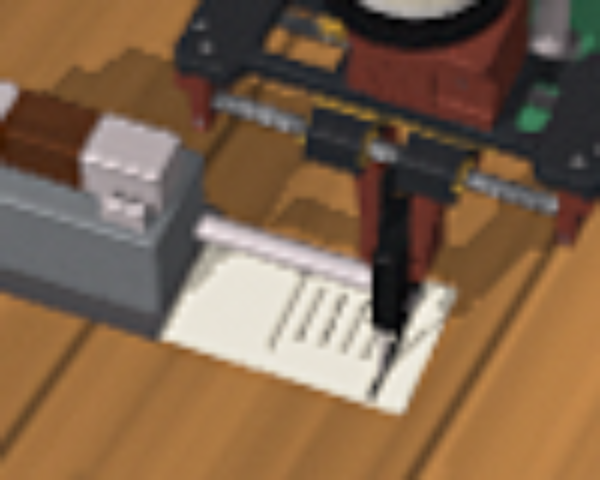

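Request:
{"method": "step_arm", "body": {
  "moves": [
    {"tx": 6, "ty": 0, "tz": 0, "ax": 0, "ay": 0, "az": 0, "fingers": 6},
    {"tx": 8, "ty": 0, "tz": 0, "ax": 0, "ay": 0, "az": 0, "fingers": 6},
    {"tx": 8, "ty": 0, "tz": 0, "ax": 0, "ay": 0, "az": 0, "fingers": 6},
    {"tx": 6, "ty": 0, "tz": 0, "ax": 0, "ay": 0, "az": 0, "fingers": 6},
    {"tx": 2, "ty": 0, "tz": 0, "ax": 0, "ay": 0, "az": 0, "fingers": 6}
  ]
}}

```text
clock: 58.5
tool_pos: [543.0, -10.8, 61.8]
orientation: [[0.995, 0.101, 0.017], [0.101, -0.995, -0.001], [0.017, 0.003, -1.0]]
wrist_force: [4.6, 0.9, -4.0]
grip_width: 11.4
```

```bash
YAW=6.2 python3 go.py 555.9 -9.2 62
```

```text
t 58.5 pos [543.  -10.8  61.8] yaw 5.81 tilt 0.99 F [ 4.6  0.9 -4. ] w 11.4 j [-0.15  0.47  1.81  0.    0.84 -0.25]
to [555.9  -9.2  62. ] tool d [13.  -0.3  0. ] rows@30 1
rotvec deg [ 0.15 -0.98 -0.39]
```

Now ease back most of the remaining 13 mm and open, so the spring takes the handle home. Then lift clear.

Request:
{"method": "step_arm", "body": {
  "moves": [
    {"tx": 5, "ty": 0, "tz": 0, "ax": 0, "ay": -0.9, "az": 0.4, "fingers": 6},
    {"tx": 4, "ty": 0, "tz": 0, "ax": 0, "ay": 0, "az": 0, "fingers": 6},
    {"tx": 1, "ty": 0, "tz": 0, "ax": 0, "ay": 0, "az": 0, "fingers": 30},
    {"tx": 0, "ty": 0, "tz": 0, "ax": 0, "ay": 0, "az": 0, "fingers": 44},
    {"tx": 0, "ty": 0, "tz": 0, "ax": 0, "ay": 0, "az": 0, "fingers": 44},
    {"tx": 0, "ty": 0, "tz": 0, "ax": 0, "ay": 0, "az": 0, "fingers": 44},
    {"tx": 0, "ty": 0, "tz": 0, "ax": 0, "ay": 0, "az": 0, "fingers": 44}
  ]
}}

```text
clock: 59.2
tool_pos: [552.1, -10.1, 62.3]
orientation: [[0.996, 0.093, -0.001], [0.093, -0.996, -0.003], [-0.002, 0.003, -1.0]]
wrist_force: [0.2, 0.1, 0.8]
grip_width: 43.7
```

```bash
YAW=6.2 python3 go.py 555.9 -9.2 62;python3 look.py q1 gauge
```

```text
t 59.2 pos [552.1 -10.1  62.3] yaw 5.33 tilt 0.18 F [0.2 0.1 0.8] w 43.7 j [-0.14  0.49  1.78 -0.    0.88 -0.23]
to [555.9  -9.2  62. ] tool d [ 3.9 -0.6  0.3] rows@30 1
rotvec deg [ 0.15  0.1  -0.87]
```

View pics/q1.png

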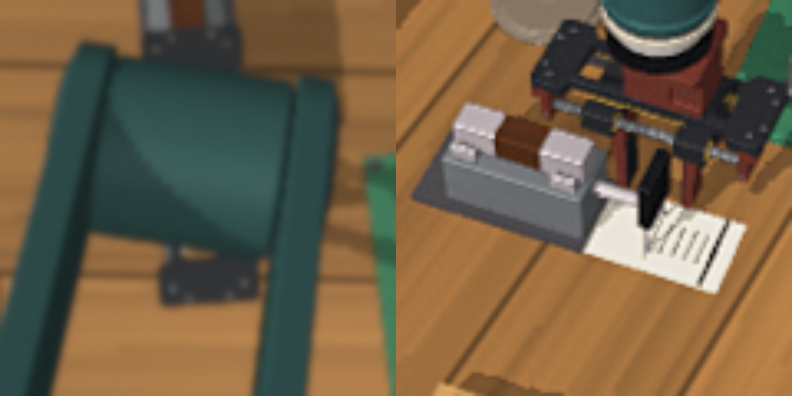

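Request:
{"method": "step_arm", "body": {
  "moves": [
    {"tx": 0, "ty": 0, "tz": -8, "ax": 0, "ay": 0, "az": 0, "fingers": 44},
    {"tx": 0, "ty": 0, "tz": -16, "ax": 0, "ay": 0, "az": 0, "fingers": 44},
    {"tx": 0, "ty": 0, "tz": -20, "ax": 0, "ay": 0, "az": 0, "fingers": 44},
    {"tx": 0, "ty": 0, "tz": -20, "ax": 0, "ay": 0, "az": 0, "fingers": 44},
    {"tx": 0, "ty": 0, "tz": -20, "ax": 0, "ay": 0, "az": 0, "fingers": 44},
    {"tx": -10, "ty": 20, "tz": -15, "ax": 0, "ay": 0, "az": 0, "fingers": 44},
    {"tx": -10, "ty": 30, "tz": -10, "ax": 0, "ay": 0, "az": 0, "fingers": 44},
    {"tx": -10, "ty": 30, "tz": 0, "ax": 0, "ay": 0, "az": 0, "fingers": 44},
    {"tx": -10, "ty": 30, "tz": 0, "ax": 0, "ay": 0, "az": 0, "fingers": 44},
    {"tx": -10, "ty": 30, "tz": 0, "ax": 0, "ay": 0, "az": 0, "fingers": 44},
    {"tx": -10, "ty": 30, "tz": 0, "ax": 0, "ay": 0, "az": 0, "fingers": 44},
    {"tx": 0, "ty": 20, "tz": 0, "ax": 0, "ay": 0, "az": 0, "fingers": 44}
  ]
}}

```text
clock: 60.5
tool_pos: [508.8, -208.8, 183.9]
orientation: [[0.995, 0.098, 0.003], [0.098, -0.995, -0.005], [0.003, 0.005, -1.0]]
wrist_force: [-0.4, 0.7, 0.8]
grip_width: 44.2
```

Request:
{"method": "step_arm", "body": {
  "moves": [
    {"tx": -5, "ty": 20, "tz": 0, "ax": 0, "ay": 0, "az": 0, "fingers": 44},
    {"tx": 0, "ty": 20, "tz": 0, "ax": 0, "ay": 0, "az": 0, "fingers": 44},
    {"tx": 0, "ty": 0, "tz": 0, "ax": 0, "ay": 0, "az": 0, "fingers": 44},
    {"tx": 0, "ty": 0, "tz": 0, "ax": 0, "ay": 0, "az": 0, "fingers": 44}
  ]
}}

```text
clock: 60.9
tool_pos: [507.1, -253.7, 186.6]
orientation: [[0.996, 0.094, 0.005], [0.094, -0.996, -0.006], [0.004, 0.007, -1.0]]
wrist_force: [0.2, 0.7, 0.5]
grip_width: 44.4
```

```bash
python3 go.py;python3 look.py f1 gauge; python3 - <<'E'
from h import *
t=cv2.imread("pics/f1_t.png");s=cv2.imread("pics/f1_s.png")
a=cv2.resize(t[140:260,230:320],None,fx=4,fy=4);b=cv2.resize(s[180:300,210:320],None,fx=4,fy=4)
cv2.imwrite("pics/f1c.png",np.hstack([a,b]))
# sleeve + bar ends on top z=81
for n,im,roi,z in(("top",t,(250,150,50,70),81),("side",s,(215,180,65,40),78)):
    x,y,w,h=roi;hsv=cv2.cvtColor(im,cv2.COLOR_BGR2HSV)
    for nm,lo,hi in(("sleeve",(0,100,20),(15,255,140)),("steel",(0,0,165),(180,40,255))):
        m=np.zeros(hsv.shape[:2],np.uint8);m[y:y+h,x:x+w]=cv2.inRange(hsv,lo,hi)[y:y+h,x:x+w]
        k,l,st,ce=cv2.connectedComponentsWithStats(m)
        for i in range(1,k):
            if st[i,4]>30:print(n,nm,st[i,4],ce[i].round(1),on(n,ce[i],z)[:2].round(1))
# core tops of reels
D=dict(D=(553.5,354.2),B=(447.2,341.8),C=(459.4,235.6),A=(565.8,247.3))
E
for a in "A 565.8 247.3 29" "B 447.2 341.8 34.5" "C 459.4 235.6 40" "D 553.5 354.2 45.5"; do :; done
```

```text
t 60.9 pos [ 507.1 -253.7  186.6] yaw 5.39 tilt 0.46 F [0.2 0.7 0.5] w 44.4 j [-0.58  0.34  1.63 -0.    1.16 -0.68]
rotvec deg [ 0.38 -0.27  5.38]
top sleeve 813 [287.1 179.6] [672.2 -35.3]
top sleeve 133 [269.3 182.6] [664.4   6.8]
top sleeve 61 [255.1 196. ] [632.   39.5]
top steel 139 [266.7 166.9] [701.6  13.7]
top steel 137 [269.2 198.4] [626.9   6.1]
top steel 113 [267.6 215.4] [586.8   9.1]
top steel 94 [282.  215.5] [587.2 -24.8]
side sleeve 51 [222.5 188.7] [744.7   2.9]
side sleeve 509 [259.2 200.1] [640.  -8.]
side steel 103 [233.8 198.1] [701.4  16.5]
side steel 99 [260.2 205.5] [629.    6.2]
```

View pics/f1c.png

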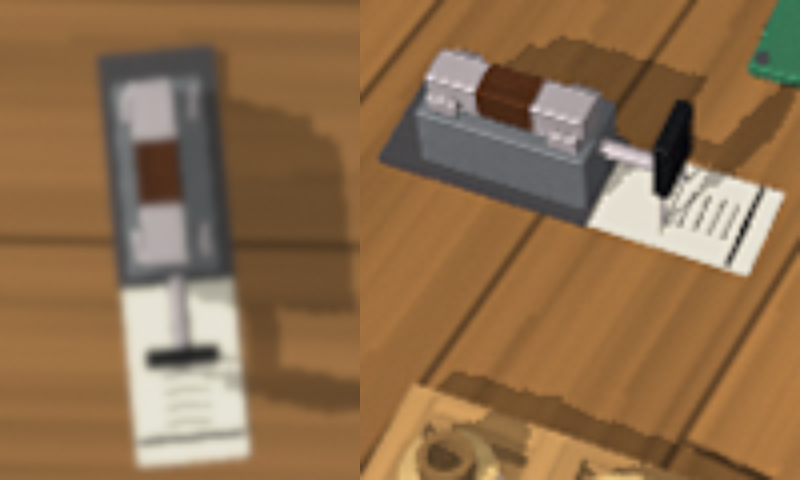

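View pics/f1_s.png

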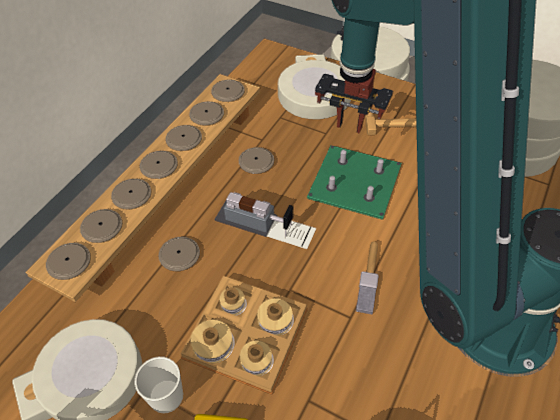

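The bar is seated between the lips and the slide is home: the plate is at pixel (275.5,229), the same as at the start. All four reels lie in their pockets and the lids are unmoved at (256,160) and (179,253) in the side view. Handing in.

```bash
python3 -c "
from cell import robot
print(robot.job_done()); print(robot.get_state()['clock'])"
```

```text
the job is handed in; nothing more can be done
None
the job is handed in; nothing more can be done
```

The job is handed in, at about 61 s of the 210 s allowed; no verdict was reported. All four reels were present. Each is now in its own pocket, the bar is back between the lips on the gauge, and the handle was pulled to the mark, held and let go home.

**Last checks**
- **Reels:** all four touched the pocket floor at the same tool height, 42.6 to 42.8 mm, so none is sitting on a wall. The drawn outlines matched the pictures. Reel B looked a few millimetres off centre in the side view, but its recess limits it to under 6 mm off (9 mm is allowed).
- **Gauge hold:** the draw stayed at 49.8 to 50.0 mm for about 2.4 s, with the pointer on the broad line. My first try at holding slipped back from about 49 to 44 mm, so I pulled it out again before this hold. Afterwards the handle plate was back at its starting pixel.
- **Bar:** it looks seated, about 3 mm off the middle sideways by the sleeve in the top view. The rougher estimates from its steel ends put it about 4 to 7 mm off sideways and 6° to 8° in line, against 6.2° for the gauge. Those mix in the lip pixels; both are within the limits.
- **Lids and arm:** both lids were where they started in the side picture. The arm was clear of everything.

**Where the measurements disagreed:** the two cameras differed by about 2 mm on the pocket positions. They also put the pocket floor at about 6 mm, while the contact heights implied about 9 mm. I noticed no slackening of the grip and no knock to the bar.

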